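# Put the carved plaques away in the damp box

### The arm

A 6-joint arm with a two-finger parallel gripper is mounted at the origin on the work surface. World frame = base frame: x ahead of the robot, y to its left, z up, the work surface at z = 0. Lengths are in m, angles in rad, forces in N, time in s.
With the tool pointing down it reaches from about 0.3 to 0.825 m from the base axis. Payload 5.4 kg.
Tool frame: the origin (TCP) lies on the centre line of the jaws, within the pads' length; the fingertips stand 14 mm ahead of it and the grasp point (between the pads) lies 5 mm behind it (robot.tcp_to_tips is the z of the fingertips in the tool frame, in m); z points along the fingers, y is the direction in which the jaws open and shut (so a half turn about z gives the same grasp; the last joint's range is limited). The gripper opens to 92 mm and grips with 3 to 60 N. Pads are 20 mm wide; open, the fingers measure 128 mm over their backs; the gripper's body (75 mm by 189 mm) begins 69 mm behind the grasp point.
Start: joints at [1.067, 0.158, 1.597, -0, 1.386, -0.21], TCP at [0.167, 0.55, 0.229] pointing down, gripper open.
Joint ranges: [-2.91, 2.91], [-0.94, 2.29], [0.18, 2.7], [-1.29, 4.43], [0.17, 2.64], [-3, 3]. Speed limits (rad/s): [2.57, 2.57, 3.14, 3.14, 3.14, 3.14].

### API

Orientations are given as a unit quaternion [w, x, y, z].
In Python, from rig import robot, viewer, models gives the robot as it stands.
- The arm moves only by the tool carry_out, never from a script. Its argument "motion" is a list of rows, each an object of numbers: "dx", "dy", "dz": the shift along the tool's x, y, z in m; "wx", "wy", "wz": the turn, a rotation vector about the tool's x, y, z in rad; "gripper": the finger opening in m, from 0 to 0.0919. A call has exactly 10 rows; each row shifts and turns the pose as measured when the row begins, along the tool's axes as they then stand; what a row does not reach is not made up. A row lasts 1/8 s, in which the tool goes at most 62.5 mm and 10.7 degrees, less where a joint would pass 70% of its speed; a pose out of reach is approached as far as the arm can. A call with a gripper value outside its range is refused whole. The fingers move at their own pace and stop on an object; the grip force is fixed at half the most. Time passes only in rows, so rows that do not move let the fingers close, or fill a call up. It gives the time, the measured TCP pose, the force and the opening at its end, in the units of the state.
- robot.read_state(): the state, without advancing time (a new reading comes with each control period).
- viewer.read_camera(name): name is "scene" or "top" or "wrist"; returns the picture (384x512x3 uint8, red, green, blue); there is no depth.
- viewer.camera_model(name): a dict with "fx", "fy", "cx", "cy" (pixels), "extrinsics" (4x4, takes a point from world to camera coordinates); the wrist camera has in their place "T_tool_cam" (4x4, takes a point from camera to tool coordinates, whose origin is the TCP and whose axes are the flange's). Camera axes: x right, y down, z forward; pixel columns grow to the right and rows downward; lengths in m; the calibration is good to about 2 mm. A picture is of the moment at which its call begins: read the wrist's pose just before it. camera_model takes no time and is no camera call.
- robot.job_done(): hands the job in, once; it reports no verdict.
Trained networks look in the newest picture that a camera, given by its name, has taken for a name from the list of things; names that differ only in an ending like _2 or _b are one class to them, and where a whole thing is asked for, a point or a joint stands for the part that bears it (a point fixed in the world has none). Each returns a list of dicts, best first, with "p" (0 to 1); they miss things now and then, are a little off and sometimes report something else, mostly with a low value. They report only what shows in the picture. A call takes as long as a camera call. They do not tell look-alikes from the thing itself.
- models.find_in(camera, thing): "xy" ([column, row] in pixels, amid what is visible of it).
- models.cut_out(camera, thing): "region" (384x512 bool, what is visible of it) and "xy" ([column, row] in pixels, amid what is visible of it).
The state is a dict: "time_s": time; "q": joint angles; "qd": joint speeds; "tau": joint torques, N m; "ee_pos": TCP position; "tcp_rot": TCP orientation; "wrist_force": force on the tool from outside, world axes, zero at the start; "torque": the same for the moment, N m; "width": opening from 0.0 (shut) to 1.0 (fully open).
Only numpy, scipy, OpenCV 4.12 (cv2) and the standard library are available. Lean on these libraries where they do the work, as an engineer would, in place of code of your own. Each camera call takes 0.05 s, during which the arm holds its last target. There are 200 camera calls.

### The job

Put the day's carved clay plaques away so that they stay damp: take the trowel from its cork mat, slide its blade under each plaque in turn, and lay them side by side, flat, on the plaster slab of the damp box, never touching the soft clay with the fingers. Put the trowel back flat on its mat, then fold the clear cover down over the plaques, press it fully home, and only then press both orange snap latches all the way down. Leave everything else on the bench alone.

Things in the scene. Friction and masses are not known exactly. Their poses are not given: they have to be found in the camera images.
- plaque_a: grey carved clay plaque 96 x 96 mm, lotus relief, about 190 g; may be absent. Origin: centre of underside, z up. Two ribs along its x axis at both edges, 10 mm wide, 11 mm high (inner faces at y = +-38 mm), carry the 10 mm thick tile, leaving a tunnel 76 mm wide, 11 mm high under it, open at both x ends, lets a blade in. Tile top 21 mm, carving 29 mm above the origin.
- plaque_b: grey carved clay plaque 96 x 96 mm, peony relief, about 190 g; may be absent. Origin: centre of underside, z up. Two ribs along its x axis at both edges, 10 mm wide, 11 mm high (inner faces at y = +-38 mm), carry the 10 mm thick tile, leaving a tunnel 76 mm wide, 11 mm high under it, open at both x ends, lets a blade in. Tile top 21 mm, carving 29 mm above the origin.
- plaque_c: grey carved clay plaque 96 x 96 mm, fret relief, about 190 g; may be absent. Origin: centre of underside, z up. Two ribs along its x axis at both edges, 10 mm wide, 11 mm high (inner faces at y = +-38 mm), carry the 10 mm thick tile, leaving a tunnel 76 mm wide, 11 mm high under it, open at both x ends, lets a blade in. Tile top 21 mm, carving 29 mm above the origin.
- trowel: lifting trowel, about 170 g: flat steel blade 85 (x) x 58 (y) x 2.5 mm, a cranked neck on its rear 6 mm (80 mm of blade are free) leaning back and up to a level wooden handle. Origin: centre of the blade's underside; x to the blade's tip, z up. Starts flat on its blade on the mat. It stands by itself.
- trowel_grip (a point): place to grip the trowel, in the handle's middle line: trowel frame x = -87.5, y = 0, z = 60 mm. The handle runs from x = -62 to -146 mm, 22 mm wide (y), 24 mm high (z = 48 to 72 mm), flat-sided.
- tool_mat: fixed cork mat, 250 (x) x 100 (y) x 3 mm, the trowel's place. Origin: centre of its underside. The trowel lies about along the mat's x axis, blade towards +x, its origin some 30 mm towards +x of the mat's centre at the start.
- damp_box: fixed base of the damp box: tray with a white plaster slab flush in its flat, rimless top, 178 mm deep (x), 368 mm wide (y), 36 mm high. Origin: centre of underside; x points from the front to the hinged back edge. The shut cover leaves a space 154 (x) x 344 (y) x 39 mm high, centred on the base: room for three plaques side by side along y.
- cover (a joint): hinge of the clear cover (rad): 0 shut and seated, 1.72 widest open; starts open, 1.5 or more. Stiff: about 0.5 N m of friction (up to 3 N at the front edge), so it stays where it is left, even not quite shut. The cover is an upturned shallow tray 160 mm deep, 350 mm wide, 42 mm high, 0.35 kg.
- cover_hinge (a point): middle of the cover's hinge line (base frame x = 80, y = 0, z = 36.5 mm). Its axes turn with the cover and equal the base's when shut; in them the cover reaches from x = -160 mm to 0 and its flat top is at z = 42 mm.
- cover_front (a point): middle of the front edge of the cover's top face (in the cover_hinge axes x = -160, y = 0, z = 42 mm); swings up and back as the cover opens. A finger lip 70 mm wide juts out 17 mm in front of it.
- latch_left (a joint): orange snap latch (flap) low on the front of the cover, +y side (rad): 0 sticks straight out to the front, 1.4 folded right down along the base's front; starts at 0 to 0.25. 1 to 2 N at its tip fold it; friction holds it where it is left. Flap 23 mm long, 48 mm wide, 4 mm thick.
- latch_left_hinge (a point): middle of that latch's hinge line, on the cover (base frame with the cover shut: x = -82, y = 100, z = 45.5 mm); the flap runs from here to the front.
- latch_right (a joint): orange snap latch (flap) low on the front of the cover, -y side (rad): 0 sticks straight out to the front, 1.4 folded right down along the base's front; starts at 0 to 0.25. 1 to 2 N at its tip fold it; friction holds it where it is left. Flap 23 mm long, 48 mm wide, 4 mm thick.
- latch_right_hinge (a point): middle of that latch's hinge line, on the cover (base frame with the cover shut: x = -82, y = -100, z = 45.5 mm); the flap runs from here to the front.
- chisel_a: wood-handled chisel lying in front of the box, 200 mm long (x), 20 mm high, a bystander; leave it alone. Origin: on its underside, near the middle.
- chisel_b: wood-handled chisel lying behind the plaques, 190 mm long (x), 20 mm high, a bystander; leave it alone. Origin: on its underside, near the middle.
- bench_brush: red bench brush, 260 mm long (x), 45 mm wide, 50 mm high, a bystander; leave it alone. Origin: on its underside, near the middle.
- sponge: yellow sponge, 65 (x) x 100 (y) x 25 mm, a bystander; leave it alone. Origin: on its underside, near the middle.
- water_bottle: blue water bottle with black cap, 64 mm across, 170 mm high, a bystander; leave it alone. Origin: on its underside, near the middle.
- offcut: small pale brick offcut, 65 (x) x 50 (y) x 51 mm, a bystander; leave it alone. Origin: on its underside, near the middle.
Not all that is in view belongs to the job. Leave any green or red look-alike of the plaque_b alone.

How it is judged:
By the outcome, as a careful person would: the job done as asked, in the order asked, and still so for the second after the job is handed in, with the robot touching nothing.
Of plaque_a, plaque_b, plaque_c only 2 to 3 are there at a start; the rules pass over those that are not, and their reading is None.
At some moment in a run one of plaque_a, plaque_b, plaque_c may be knocked a few centimetres aside while the robot is not near it.
It also fails if it takes over 210 s, if anything falls off the work surface, if the arm or the gripper's body presses on something with over 40 N, if the wrist force passes 120 N, or if a joint passes its speed limit or range.

## Working session

There is one attempt and no reset: what is moved stays moved. The work goes in short steps, Python scripts to look and compute and a tool call to move; the robot and the scene stay as the last step left them, time stands still between calls to the robot, and variables do not carry over. Pictures are saved under pics/ and viewed, on a budget of 14 in all, crops included, one or two more only if the job needs it, and the job is handed in when it is done.

Besides the shell and the picture viewer there is one more tool, called after ">>>" by a JSON object that holds its "name" and its "arguments". carry_out: Moves the arm, as the interface text tells. Its arguments: {"type":"object","properties":{"motion":{"type":"array"}},"required":["motion"]}

```bash
ls; mkdir -p pics
cat > h.py <<'E'
import numpy as np, cv2
from rig import robot, viewer, models
from scipy.spatial.transform import Rotation as R
def tool():
    s=robot.read_state(); w,x,y,z=s["tcp_rot"]; T=np.eye(4); T[:3,:3]=R.from_quat([x,y,z,w]).as_matrix(); T[:3,3]=s["ee_pos"]; return T,s
def cam(name):
    m=viewer.camera_model(name)
    if name=="wrist": E=np.linalg.inv(tool()[0]@np.array(m["T_tool_cam"]))
    else: E=np.array(m["extrinsics"])
    return np.array([[m["fx"],0,m["cx"]],[0,m["fy"],m["cy"]],[0,0,1]]),E
def px2w(c,uv,z):
    K,E=c; Rr,t=E[:3,:3],E[:3,3]; o=-Rr.T@t; d=Rr.T@np.linalg.inv(K)@np.array([uv[0],uv[1],1.]); return o+d*(z-o[2])/d[2]
def w2px(c,P):
    K,E=c; P=np.atleast_2d(P); p=(P@E[:3,:3].T+E[:3,3])@K.T; return p[:,:2]/p[:,2:]
def shot(name,fn=None):
    c=cam(name); im=viewer.read_camera(name)
    if fn: cv2.imwrite("pics/"+fn,cv2.cvtColor(im,cv2.COLOR_RGB2BGR))
    return c,im
E
python3 - <<'E'
from h import *
T,s=tool(); print(s["ee_pos"],s["tcp_rot"],s["time_s"],s["wrist_force"],s["width"])
a=[]
for n in("top","scene"):
    c,im=shot(n); a.append(im); print(n,np.round(c[0],1).tolist(),np.round(c[1],3).tolist())
    for t in("plaque_a","trowel","tool_mat","damp_box","cover","latch_left","chisel_a","bench_brush","sponge","water_bottle","offcut"):
        print(t,[(np.round(r["xy"]).tolist(),round(r["p"],2),np.round(px2w(c,r["xy"],.02),3)[:2].tolist()) for r in models.find_in(n,t)][:5])
print(np.round(viewer.camera_model("wrist")["T_tool_cam"],3))
for i,n in enumerate(("top0","scene0")): cv2.imwrite(f"pics/{n}.png",cv2.resize(a[i],(800,600))[:,:,::-1])
E
```

```text
pics
[0.16622961 0.54982    0.22760627] [-3.33258263e-04  1.46372528e-01  9.89229083e-01 -8.91147515e-04] 0.0 [ 0.01968666  0.21779735 -0.31185369] 0.9977784028254024
top [[410.9, 0.0, 254.7], [0.0, 410.9, 188.9], [0.0, 0.0, 1.0]] [[0.001, -1.0, 0.0, 0.098], [-0.984, -0.001, -0.177, 0.521], [0.177, -0.0, -0.984, 1.364], [0.0, 0.0, 0.0, 1.0]]
plaque_a [([200.0, 279.0], 0.97, [0.217, 0.281]), ([165.0, 201.0], 0.91, [0.483, 0.409]), ([108.0, 178.0], 0.85, [0.563, 0.612]), ([227.0, 155.0], 0.78, [0.649, 0.198])]
trowel [([404.0, 228.0], 0.88, [0.389, -0.414])]
tool_mat [([396.0, 227.0], 0.92, [0.392, -0.389])]
damp_box [([321.0, 166.0], 0.8, [0.609, -0.137]), ([168.0, 200.0], 0.44, [0.487, 0.401])]
cover [([327.0, 140.0], 0.64, [0.702, -0.16]), ([272.0, 235.0], 0.52, [0.364, 0.039])]
latch_left [([296.0, 132.0], 0.46, [0.733, -0.051])]
chisel_a [([346.0, 237.0], 0.6, [0.358, -0.213]), ([231.0, 119.0], 0.54, [0.78, 0.183])]
bench_brush [([162.0, 141.0], 0.95, [0.7, 0.428])]
sponge [([274.0, 236.0], 0.86, [0.363, 0.032])]
water_bottle [([411.0, 148.0], 0.64, [0.673, -0.459]), ([300.0, 134.
[... 879 characters left out ...]
7.0, 182.0], 0.58, [0.375, 0.056]), ([151.0, 133.0], 0.45, [0.502, -0.471]), ([188.0, 168.0], 0.37, [0.534, -0.217])]
chisel_a [([226.0, 146.0], 0.58, [0.358, -0.207]), ([214.0, 276.0], 0.58, [0.787, 0.185]), ([342.0, 256.0], 0.43, [0.484, 0.406])]
bench_brush [([176.0, 177.0], 0.73, [0.597, -0.211]), ([301.0, 308.0], 0.67, [0.698, 0.428])]
sponge [([276.0, 182.0], 0.78, [0.378, 0.054])]
water_bottle [([117.0, 152.0], 0.77, [0.654, -0.472])]
offcut [([191.0, 239.0], 0.91, [0.742, 0.037]), ([196.0, 181.0], 0.71, [0.562, -0.144]), ([174.0, 176.0], 0.38, [0.598, -0.218])]
[[-0.002 -0.968 -0.252  0.07 ]
 [ 1.    -0.002 -0.     0.   ]
 [-0.    -0.252  0.968 -0.156]
 [ 0.     0.     0.     1.   ]]
```

View pics/top0.png

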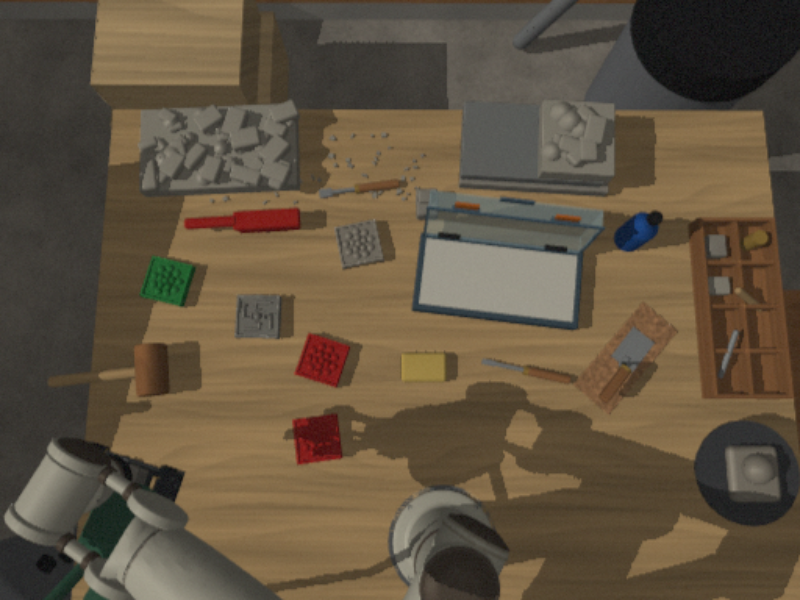

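View pics/scene0.png

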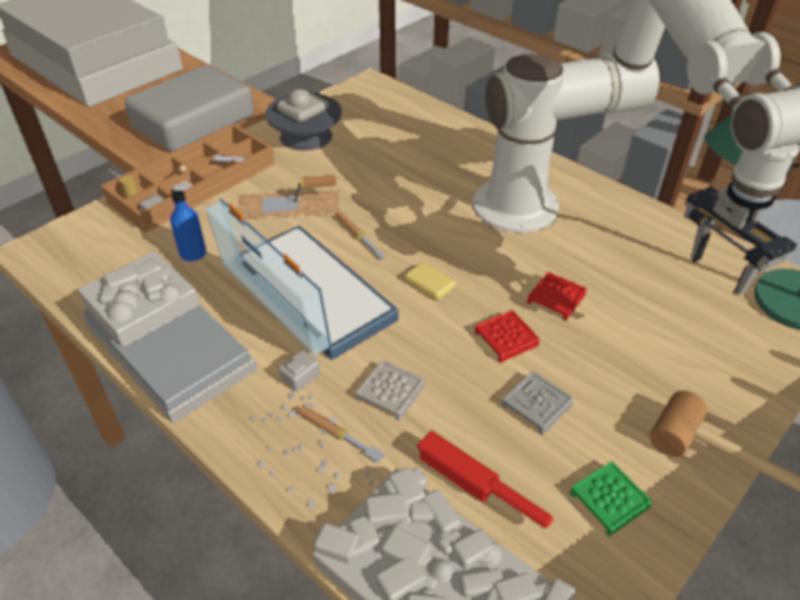

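The overhead picture shows two grey plaques: the fret one at (258,315) of the 800-px view and a flower one at (360,243). The red and green look-alikes are elsewhere. The box is at (500,280) with its cover open, and the trowel is on its mat at (625,360). Next I measure their poses.

Run:
```python
from h import *
c,im=shot("top")
def rect(m,z):
    k=max(cv2.findContours(m.astype(np.uint8),0,2)[0],key=cv2.contourArea)[:,0,:]
    P=np.array([px2w(c,p,z)[:2] for p in k],np.float32)
    r=cv2.minAreaRect(P); return np.round(r[0],4),np.round(r[1],3),round(r[2],1)
for t,z in(("plaque_a",.021),("tool_mat",.003),("trowel",.005),("damp_box",.036)):
    for r in models.cut_out("top",t): print(t,round(r["p"],2),np.round(r["xy"]),rect(r["region"],z))
# slab white
hsv=cv2.cvtColor(im,cv2.COLOR_RGB2HSV); m=((hsv[...,1]<40)&(hsv[...,2]>150)).astype(np.uint8); m[:130]=0;m[220:]=0;m[:,:255]=0;m[:,390:]=0
print("slab",rect(m,.036))
# blade/dark box
m=((hsv[...,0]>90)&(hsv[...,0]<125)&(hsv[...,1]>70)).astype(np.uint8); m[:150]=0;m[215:]=0;m[:,:255]=0;m[:,380:]=0
print("box blue",rect(m,.03))
x=im[85:245,190:450]; cv2.imwrite("pics/topcrop.png",cv2.resize(x,(780,480),interpolation=cv2.INTER_CUBIC)[:,:,::-1])
```

```text
plaque_a 0.93 [205. 229.] (array([0.3832, 0.2674]), array([0.098, 0.097]), 73.3)
plaque_a 0.9 [229. 155.] (array([0.6483, 0.1881]), array([0.105, 0.099]), 12.0)
plaque_a 0.74 [166. 198.] (array([0.4788, 0.411 ]), array([0.091, 0.1  ]), 0.1)
plaque_a 0.72 [107. 181.] (array([0.5589, 0.6166]), array([0.102, 0.096]), 77.4)
plaque_a 0.56 [201. 279.] (array([0.2136, 0.2707]), array([0.103, 0.105]), 8.1)
tool_mat 0.83 [395. 231.] (array([ 0.3901, -0.4071]), array([0.102, 0.253]), 48.2)
trowel 0.67 [403. 230.] (array([ 0.3728, -0.3943]), array([0.058, 0.176]), 48.8)
trowel 0.45 [165. 200.] (array([0.4812, 0.4155]), array([0.099, 0.103]), 0.1)
damp_box 0.65 [318. 166.] (array([ 0.6058, -0.1478]), array([0.406, 0.29 ]), 82.8)
slab (array([ 0.5589, -0.1245]), array([0.335, 0.144]), 83.1)
box blue (array([ 0.4657, -0.2011]), array([0.01 , 0.024]), 0.1)
```

View pics/topcrop.png

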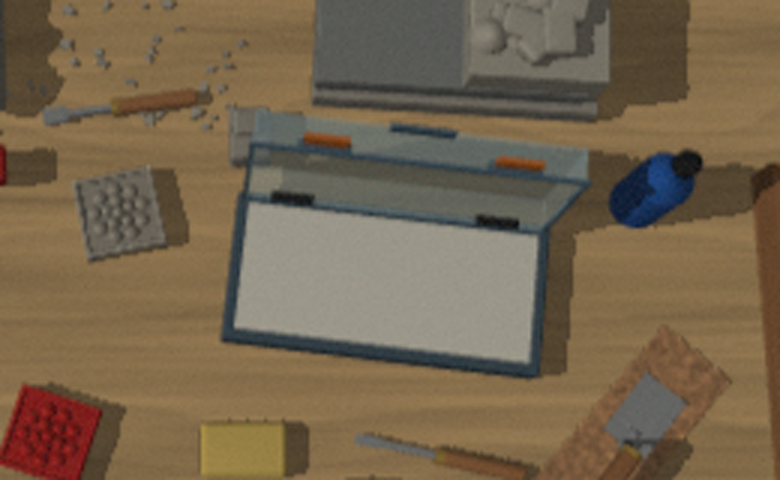

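```bash
cat >> h.py <<'E'
def yaw(T): return np.degrees(np.arctan2(T[1,0],T[0,0]))
def plan(wps,n_each,start=None):
    """wps: list of (x,y,z,yaw_deg continuous[from current]); prints tool-frame rows"""
    T,s=tool(); p=T[:3,3]; y=yaw(T) if start is None else start
    rows=[]
    for (wp,n) in zip(wps,n_each):
        q=np.array(wp[:3]); yy=wp[3]
        for i in range(n):
            d=(q-p)/n; a=np.radians(y+(yy-y)*i/n)
            rows.append(dict(dx=round(d[0]*np.cos(a)+d[1]*np.sin(a),4),dy=round(d[0]*np.sin(a)-d[1]*np.cos(a),4),dz=round(-d[2],4),wz=round(-np.radians((yy-y)/n),4)))
        p,y=q,yy
    for i in range(0,len(rows),10):
        print("[",", ".join("{"+",".join(f'"{k}":{v}' for k,v in r.items() if v)+"}" for r in rows[i:i+10]),"]")
E
python3 - <<'E'
from h import *
c=cam("top")
for u in((264,199),(369.3,210.3),(270.7,148.3),(372.7,161)): print(px2w(c,u,.036))
plan([(.45,.25,.33,63)],[10])
E
```

```text
[0.48711259 0.0660894  0.036     ]
[ 0.44835322 -0.29458525  0.036     ]
[0.66771212 0.04196848 0.036     ]
[ 0.62212861 -0.31489044  0.036     ]
[ {"dx":-0.0358,"dy":-0.0205,"dz":-0.0101,"wz":0.1748}, {"dx":-0.0389,"dy":-0.014,"dz":-0.0101,"wz":0.1748}, {"dx":-0.0407,"dy":-0.007,"dz":-0.0101,"wz":0.1748}, {"dx":-0.0413,"dy":0.0002,"dz":-0.0101,"wz":0.1748}, {"dx":-0.0406,"dy":0.0073,"dz":-0.0101,"wz":0.1748}, {"dx":-0.0387,"dy":0.0143,"dz":-0.0101,"wz":0.1748}, {"dx":-0.0357,"dy":0.0208,"dz":-0.0101,"wz":0.1748}, {"dx":-0.0315,"dy":0.0267,"dz":-0.0101,"wz":0.1748}, {"dx":-0.0264,"dy":0.0318,"dz":-0.0101,"wz":0.1748}, {"dx":-0.0204,"dy":0.0359,"dz":-0.0101,"wz":0.1748} ]
```

>>> {"name": "carry_out", "arguments": {"motion": [{"dx": -0.036, "dy": -0.0205, "dz": -0.01, "wz": 0.175}, {"dx": -0.039, "dy": -0.014, "dz": -0.01, "wz": 0.175}, {"dx": -0.041, "dy": -0.007, "dz": -0.01, "wz": 0.175}, {"dx": -0.041, "dy": 0, "dz": -0.01, "wz": 0.175}, {"dx": -0.041, "dy": 0.007, "dz": -0.01, "wz": 0.175}, {"dx": -0.039, "dy": 0.014, "dz": -0.01, "wz": 0.175}, {"dx": -0.036, "dy": 0.021, "dz": -0.01, "wz": 0.175}, {"dx": -0.0315, "dy": 0.027, "dz": -0.01, "wz": 0.175}, {"dx": -0.026, "dy": 0.032, "dz": -0.01, "wz": 0.175}, {"dx": -0.02, "dy": 0.036, "dz": -0.01, "wz": 0.175}]}}

```text
invalid input at $.motion[0]: expected keys dx, dy, dz, wx, wy, wz, gripper
```

Run:
```python
from h import *
T,s=tool(); print(T[:3,3],yaw(T),s["q"],s["time_s"])
c,im=shot("wrist"); print(c[0]); cv2.imwrite("pics/w1.png",cv2.resize(im,(800,600))[:,:,::-1])
print(w2px(c,[[.479,.411,.021],[.648,.188,.021]])*800/512)
plan([(.42,-.08,.33,10),(.345,-.36,.2,-41.5)],[6,6])
```

```text
[0.16652293 0.55034038 0.22861286] 163.16744683450682 [ 1.06689961e+00  1.58377080e-01  1.59700235e+00  5.93108282e-06
  1.38620800e+00 -2.10114327e-01] 1.45
[[300.68197406   0.         254.65146804]
 [  0.         300.68197406 188.86102453]
 [  0.           0.           1.        ]]
[[353.65549307 609.54910159]
 [207.98508723 775.73405036]]
[ {"dx":-0.0709,"dy":-0.0883,"dz":-0.0169,"wz":0.4455}, {"dx":-0.102,"dy":-0.0492,"dz":-0.0169,"wz":0.4455}, {"dx":-0.1132,"dy":-0.0004,"dz":-0.0169,"wz":0.4455}, {"dx":-0.1024,"dy":0.0484,"dz":-0.0169,"wz":0.4455}, {"dx":-0.0715,"dy":0.0878,"dz":-0.0169,"wz":0.4455}, {"dx":-0.0267,"dy":0.11,"dz":-0.0169,"wz":0.4455}, {"dx":-0.0204,"dy":0.0438,"dz":0.0217,"wz":0.1498}, {"dx":-0.0136,"dy":0.0463,"dz":0.0217,"wz":0.1498}, {"dx":-0.0066,"dy":0.0479,"dz":0.0217,"wz":0.1498}, {"dx":0.0006,"dy":0.0483,"dz":0.0217,"wz":0.1498} ]
[ {"dx":0.0078,"dy":0.0477,"dz":0.0217,"wz":0.1498}, {"dx":0.0149,"dy":0.046,"dz":0.0217,"wz":0.1498} ]
```

View pics/w1.png

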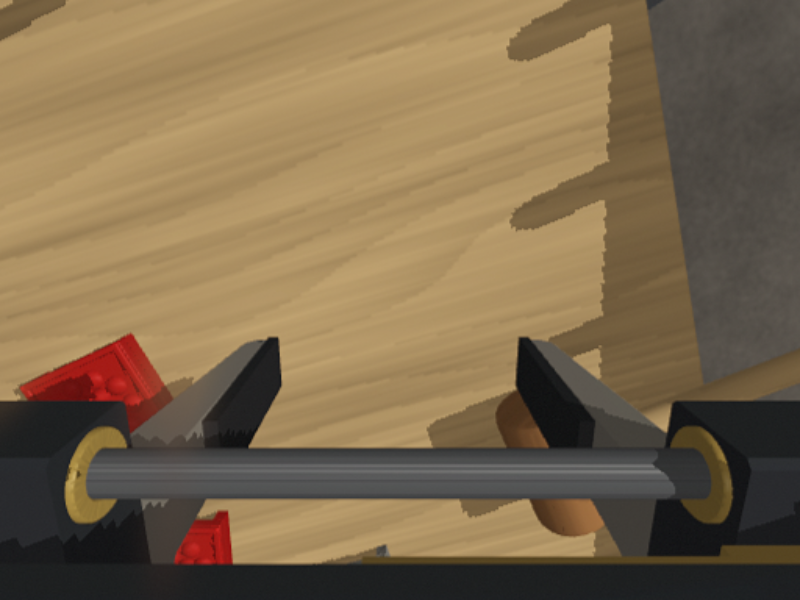

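Run:
```python
import re
s=open('h.py').read()
s=s.replace('''"{"+",".join(f'"{k}":{v}' for k,v in r.items() if v)+"}"''','''"{"+",".join(f'"{k}":{round(float(r.get(k,0)),4)}' for k in ("dx","dy","dz","wx","wy","wz"))+f',"gripper":{g}'+"}"''').replace("n_each,start=None","n_each,start=None,g=0.09")
open('h.py','w').write(s)
from h import *
plan([(.47,.22,.36,60)],[10])
```

```text
[ {"dx":-0.0386,"dy":-0.0228,"dz":-0.0131,"wx":0.0,"wy":0.0,"wz":0.1801,"gripper":0.09}, {"dx":-0.0421,"dy":-0.0155,"dz":-0.0131,"wx":0.0,"wy":0.0,"wz":0.1801,"gripper":0.09}, {"dx":-0.0442,"dy":-0.0078,"dz":-0.0131,"wx":0.0,"wy":0.0,"wz":0.1801,"gripper":0.09}, {"dx":-0.0449,"dy":0.0003,"dz":-0.0131,"wx":0.0,"wy":0.0,"wz":0.1801,"gripper":0.09}, {"dx":-0.0441,"dy":0.0083,"dz":-0.0131,"wx":0.0,"wy":0.0,"wz":0.1801,"gripper":0.09}, {"dx":-0.0419,"dy":0.0161,"dz":-0.0131,"wx":0.0,"wy":0.0,"wz":0.1801,"gripper":0.09}, {"dx":-0.0383,"dy":0.0233,"dz":-0.0131,"wx":0.0,"wy":0.0,"wz":0.1801,"gripper":0.09}, {"dx":-0.0335,"dy":0.0298,"dz":-0.0131,"wx":0.0,"wy":0.0,"wz":0.1801,"gripper":0.09}, {"dx":-0.0277,"dy":0.0353,"dz":-0.0131,"wx":0.0,"wy":0.0,"wz":0.1801,"gripper":0.09}, {"dx":-0.0209,"dy":0.0397,"dz":-0.0131,"wx":0.0,"wy":0.0,"wz":0.1801,"gripper":0.09} ]
```

>>> {"name": "carry_out", "arguments": {"motion": [{"dx": -0.039, "dy": -0.023, "dz": -0.013, "wx": 0, "wy": 0, "wz": 0.18, "gripper": 0.09}, {"dx": -0.042, "dy": -0.0155, "dz": -0.013, "wx": 0, "wy": 0, "wz": 0.18, "gripper": 0.09}, {"dx": -0.044, "dy": -0.008, "dz": -0.013, "wx": 0, "wy": 0, "wz": 0.18, "gripper": 0.09}, {"dx": -0.045, "dy": 0, "dz": -0.013, "wx": 0, "wy": 0, "wz": 0.18, "gripper": 0.09}, {"dx": -0.044, "dy": 0.008, "dz": -0.013, "wx": 0, "wy": 0, "wz": 0.18, "gripper": 0.09}, {"dx": -0.042, "dy": 0.016, "dz": -0.013, "wx": 0, "wy": 0, "wz": 0.18, "gripper": 0.09}, {"dx": -0.038, "dy": 0.023, "dz": -0.013, "wx": 0, "wy": 0, "wz": 0.18, "gripper": 0.09}, {"dx": -0.0335, "dy": 0.03, "dz": -0.013, "wx": 0, "wy": 0, "wz": 0.18, "gripper": 0.09}, {"dx": -0.028, "dy": 0.035, "dz": -0.013, "wx": 0, "wy": 0, "wz": 0.18, "gripper": 0.09}, {"dx": -0.021, "dy": 0.04, "dz": -0.013, "wx": 0, "wy": 0, "wz": 0.18, "gripper": 0.09}]}}

```text
time_s: 2.75
ee_pos: [0.4678, 0.2028, 0.3624]
tcp_rot: [0.0, 0.879, 0.477, 0.001]
wrist_force: [1.2, 0.1, -0.7]
width: 0.979
```

Run:
```python
from h import *
T,s=tool(); print(T[:3,3],yaw(T),s["q"],s["time_s"])
c,im=shot("wrist"); cv2.imwrite("pics/w2.png",cv2.resize(im,(800,600))[:,:,::-1])
print(w2px(c,[[.479,.411,.021],[.648,.188,.021]])*800/512)
plan([(.41,-.08,.30,0),(.345,-.36,.2,-41.5)],[10,10])
```

```text
[0.46775773 0.20278697 0.36245   ] 56.97100712584944 [ 1.71778805e-01 -6.78183851e-02  1.57051471e+00 -1.75247791e-04
  1.63719263e+00  7.48232408e-01] 2.75
[[288.9546626   56.347102  ]
 [553.44908435 158.09842864]]
[ {"dx":-0.0266,"dy":0.0103,"dz":0.0064,"wx":0.0,"wy":0.0,"wz":0.0984,"gripper":0.09}, {"dx":-0.0255,"dy":0.0129,"dz":0.0064,"wx":0.0,"wy":0.0,"wz":0.0984,"gripper":0.09}, {"dx":-0.0241,"dy":0.0153,"dz":0.0064,"wx":0.0,"wy":0.0,"wz":0.0984,"gripper":0.09}, {"dx":-0.0224,"dy":0.0176,"dz":0.0064,"wx":0.0,"wy":0.0,"wz":0.0984,"gripper":0.09}, {"dx":-0.0206,"dy":0.0197,"dz":0.0064,"wx":0.0,"wy":0.0,"wz":0.0984,"gripper":0.09}, {"dx":-0.0186,"dy":0.0217,"dz":0.0064,"wx":0.0,"wy":0.0,"wz":0.0984,"gripper":0.09}, {"dx":-0.0163,"dy":0.0234,"dz":0.0064,"wx":0.0,"wy":0.0,"wz":0.0984,"gripper":0.09}, {"dx":-0.014,"dy":0.0249,"dz":0.0064,"wx":0.0,"wy":0.0,"wz":0.0984,"gripper":0.09}, {"dx":-0.0115,"dy":0.0261,"dz":0.0064,"wx":0.0,"wy":0.0,"wz":0.0984,"gripper":0.09}, {"dx":-0.0088,"dy":0.0271,"dz":0.0064,"wx":0.0,"wy":0.0,"wz":0.0984,"gripper":0.09} ]
[ {"dx":-0.0065,"dy":0.028,"dz":0.01,"wx":0.0,"wy":0.0,"wz":0.0724,"gripper":0.09}, {"dx":-0.0045,"dy":0.0284,"dz":0.01,"wx":0.0,"wy":0.0,"wz":0.0724,"gripper":0.09}, {"dx":-0.0024,"dy":0.0286,"dz":0.01,"wx":0.0,"wy":0.0,"wz":0.0724,"gripper":0.09}, {"dx":-0.0003,"dy":0.0287,"dz":0.01,"wx":0.0,"wy":0.0,"wz":0.0724,"gripper":0.09}, {"dx":0.0018,"dy":0.0287,"dz":0.01,"wx":0.0,"wy":0.0,"wz":0.0724,"gripper":0.09}, {"dx":0.0038,"dy":0.0285,"dz":0.01,"wx":0.0,"wy":0.0,"wz":0.0724,"gripper":0.09}, {"dx":0.0059,"dy":0.0281,"dz":0.01,"wx":0.0,"wy":0.0,"wz":0.0724,"gripper":0.09}, {"dx":0.0079,"dy":0.0276,"dz":0.01,"wx":0.0,"wy":0.0,"wz":0.0724,"gripper":0.09}, {"dx":0.0099,"dy":0.027,"dz":0.01,"wx":0.0,"wy":0.0,"wz":0.0724,"gripper":0.09}, {"dx":0.0118,"dy":0.0262,"dz":0.01,"wx":0.0,"wy":0.0,"wz":0.0724,"gripper":0.09} ]
```

View pics/w2.png

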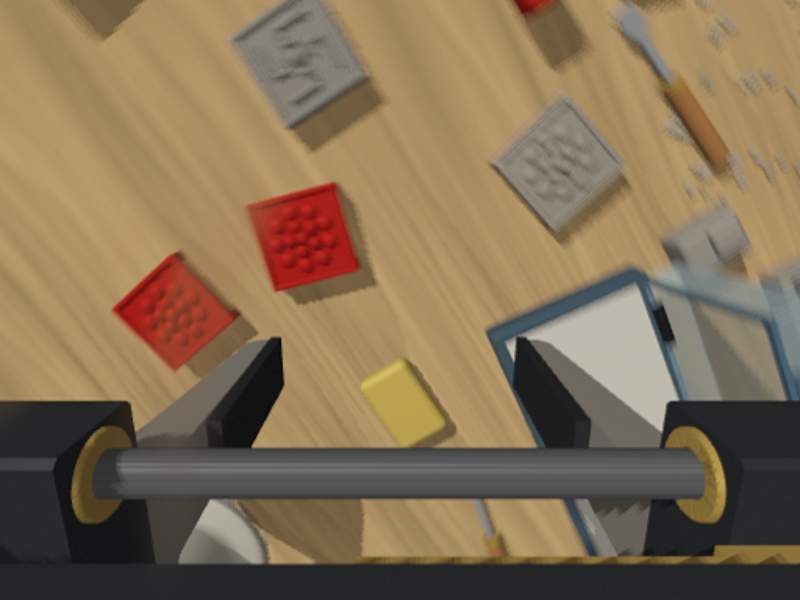

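>>> {"name": "carry_out", "arguments": {"motion": [{"dx": -0.032, "dy": 0.012, "dz": 0.006, "wx": 0, "wy": 0, "wz": 0.12, "gripper": 0.09}, {"dx": -0.03, "dy": 0.016, "dz": 0.006, "wx": 0, "wy": 0, "wz": 0.12, "gripper": 0.09}, {"dx": -0.027, "dy": 0.02, "dz": 0.006, "wx": 0, "wy": 0, "wz": 0.12, "gripper": 0.09}, {"dx": -0.024, "dy": 0.024, "dz": 0.006, "wx": 0, "wy": 0, "wz": 0.12, "gripper": 0.09}, {"dx": -0.02, "dy": 0.027, "dz": 0.006, "wx": 0, "wy": 0, "wz": 0.12, "gripper": 0.09}, {"dx": -0.016, "dy": 0.03, "dz": 0.006, "wx": 0, "wy": 0, "wz": 0.12, "gripper": 0.09}, {"dx": -0.012, "dy": 0.032, "dz": 0.006, "wx": 0, "wy": 0, "wz": 0.12, "gripper": 0.09}, {"dx": -0.008, "dy": 0.034, "dz": 0.006, "wx": 0, "wy": 0, "wz": 0.12, "gripper": 0.09}, {"dx": -0.004, "dy": 0.035, "dz": 0.006, "wx": 0, "wy": 0, "wz": 0.1, "gripper": 0.09}, {"dx": 0, "dy": 0.035, "dz": 0.006, "wx": 0, "wy": 0, "wz": 0.1, "gripper": 0.09}]}}

```text
time_s: 4.05
ee_pos: [0.4184, -0.1484, 0.3041]
tcp_rot: [0.001, 0.995, -0.104, 0.006]
wrist_force: [-0.5, 0.1, 0.5]
width: 0.981
```

Run:
```python
from h import *
c,im=shot("scene"); cv2.imwrite("pics/s2.png",cv2.resize(im[170:300,210:410],(800,520),interpolation=cv2.INTER_CUBIC)[:,:,::-1])
T,s=tool(); print(T[:3,3],yaw(T))
plan([(.345,-.36,.2,-41.5)],[10])
```

```text
[ 0.41759779 -0.15168524  0.30302856] -12.242558683839253
[ {"dx":-0.0027,"dy":0.0219,"dz":0.0103,"wx":0.0,"wy":0.0,"wz":0.0511,"gripper":0.09}, {"dx":-0.0016,"dy":0.022,"dz":0.0103,"wx":0.0,"wy":0.0,"wz":0.0511,"gripper":0.09}, {"dx":-0.0004,"dy":0.0221,"dz":0.0103,"wx":0.0,"wy":0.0,"wz":0.0511,"gripper":0.09}, {"dx":0.0007,"dy":0.022,"dz":0.0103,"wx":0.0,"wy":0.0,"wz":0.0511,"gripper":0.09}, {"dx":0.0018,"dy":0.022,"dz":0.0103,"wx":0.0,"wy":0.0,"wz":0.0511,"gripper":0.09}, {"dx":0.0029,"dy":0.0219,"dz":0.0103,"wx":0.0,"wy":0.0,"wz":0.0511,"gripper":0.09}, {"dx":0.0041,"dy":0.0217,"dz":0.0103,"wx":0.0,"wy":0.0,"wz":0.0511,"gripper":0.09}, {"dx":0.0052,"dy":0.0214,"dz":0.0103,"wx":0.0,"wy":0.0,"wz":0.0511,"gripper":0.09}, {"dx":0.0062,"dy":0.0212,"dz":0.0103,"wx":0.0,"wy":0.0,"wz":0.0511,"gripper":0.09}, {"dx":0.0073,"dy":0.0208,"dz":0.0103,"wx":0.0,"wy":0.0,"wz":0.0511,"gripper":0.09} ]
```

View pics/s2.png

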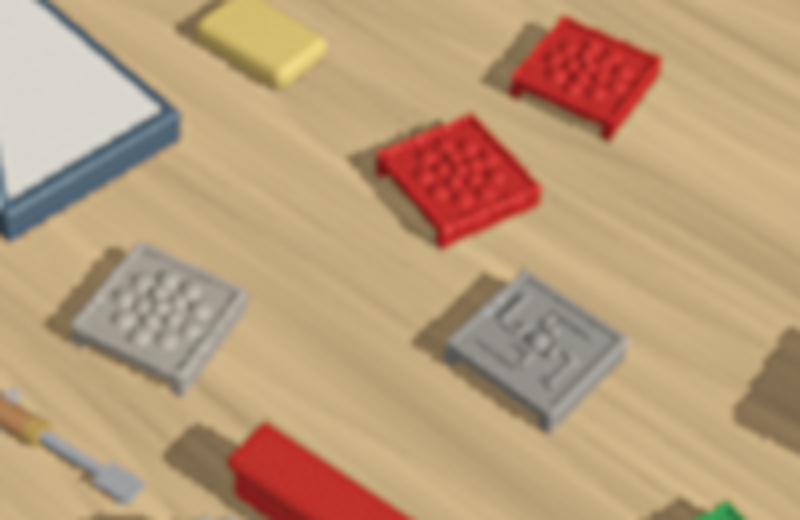

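>>> {"name": "carry_out", "arguments": {"motion": [{"dx": -0.003, "dy": 0.022, "dz": 0.0103, "wx": 0, "wy": 0, "wz": 0.052, "gripper": 0.0915}, {"dx": -0.0016, "dy": 0.022, "dz": 0.0103, "wx": 0, "wy": 0, "wz": 0.052, "gripper": 0.0915}, {"dx": 0, "dy": 0.022, "dz": 0.0103, "wx": 0, "wy": 0, "wz": 0.052, "gripper": 0.0915}, {"dx": 0.001, "dy": 0.022, "dz": 0.0103, "wx": 0, "wy": 0, "wz": 0.052, "gripper": 0.0915}, {"dx": 0.002, "dy": 0.022, "dz": 0.0103, "wx": 0, "wy": 0, "wz": 0.052, "gripper": 0.0915}, {"dx": 0.003, "dy": 0.022, "dz": 0.0103, "wx": 0, "wy": 0, "wz": 0.052, "gripper": 0.0915}, {"dx": 0.004, "dy": 0.022, "dz": 0.0103, "wx": 0, "wy": 0, "wz": 0.052, "gripper": 0.0915}, {"dx": 0.005, "dy": 0.0215, "dz": 0.0103, "wx": 0, "wy": 0, "wz": 0.052, "gripper": 0.0915}, {"dx": 0.006, "dy": 0.021, "dz": 0.0103, "wx": 0, "wy": 0, "wz": 0.052, "gripper": 0.0915}, {"dx": 0.007, "dy": 0.021, "dz": 0.0103, "wx": 0, "wy": 0, "wz": 0.052, "gripper": 0.0915}]}}

```text
time_s: 5.35
ee_pos: [0.3432, -0.3649, 0.1985]
tcp_rot: [0.001, 0.932, -0.362, 0.007]
wrist_force: [-0.3, 0.5, -0.3]
width: 0.994
```

Run:
```python
from h import *
T,s=tool(); print(T[:3,3],yaw(T),T[:3,2])
c,im=shot("wrist"); cv2.imwrite("pics/w3.png",cv2.resize(im,(800,600))[:,:,::-1])
for r in models.cut_out("wrist","trowel"):
    m=r["region"].astype(np.uint8); print(r["p"],m.sum())
hsv=cv2.cvtColor(im,cv2.COLOR_RGB2HSV)
g=((hsv[...,1]<50)&(hsv[...,2]>90)).astype(np.uint8)
n,l,st,ce=cv2.connectedComponentsWithStats(g)
for i in range(1,n):
    if st[i,4]>800:
        k=np.argwhere(l==i)[:,::-1]; P=np.array([px2w(c,p,.0055)[:2] for p in k.tolist()],np.float32); print(st[i],cv2.minAreaRect(P))
```

```text
[ 0.34318437 -0.36485148  0.19848741] -42.488089988501855 [ 0.01255136 -0.00718239 -0.99989543]
0.65 6322
[    0    14   142   242 17912] ((0.5585026144981384, -0.18834435939788818), (0.24707120656967163, 0.18381573259830475), 82.9567642211914)
[ 230   52   57   87 4152] ((0.40639054775238037, -0.42693066596984863), (0.0586078055202961, 0.09105700999498367), 50.61076736450195)
```

View pics/w3.png

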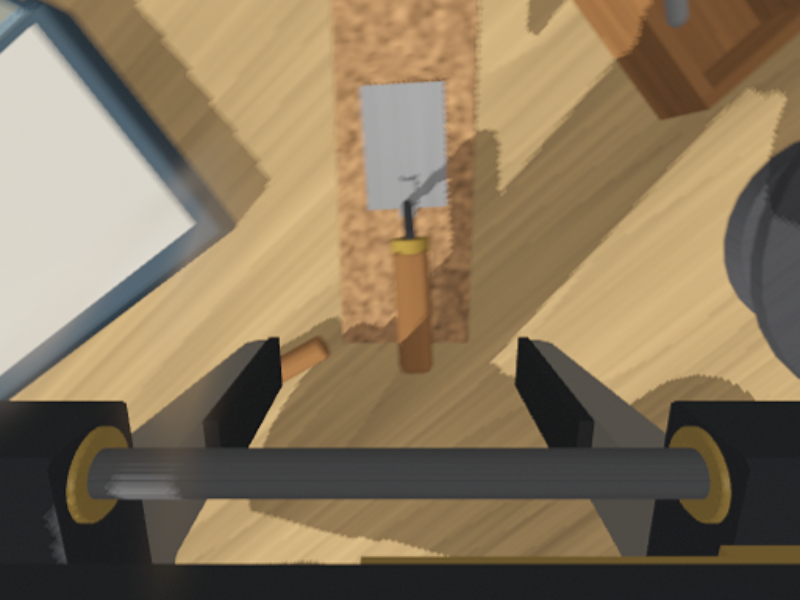

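Run:
```python
s=open('h.py').read()
s=s.replace("    rows=[]\n","    rows=[]; e=T[:3,:3].T@np.cross(T[:3,2],[0,0,-1]); print('pos',np.round(p,4),'yaw',round(yaw(T),2),'tilt',np.round(e,4),'t',s['time_s'],'F',np.round(s['wrist_force'],1),'w',round(s['width'],3),'q',np.round(s['q'],2))\n")
s=s.replace("for i in range(n):","for i in range(n):\n            ex,ey=(e[:2]/n if not len(rows)//n and p is not None and rows is not None and len(rows)<n_each[0] else (0,0))")
s=s.replace("dz=round(-d[2],4),","dz=round(-d[2],4),wx=round(ex,4),wy=round(ey,4),")
open('h.py','w').write(s)
from h import *
c=cam("wrist"); f=512/800
P=np.array([px2w(c,(u*f,v*f),.0055) for u,v in((361,86),(445,82),(368,210),(447,206))])
t=(P[0]+P[1])/2; r=(P[2]+P[3])/2; d=t-r; print(P[:,:2],np.linalg.norm(d),np.degrees(np.arctan2(d[1],d[0])))
hb=px2w(c,(415*f,360*f),.063+.0); hf=px2w(c,(410*f,245*f),.075); print("handle",hb,hf)
a=np.radians(-39.8); u=np.array([np.cos(a),np.sin(a)])
o=t[:2]-.0425*u; g=o-.0875*u; print(o,g)
plan([(g[0],g[1],.12,-39.8)],[5])
```

```text
[[ 0.45716725 -0.43404064]
 [ 0.41988453 -0.47822883]
 [ 0.39285081 -0.37958959]
 [ 0.35586484 -0.42401479]] 0.08408071265242287 -40.255337643010314
handle [ 0.30103691 -0.34042415  0.063     ] [ 0.36119278 -0.39032066  0.075     ]
[ 0.40587384 -0.42893007] [ 0.33864903 -0.37292047]
pos [ 0.3423 -0.3651  0.1975] yaw -42.55 tilt [-0.0034 -0.0119 -0.    ] t 5.45 F [-0.3  1.  -1.2] w 1.0 q [-1.06 -0.02  1.85  0.01  1.3   1.25]
[ {"dx":0.0005,"dy":0.0016,"dz":0.0155,"wx":-0.0007,"wy":-0.0024,"wz":-0.0096,"gripper":0.09}, {"dx":0.0005,"dy":0.0016,"dz":0.0155,"wx":-0.0007,"wy":-0.0024,"wz":-0.0096,"gripper":0.09}, {"dx":0.0005,"dy":0.0017,"dz":0.0155,"wx":-0.0007,"wy":-0.0024,"wz":-0.0096,"gripper":0.09}, {"dx":0.0005,"dy":0.0017,"dz":0.0155,"wx":-0.0007,"wy":-0.0024,"wz":-0.0096,"gripper":0.09}, {"dx":0.0005,"dy":0.0017,"dz":0.0155,"wx":-0.0007,"wy":-0.0024,"wz":-0.0096,"gripper":0.09} ]
```

>>> {"name": "carry_out", "arguments": {"motion": [{"dx": 0.0005, "dy": 0.0016, "dz": 0.0155, "wx": -0.0007, "wy": -0.0024, "wz": -0.009, "gripper": 0.09}, {"dx": 0.0005, "dy": 0.0016, "dz": 0.0155, "wx": -0.0007, "wy": -0.0024, "wz": -0.009, "gripper": 0.09}, {"dx": 0.0005, "dy": 0.0017, "dz": 0.0155, "wx": -0.0007, "wy": -0.0024, "wz": -0.009, "gripper": 0.09}, {"dx": 0.0005, "dy": 0.0017, "dz": 0.0155, "wx": -0.0007, "wy": -0.0024, "wz": -0.009, "gripper": 0.09}, {"dx": 0.0005, "dy": 0.0017, "dz": 0.0155, "wx": -0.0007, "wy": -0.0024, "wz": -0.009, "gripper": 0.09}, {"dx": 0, "dy": 0, "dz": 0.0155, "wx": 0, "wy": 0, "wz": 0, "gripper": 0.09}, {"dx": 0, "dy": 0, "dz": 0.0155, "wx": 0, "wy": 0, "wz": 0, "gripper": 0.09}, {"dx": 0, "dy": 0, "dz": 0.0155, "wx": 0, "wy": 0, "wz": 0, "gripper": 0.09}, {"dx": 0, "dy": 0, "dz": 0.01, "wx": 0, "wy": 0, "wz": 0, "gripper": 0.09}, {"dx": 0, "dy": 0, "dz": 0, "wx": 0, "wy": 0, "wz": 0, "gripper": 0.09}]}}

```text
time_s: 6.7
ee_pos: [0.3396, -0.3714, 0.0534]
tcp_rot: [-0.001, 0.941, -0.339, -0.001]
wrist_force: [-0.6, -0.3, 0.1]
width: 0.98
```

Run:
```python
from h import *
plan([(.3387,-.373,.058,-40)],[3])
```

```text
pos [ 0.3396 -0.3714  0.0534] yaw -39.59 tilt [-0.0008  0.0026  0.    ] t 6.7 F [-0.6 -0.3  0.1] w 0.98 q [-1.07  0.19  1.93 -0.    1.02  1.19]
[ {"dx":0.0001,"dy":0.0006,"dz":-0.0015,"wx":-0.0003,"wy":0.0009,"wz":0.0024,"gripper":0.09}, {"dx":0.0001,"dy":0.0006,"dz":-0.0015,"wx":-0.0003,"wy":0.0009,"wz":0.0024,"gripper":0.09}, {"dx":0.0001,"dy":0.0006,"dz":-0.0015,"wx":-0.0003,"wy":0.0009,"wz":0.0024,"gripper":0.09} ]
```

>>> {"name": "carry_out", "arguments": {"motion": [{"dx": 0, "dy": 0.001, "dz": -0.002, "wx": 0, "wy": 0.002, "wz": 0.003, "gripper": 0.09}, {"dx": 0, "dy": 0.001, "dz": -0.0025, "wx": 0, "wy": 0.001, "wz": 0.003, "gripper": 0.09}, {"dx": 0, "dy": 0, "dz": 0, "wx": 0, "wy": 0, "wz": 0, "gripper": 0.0}, {"dx": 0, "dy": 0, "dz": 0, "wx": 0, "wy": 0, "wz": 0, "gripper": 0.0}, {"dx": 0, "dy": 0, "dz": 0, "wx": 0, "wy": 0, "wz": 0, "gripper": 0.0}, {"dx": 0, "dy": 0, "dz": 0, "wx": 0, "wy": 0, "wz": 0, "gripper": 0.0}, {"dx": 0, "dy": 0, "dz": 0, "wx": 0, "wy": 0, "wz": 0, "gripper": 0.0}, {"dx": 0, "dy": 0, "dz": 0, "wx": 0, "wy": 0, "wz": 0, "gripper": 0.0}, {"dx": 0, "dy": 0, "dz": 0, "wx": 0, "wy": 0, "wz": 0, "gripper": 0.0}, {"dx": 0, "dy": 0, "dz": 0, "wx": 0, "wy": 0, "wz": 0, "gripper": 0.0}]}}

```text
time_s: 7.95
ee_pos: [0.3391, -0.3743, 0.0602]
tcp_rot: [0.001, 0.94, -0.342, 0.002]
wrist_force: [0.2, -0.9, 0.8]
width: 0.24
```

Run:
```python
from h import *
plan([(.3387,-.373,.16,-40)],[10],g=0.0)
plan([(.3387,-.373,.16,-40),(.5,-.1,.25,0),(.33,.25,.25,0)],[4,10,10],g=0.0)
```

```text
pos [ 0.3391 -0.3743  0.0602] yaw -39.95 tilt [ 0.0004 -0.0042  0.    ] t 7.95 F [ 0.2 -0.9  0.8] w 0.24 q [-1.08  0.18  1.93  0.    1.02  1.19]
[ {"dx":-0.0001,"dy":-0.0001,"dz":-0.01,"wx":0.0,"wy":-0.0004,"wz":0.0001,"gripper":0.0}, {"dx":-0.0001,"dy":-0.0001,"dz":-0.01,"wx":0.0,"wy":-0.0004,"wz":0.0001,"gripper":0.0}, {"dx":-0.0001,"dy":-0.0001,"dz":-0.01,"wx":0.0,"wy":-0.0004,"wz":0.0001,"gripper":0.0}, {"dx":-0.0001,"dy":-0.0001,"dz":-0.01,"wx":0.0,"wy":-0.0004,"wz":0.0001,"gripper":0.0}, {"dx":-0.0001,"dy":-0.0001,"dz":-0.01,"wx":0.0,"wy":-0.0004,"wz":0.0001,"gripper":0.0}, {"dx":-0.0001,"dy":-0.0001,"dz":-0.01,"wx":0.0,"wy":-0.0004,"wz":0.0001,"gripper":0.0}, {"dx":-0.0001,"dy":-0.0001,"dz":-0.01,"wx":0.0,"wy":-0.0004,"wz":0.0001,"gripper":0.0}, {"dx":-0.0001,"dy":-0.0001,"dz":-0.01,"wx":0.0,"wy":-0.0004,"wz":0.0001,"gripper":0.0}, {"dx":-0.0001,"dy":-0.0001,"dz":-0.01,"wx":0.0,"wy":-0.0004,"wz":0.0001,"gripper":0.0}, {"dx":-0.0001,"dy":-0.0001,"dz":-0.01,"wx":0.0,"wy":-0.0004,"wz":0.0001,"gripper":0.0} ]
pos [ 0.3391 -0.3743  0.0602] yaw -39.95 tilt [ 0.0004 -0.0042  0.    ] 
[... 1386 characters left out ...]
dy":-0.035,"dz":-0.0,"wx":0.0,"wy":0.0,"wz":-0.0,"gripper":0.0}, {"dx":-0.017,"dy":-0.035,"dz":-0.0,"wx":0.0,"wy":0.0,"wz":-0.0,"gripper":0.0}, {"dx":-0.017,"dy":-0.035,"dz":-0.0,"wx":0.0,"wy":0.0,"wz":-0.0,"gripper":0.0}, {"dx":-0.017,"dy":-0.035,"dz":-0.0,"wx":0.0,"wy":0.0,"wz":-0.0,"gripper":0.0}, {"dx":-0.017,"dy":-0.035,"dz":-0.0,"wx":0.0,"wy":0.0,"wz":-0.0,"gripper":0.0} ]
[ {"dx":-0.017,"dy":-0.035,"dz":-0.0,"wx":0.0,"wy":0.0,"wz":-0.0,"gripper":0.0}, {"dx":-0.017,"dy":-0.035,"dz":-0.0,"wx":0.0,"wy":0.0,"wz":-0.0,"gripper":0.0}, {"dx":-0.017,"dy":-0.035,"dz":-0.0,"wx":0.0,"wy":0.0,"wz":-0.0,"gripper":0.0}, {"dx":-0.017,"dy":-0.035,"dz":-0.0,"wx":0.0,"wy":0.0,"wz":-0.0,"gripper":0.0} ]
```

Run:
```python
from h import *
plan([(.3387,-.373,.16,-40),(.42,.14,.22,12)],[4,16],g=0.0)
```

```text
pos [ 0.3391 -0.3743  0.0602] yaw -39.95 tilt [ 0.0004 -0.0042  0.    ] t 7.95 F [ 0.2 -0.9  0.8] w 0.24 q [-1.08  0.18  1.93  0.    1.02  1.19]
[ {"dx":-0.0003,"dy":-0.0002,"dz":-0.025,"wx":0.0001,"wy":-0.001,"wz":0.0002,"gripper":0.0}, {"dx":-0.0003,"dy":-0.0002,"dz":-0.025,"wx":0.0001,"wy":-0.001,"wz":0.0002,"gripper":0.0}, {"dx":-0.0003,"dy":-0.0002,"dz":-0.025,"wx":0.0001,"wy":-0.001,"wz":0.0002,"gripper":0.0}, {"dx":-0.0003,"dy":-0.0002,"dz":-0.025,"wx":0.0001,"wy":-0.001,"wz":0.0002,"gripper":0.0}, {"dx":-0.0167,"dy":-0.0278,"dz":-0.0038,"wx":0.0,"wy":0.0,"wz":-0.0567,"gripper":0.0}, {"dx":-0.0151,"dy":-0.0287,"dz":-0.0038,"wx":0.0,"wy":0.0,"wz":-0.0567,"gripper":0.0}, {"dx":-0.0135,"dy":-0.0295,"dz":-0.0038,"wx":0.0,"wy":0.0,"wz":-0.0567,"gripper":0.0}, {"dx":-0.0118,"dy":-0.0303,"dz":-0.0038,"wx":0.0,"wy":0.0,"wz":-0.0567,"gripper":0.0}, {"dx":-0.01,"dy":-0.0309,"dz":-0.0038,"wx":0.0,"wy":0.0,"wz":-0.0567,"gripper":0.0}, {"dx":-0.0083,"dy":-0.0314,"dz":-0.0038,"wx":0.0,"wy":0.0,"wz":-0.0567,"gripper":0.0} ]
[ {"dx":-0.0065,"dy":-0.0318,"dz":-0.0038,"wx":0.0,"wy":0.0,"wz":-0.0567,"gripper":0.0}, {"dx":-0.0047,"dy":-0.0321,"dz":-0.0038,"wx":0.0,"wy":0.0,"wz":-0.0567,"gripper":0.0}, {"dx":-0.0028,"dy":-0.0323,"dz":-0.0038,"wx":0.0,"wy":0.0,"wz":-0.0567,"gripper":0.0}, {"dx":-0.001,"dy":-0.0324,"dz":-0.0038,"wx":0.0,"wy":0.0,"wz":-0.0567,"gripper":0.0}, {"dx":0.0009,"dy":-0.0325,"dz":-0.0038,"wx":0.0,"wy":0.0,"wz":-0.0567,"gripper":0.0}, {"dx":0.0027,"dy":-0.0324,"dz":-0.0038,"wx":0.0,"wy":0.0,"wz":-0.0567,"gripper":0.0}, {"dx":0.0045,"dy":-0.0321,"dz":-0.0038,"wx":0.0,"wy":0.0,"wz":-0.0567,"gripper":0.0}, {"dx":0.0063,"dy":-0.0318,"dz":-0.0038,"wx":0.0,"wy":0.0,"wz":-0.0567,"gripper":0.0}, {"dx":0.0081,"dy":-0.0314,"dz":-0.0038,"wx":0.0,"wy":0.0,"wz":-0.0567,"gripper":0.0}, {"dx":0.0099,"dy":-0.0309,"dz":-0.0038,"wx":0.0,"wy":0.0,"wz":-0.0567,"gripper":0.0} ]
```

>>> {"name": "carry_out", "arguments": {"motion": [{"dx": 0, "dy": 0, "dz": -0.025, "wx": 0, "wy": -0.001, "wz": 0, "gripper": 0.0}, {"dx": 0, "dy": 0, "dz": -0.025, "wx": 0, "wy": -0.001, "wz": 0, "gripper": 0.0}, {"dx": 0, "dy": 0, "dz": -0.025, "wx": 0, "wy": -0.001, "wz": 0, "gripper": 0.0}, {"dx": 0, "dy": 0, "dz": -0.025, "wx": 0, "wy": 0, "wz": 0, "gripper": 0.0}, {"dx": -0.0167, "dy": -0.028, "dz": -0.004, "wx": 0, "wy": 0, "wz": -0.0567, "gripper": 0.0}, {"dx": -0.015, "dy": -0.0287, "dz": -0.004, "wx": 0, "wy": 0, "wz": -0.0567, "gripper": 0.0}, {"dx": -0.0135, "dy": -0.0295, "dz": -0.004, "wx": 0, "wy": 0, "wz": -0.0567, "gripper": 0.0}, {"dx": -0.012, "dy": -0.03, "dz": -0.004, "wx": 0, "wy": 0, "wz": -0.0567, "gripper": 0.0}, {"dx": -0.01, "dy": -0.031, "dz": -0.004, "wx": 0, "wy": 0, "wz": -0.0567, "gripper": 0.0}, {"dx": -0.008, "dy": -0.031, "dz": -0.004, "wx": 0, "wy": 0, "wz": -0.0567, "gripper": 0.0}]}}

```text
time_s: 9.2
ee_pos: [0.3662, -0.1752, 0.1846]
tcp_rot: [-0.003, 0.985, -0.174, -0.003]
wrist_force: [0.7, 0.2, -1.3]
width: 0.237
```

>>> {"name": "carry_out", "arguments": {"motion": [{"dx": -0.0065, "dy": -0.032, "dz": -0.004, "wx": 0, "wy": 0, "wz": -0.0567, "gripper": 0.0}, {"dx": -0.005, "dy": -0.032, "dz": -0.004, "wx": 0, "wy": 0, "wz": -0.0567, "gripper": 0.0}, {"dx": -0.003, "dy": -0.032, "dz": -0.004, "wx": 0, "wy": 0, "wz": -0.0567, "gripper": 0.0}, {"dx": -0.001, "dy": -0.032, "dz": -0.004, "wx": 0, "wy": 0, "wz": -0.0567, "gripper": 0.0}, {"dx": 0.001, "dy": -0.032, "dz": -0.004, "wx": 0, "wy": 0, "wz": -0.0567, "gripper": 0.0}, {"dx": 0.003, "dy": -0.032, "dz": -0.004, "wx": 0, "wy": 0, "wz": -0.0567, "gripper": 0.0}, {"dx": 0.0045, "dy": -0.032, "dz": -0.004, "wx": 0, "wy": 0, "wz": -0.0567, "gripper": 0.0}, {"dx": 0.006, "dy": -0.032, "dz": -0.004, "wx": 0, "wy": 0, "wz": -0.0567, "gripper": 0.0}, {"dx": 0.008, "dy": -0.031, "dz": -0.004, "wx": 0, "wy": 0, "wz": -0.0567, "gripper": 0.0}, {"dx": 0.01, "dy": -0.031, "dz": -0.004, "wx": 0, "wy": 0, "wz": -0.0567, "gripper": 0.0}]}}

```text
time_s: 10.45
ee_pos: [0.4084, 0.1557, 0.2241]
tcp_rot: [-0.005, 0.993, 0.117, -0.006]
wrist_force: [0.1, -0.6, -1.8]
width: 0.236
```

```bash
cat >> h.py <<'E'
def rectw(c,m,z):
    k=max(cv2.findContours(m.astype(np.uint8),0,2)[0],key=cv2.contourArea)[:,0,:]
    return cv2.minAreaRect(np.array([px2w(c,p,z)[:2] for p in k],np.float32))
E
python3 - <<'E'
from h import *
plan([(.42,.14,.22,12)],[1],g=0.0)
c,im=shot("wrist"); cv2.imwrite("pics/w4.png",cv2.resize(im,(800,600))[:,:,::-1])
for r in models.cut_out("wrist","plaque_a"): print(r["p"],np.round(r["xy"]),rectw(c,r["region"],.018))
for r in models.cut_out("wrist","trowel"): print("tr",r["p"],np.round(r["xy"]),r["region"].sum())
c,im=shot("top")
for r in models.cut_out("top","plaque_a"): print(r["p"],np.round(r["xy"]),rectw(c,r["region"],.018))
E
```

```text
pos [0.4084 0.1557 0.2241] yaw 13.45 tilt [-0.0105  0.0101  0.    ] t 10.45 F [ 0.1 -0.6 -1.8] w 0.236 q [ 0.08 -0.2   1.96  0.01  1.4   1.41]
[ {"dx":0.0076,"dy":0.018,"dz":0.0041,"wx":-0.0105,"wy":0.0101,"wz":0.0254,"gripper":0.0} ]
0.93 [165. 165.] ((0.3844482898712158, 0.2636256814002991), (0.09947320818901062, 0.10218366235494614), 71.8578109741211)
0.77 [122. 254.] ((0.26456013321876526, 0.29007411003112793), (0.01975308544933796, 0.08123818039894104), 17.039661407470703)
0.57 [52. 58.] ((0.4816935360431671, 0.40675899386405945), (0.10943733900785446, 0.09743332862854004), 88.99188232421875)
tr 0.59 [252. 111.] 17391
0.91 [168. 201.] ((0.479841411113739, 0.41121867299079895), (0.10075169056653976, 0.09844250977039337), 89.09528350830078)
0.84 [197. 281.] ((0.2119559347629547, 0.2863246202468872), (0.09619336575269699, 0.07254761457443237), 7.983191967010498)
0.7 [107. 179.] ((0.5609867572784424, 0.618236243724823), (0.10790866613388062, 0.09963080286979675), 77.26666259765625)
0.58 [199. 233.] ((0.38306644558906555, 0.2920972406864166), (0.05134056881070137, 0.08518119901418686), 70.8777084350586)
0.56 [227. 157.] ((0.6457169651985168, 0.1890726089477539), (0.09438611567020416, 0.09617667645215988), 14.477495193481445)
```

View pics/w4.png

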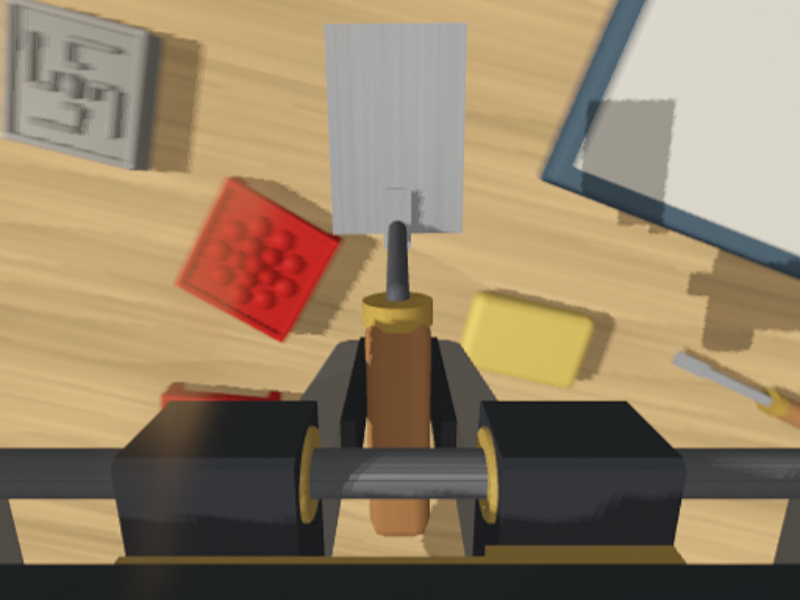

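Run:
```python
from h import *
c=cam("wrist"); T,s=tool(); f=512/800
import numpy as np
m=viewer.camera_model("wrist"); X=np.array(m["T_tool_cam"]); K=c[0]
for nm,uv in dict(tl=(326,25),tr=(467,24),rl=(333,234),rr=(462,232)).items():
    d=X[:3,:3]@np.linalg.inv(K)@np.array([uv[0]*f,uv[1]*f,1]); o=X[:3,3]; print(nm,o+d*(.0545-o[2])/d[2])
plan([(.505,.03,.36,12)],[8],g=0.0)
```

```text
tl [ 0.12944871 -0.02884091  0.0545    ]
tr [0.12970059 0.02785385 0.0545    ]
rl [ 0.04541049 -0.02911103  0.0545    ]
rr [0.046211   0.02858787 0.0545    ]
pos [0.4084 0.1541 0.224 ] yaw 13.32 tilt [-0.0101  0.0105  0.    ] t 10.7 F [-0.7 -0.6 -1.9] w 0.24 q [ 0.08 -0.2   1.96  0.01  1.4   1.41]
[ {"dx":0.0082,"dy":0.0179,"dz":-0.017,"wx":-0.0013,"wy":0.0013,"wz":0.0029,"gripper":0.0}, {"dx":0.0082,"dy":0.0179,"dz":-0.017,"wx":-0.0013,"wy":0.0013,"wz":0.0029,"gripper":0.0}, {"dx":0.0083,"dy":0.0178,"dz":-0.017,"wx":-0.0013,"wy":0.0013,"wz":0.0029,"gripper":0.0}, {"dx":0.0083,"dy":0.0178,"dz":-0.017,"wx":-0.0013,"wy":0.0013,"wz":0.0029,"gripper":0.0}, {"dx":0.0084,"dy":0.0178,"dz":-0.017,"wx":-0.0013,"wy":0.0013,"wz":0.0029,"gripper":0.0}, {"dx":0.0084,"dy":0.0178,"dz":-0.017,"wx":-0.0013,"wy":0.0013,"wz":0.0029,"gripper":0.0}, {"dx":0.0085,"dy":0.0177,"dz":-0.017,"wx":-0.0013,"wy":0.0013,"wz":0.0029,"gripper":0.0}, {"dx":0.0085,"dy":0.0177,"dz":-0.017,"wx":-0.0013,"wy":0.0013,"wz":0.0029,"gripper":0.0} ]
```

>>> {"name": "carry_out", "arguments": {"motion": [{"dx": 0.008, "dy": 0.018, "dz": -0.017, "wx": -0.001, "wy": 0.001, "wz": 0.003, "gripper": 0.0}, {"dx": 0.008, "dy": 0.018, "dz": -0.017, "wx": -0.001, "wy": 0.001, "wz": 0.003, "gripper": 0.0}, {"dx": 0.008, "dy": 0.018, "dz": -0.017, "wx": -0.001, "wy": 0.001, "wz": 0.003, "gripper": 0.0}, {"dx": 0.008, "dy": 0.018, "dz": -0.017, "wx": -0.001, "wy": 0.001, "wz": 0.003, "gripper": 0.0}, {"dx": 0.0085, "dy": 0.018, "dz": -0.017, "wx": -0.001, "wy": 0.001, "wz": 0.003, "gripper": 0.0}, {"dx": 0.0085, "dy": 0.018, "dz": -0.017, "wx": -0.001, "wy": 0.001, "wz": 0.003, "gripper": 0.0}, {"dx": 0.0085, "dy": 0.018, "dz": -0.017, "wx": -0.001, "wy": 0.001, "wz": 0.003, "gripper": 0.0}, {"dx": 0.0085, "dy": 0.018, "dz": -0.017, "wx": -0.001, "wy": 0.001, "wz": 0.003, "gripper": 0.0}, {"dx": 0, "dy": 0, "dz": 0, "wx": 0, "wy": 0, "wz": 0, "gripper": 0.0}, {"dx": 0, "dy": 0, "dz": 0, "wx": 0, "wy": 0, "wz": 0, "gripper": 0.0}]}}

```text
time_s: 11.95
ee_pos: [0.503, 0.0119, 0.3572]
tcp_rot: [0.0, 0.996, 0.093, -0.007]
wrist_force: [0.2, 0.3, -2.1]
width: 0.238
```

Run:
```python
from h import *
plan([(.505,.03,.36,12)],[1],g=0.0)
c,im=shot("wrist"); cv2.imwrite("pics/w5.png",cv2.resize(im,(800,600))[:,:,::-1])
for r in models.cut_out("wrist","plaque_a"): print(r["p"],np.round(r["xy"]),rectw(c,r["region"],.018))
np.save("c5.npy",np.array([c[0],c[1][:3,:3]])); np.save("t5.npy",c[1])
```

```text
pos [0.503  0.0119 0.3572] yaw 10.69 tilt [-0.0011  0.0132 -0.    ] t 11.95 F [ 0.2  0.3 -2.1] w 0.238 q [-0.21 -0.07  1.59 -0.    1.64  1.17]
[ {"dx":0.0053,"dy":-0.0175,"dz":-0.0028,"wx":-0.0011,"wy":0.0132,"wz":-0.0228,"gripper":0.0} ]
0.96 [ 22. 123.] ((0.48161593079566956, 0.3860124349594116), (0.07598880678415298, 0.10062216222286224), 87.86892700195312)
0.95 [161.  35.] ((0.6481336951255798, 0.1857692450284958), (0.09803421795368195, 0.10342983901500702), 11.84453296661377)
0.61 [100. 192.] ((0.3857571482658386, 0.26193320751190186), (0.10344813019037247, 0.10645101219415665), 72.66374206542969)
```

View pics/w5.png

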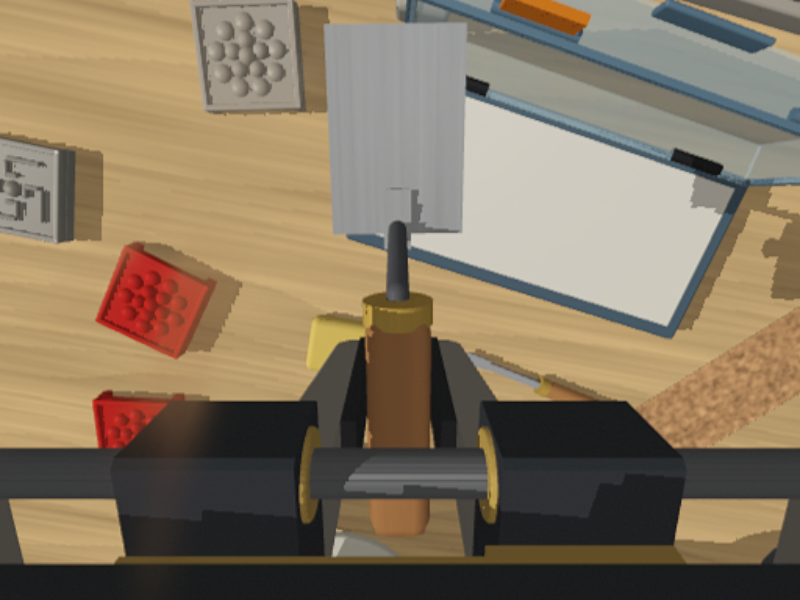

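Run:
```python
from h import *
c=cam("wrist"); f=512/800
a=px2w(c,(206*f,113*f),.021); b=px2w(c,(303*f,107*f),.021); l=px2w(c,(191*f,3*f),.021)
d=a-b; print(a,b,l,np.linalg.norm(d),np.degrees(np.arctan2(-d[0],d[1])), np.degrees(np.arctan2(*(l-a)[1::-1])))
for u in((670,333),(742,185),(347,236)): print("box",px2w(c,(u[0]*f,u[1]*f),.036))
y=12.3; C=np.array([.648,.187]); u=np.array([np.cos(np.radians(y)),np.sin(np.radians(y))])
E=C-.2025*u; print(E)
plan([(E[0]-.02,E[1],.22,y),(E[0],E[1],.12,y)],[5,5],g=0.0)
```

```text
[0.5898769  0.22067999 0.021     ] [0.61287988 0.12790976 0.021     ] [0.68307866 0.24177772 0.021     ] 0.0955795631099519 13.925992159262554 12.754868445701282
box [ 0.45935337 -0.29271663  0.036     ]
box [ 0.62030714 -0.31041997  0.036     ]
box [0.49842062 0.06467997 0.036     ]
[0.45014827 0.14386135]
pos [0.5031 0.0122 0.3573] yaw 10.74 tilt [-0.0009  0.0129 -0.    ] t 12.05 F [ 0.3  0.2 -1.6] w 0.236 q [-0.21 -0.07  1.59 -0.    1.64  1.17]
[ {"dx":-0.0094,"dy":-0.0286,"dz":0.0275,"wx":-0.0002,"wy":0.0026,"wz":-0.0054,"gripper":0.0}, {"dx":-0.0093,"dy":-0.0286,"dz":0.0275,"wx":-0.0002,"wy":0.0026,"wz":-0.0054,"gripper":0.0}, {"dx":-0.0091,"dy":-0.0287,"dz":0.0275,"wx":-0.0002,"wy":0.0026,"wz":-0.0054,"gripper":0.0}, {"dx":-0.009,"dy":-0.0287,"dz":0.0275,"wx":-0.0002,"wy":0.0026,"wz":-0.0054,"gripper":0.0}, {"dx":-0.0088,"dy":-0.0288,"dz":0.0275,"wx":-0.0002,"wy":0.0026,"wz":-0.0054,"gripper":0.0}, {"dx":0.0039,"dy":0.0009,"dz":0.02,"wx":0.0,"wy":0.0,"wz":-0.0,"gripper":0.0}, {"dx":0.0039,"dy":0.0009,"dz":0.02,"wx":0.0,"wy":0.0,"wz":-0.0,"gripper":0.0}, {"dx":0.0039,"dy":0.0009,"dz":0.02,"wx":0.0,"wy":0.0,"wz":-0.0,"gripper":0.0}, {"dx":0.0039,"dy":0.0009,"dz":0.02,"wx":0.0,"wy":0.0,"wz":-0.0,"gripper":0.0}, {"dx":0.0039,"dy":0.0009,"dz":0.02,"wx":0.0,"wy":0.0,"wz":-0.0,"gripper":0.0} ]
```

>>> {"name": "carry_out", "arguments": {"motion": [{"dx": -0.0094, "dy": -0.0275, "dz": 0.0275, "wx": 0, "wy": 0.0026, "wz": -0.008, "gripper": 0.0}, {"dx": -0.0093, "dy": -0.0275, "dz": 0.0275, "wx": 0, "wy": 0.0026, "wz": -0.008, "gripper": 0.0}, {"dx": -0.0091, "dy": -0.0275, "dz": 0.0275, "wx": 0, "wy": 0.0026, "wz": -0.008, "gripper": 0.0}, {"dx": -0.009, "dy": -0.0275, "dz": 0.0275, "wx": 0, "wy": 0.0026, "wz": -0.008, "gripper": 0.0}, {"dx": -0.0088, "dy": -0.0275, "dz": 0.0275, "wx": 0, "wy": 0.0026, "wz": -0.008, "gripper": 0.0}, {"dx": 0.004, "dy": 0.001, "dz": 0.025, "wx": 0, "wy": 0, "wz": 0, "gripper": 0.0}, {"dx": 0.004, "dy": 0.001, "dz": 0.025, "wx": 0, "wy": 0, "wz": 0, "gripper": 0.0}, {"dx": 0.004, "dy": 0.001, "dz": 0.025, "wx": 0, "wy": 0, "wz": 0, "gripper": 0.0}, {"dx": 0.004, "dy": 0.001, "dz": 0.025, "wx": 0, "wy": 0, "wz": 0, "gripper": 0.0}, {"dx": 0.004, "dy": 0.001, "dz": 0.025, "wx": 0, "wy": 0, "wz": 0, "gripper": 0.0}]}}

```text
time_s: 13.3
ee_pos: [0.4402, 0.1462, 0.0838]
tcp_rot: [-0.001, 0.993, 0.118, -0.001]
wrist_force: [-0.4, 0.4, -0.8]
width: 0.235
```

Run:
```python
from h import *
plan([(.4507,.1404,.062,13)],[5],g=0.0)
```

```text
pos [0.4402 0.1462 0.0838] yaw 13.56 tilt [-0.0029  0.0023  0.    ] t 13.3 F [-0.4  0.4 -0.8] w 0.235 q [0.06 0.04 2.03 0.   1.07 1.39]
[ {"dx":0.0018,"dy":0.0016,"dz":0.0044,"wx":-0.0006,"wy":0.0005,"wz":0.002,"gripper":0.0}, {"dx":0.0018,"dy":0.0016,"dz":0.0044,"wx":-0.0006,"wy":0.0005,"wz":0.002,"gripper":0.0}, {"dx":0.0018,"dy":0.0016,"dz":0.0044,"wx":-0.0006,"wy":0.0005,"wz":0.002,"gripper":0.0}, {"dx":0.0018,"dy":0.0016,"dz":0.0044,"wx":-0.0006,"wy":0.0005,"wz":0.002,"gripper":0.0}, {"dx":0.0018,"dy":0.0016,"dz":0.0044,"wx":-0.0006,"wy":0.0005,"wz":0.002,"gripper":0.0} ]
```

>>> {"name": "carry_out", "arguments": {"motion": [{"dx": 0.0018, "dy": 0.0016, "dz": 0.0044, "wx": -0.0006, "wy": 0.0005, "wz": 0.002, "gripper": 0.0}, {"dx": 0.0018, "dy": 0.0016, "dz": 0.0044, "wx": -0.0006, "wy": 0.0005, "wz": 0.002, "gripper": 0.0}, {"dx": 0.0018, "dy": 0.0016, "dz": 0.0044, "wx": -0.0006, "wy": 0.0005, "wz": 0.002, "gripper": 0.0}, {"dx": 0.0018, "dy": 0.0016, "dz": 0.0044, "wx": -0.0006, "wy": 0.0005, "wz": 0.002, "gripper": 0.0}, {"dx": 0.0018, "dy": 0.0016, "dz": 0.0044, "wx": -0.0006, "wy": 0.0005, "wz": 0.002, "gripper": 0.0}, {"dx": 0, "dy": 0, "dz": 0, "wx": 0, "wy": 0, "wz": 0, "gripper": 0.0}, {"dx": 0, "dy": 0, "dz": 0, "wx": 0, "wy": 0, "wz": 0, "gripper": 0.0}, {"dx": 0, "dy": 0, "dz": 0, "wx": 0, "wy": 0, "wz": 0, "gripper": 0.0}, {"dx": 0, "dy": 0, "dz": 0, "wx": 0, "wy": 0, "wz": 0, "gripper": 0.0}, {"dx": 0, "dy": 0, "dz": 0, "wx": 0, "wy": 0, "wz": 0, "gripper": 0.0}]}}

```text
time_s: 14.55
ee_pos: [0.4508, 0.1409, 0.0615]
tcp_rot: [0.0, 0.994, 0.113, 0.0]
wrist_force: [-0.0, -0.2, -2.0]
width: 0.236
```

Run:
```python
from h import *
u=np.array([.9744,.225]); F=np.array([.648,.186])-.0995*u
plan([(F[0],F[1],.0605,13)],[10],g=0.0)
c,im=shot("wrist")
for r in models.cut_out("wrist","plaque_a"): print(r["p"],np.round(r["xy"]),rectw(c,r["region"],.018))
c,im=shot("top")
for r in models.cut_out("top","plaque_a"): print(r["p"],np.round(r["xy"]),rectw(c,r["region"],.018))
```

```text
pos [0.4508 0.1409 0.0615] yaw 13.02 tilt [ 0.0002 -0.0006  0.    ] t 14.55 F [-0.  -0.2 -2. ] w 0.236 q [ 0.05  0.1   2.02 -0.    1.02  1.39]
[ {"dx":0.0103,"dy":0.0,"dz":0.0001,"wx":0.0,"wy":-0.0001,"wz":0.0,"gripper":0.0}, {"dx":0.0103,"dy":0.0,"dz":0.0001,"wx":0.0,"wy":-0.0001,"wz":0.0,"gripper":0.0}, {"dx":0.0103,"dy":0.0,"dz":0.0001,"wx":0.0,"wy":-0.0001,"wz":0.0,"gripper":0.0}, {"dx":0.0103,"dy":0.0,"dz":0.0001,"wx":0.0,"wy":-0.0001,"wz":0.0,"gripper":0.0}, {"dx":0.0103,"dy":0.0,"dz":0.0001,"wx":0.0,"wy":-0.0001,"wz":0.0,"gripper":0.0}, {"dx":0.0103,"dy":0.0,"dz":0.0001,"wx":0.0,"wy":-0.0001,"wz":0.0,"gripper":0.0}, {"dx":0.0103,"dy":0.0,"dz":0.0001,"wx":0.0,"wy":-0.0001,"wz":0.0,"gripper":0.0}, {"dx":0.0103,"dy":0.0,"dz":0.0001,"wx":0.0,"wy":-0.0001,"wz":0.0,"gripper":0.0}, {"dx":0.0103,"dy":0.0,"dz":0.0001,"wx":0.0,"wy":-0.0001,"wz":0.0,"gripper":0.0}, {"dx":0.0103,"dy":0.0,"dz":0.0001,"wx":0.0,"wy":-0.0001,"wz":0.0,"gripper":0.0} ]
0.51 [258. 112.] ((0.4862094521522522, 0.1493903398513794), (0.18178512156009674, 0.055154696106910706), 13.673853874206543)
0.85 [200. 279.] ((0.21423743665218353, 0.2788078486919403), (0.10307477414608002, 0.09902072697877884), 3.76926589012146)
0.73 [229. 152.] ((0.6467123031616211, 0.1890915185213089), (0.0998600497841835, 0.09517614543437958), 11.967988967895508)
0.63 [165. 200.] ((0.48102104663848877, 0.411791056394577), (0.1020767018198967, 0.10687848180532455), 0.06388827413320541)
0.56 [412. 148.] ((0.6808694005012512, -0.45041197538375854), (0.06433418393135071, 0.12777340412139893), 36.376461029052734)
```

>>> {"name": "carry_out", "arguments": {"motion": [{"dx": 0.0103, "dy": 0, "dz": 0.0001, "wx": 0, "wy": 0, "wz": 0, "gripper": 0.0}, {"dx": 0.0103, "dy": 0, "dz": 0.0001, "wx": 0, "wy": 0, "wz": 0, "gripper": 0.0}, {"dx": 0.0103, "dy": 0, "dz": 0.0001, "wx": 0, "wy": 0, "wz": 0, "gripper": 0.0}, {"dx": 0.0103, "dy": 0, "dz": 0.0001, "wx": 0, "wy": 0, "wz": 0, "gripper": 0.0}, {"dx": 0.0103, "dy": 0, "dz": 0.0001, "wx": 0, "wy": 0, "wz": 0, "gripper": 0.0}, {"dx": 0.0103, "dy": 0, "dz": 0.0001, "wx": 0, "wy": 0, "wz": 0, "gripper": 0.0}, {"dx": 0.0103, "dy": 0, "dz": 0.0001, "wx": 0, "wy": 0, "wz": 0, "gripper": 0.0}, {"dx": 0.0103, "dy": 0, "dz": 0.0001, "wx": 0, "wy": 0, "wz": 0, "gripper": 0.0}, {"dx": 0.009, "dy": 0, "dz": 0.0001, "wx": 0, "wy": 0, "wz": 0, "gripper": 0.0}, {"dx": 0, "dy": 0, "dz": 0, "wx": 0, "wy": 0, "wz": 0, "gripper": 0.0}]}}

```text
time_s: 16.0
ee_pos: [0.5472, 0.163, 0.0604]
tcp_rot: [0.0, 0.994, 0.113, 0.001]
wrist_force: [-0.2, 1.0, -1.5]
width: 0.238
```

Run:
```python
from h import *
plan([(.551,.1636,.0605,13)],[1],g=0.0)
c,im=shot("wrist"); cv2.imwrite("pics/w6.png",im[:,:,::-1])
for r in models.cut_out("wrist","plaque_a"): print(r["p"],np.round(r["xy"]),rectw(c,r["region"],.018))
```

```text
pos [0.5472 0.163  0.0604] yaw 13.02 tilt [ 0.0003 -0.0014 -0.    ] t 16.0 F [-0.2  1.  -1.5] w 0.238 q [ 0.08  0.34  1.74 -0.    1.06  1.42]
[ {"dx":0.0039,"dy":0.0003,"dz":-0.0001,"wx":0.0003,"wy":-0.0014,"wz":0.0003,"gripper":0.0} ]
0.85 [ 58. 341.] ((0.41160503029823303, 0.2969883382320404), (0.03823050484061241, 0.04266396909952164), 12.941015243530273)
0.83 [258.  69.] ((0.6402215957641602, 0.18420884013175964), (0.07968129217624664, 0.09828172624111176), 12.144067764282227)
0.41 [465. 212.] ((0.5878201127052307, 0.04079050198197365), (0.1547650247812271, 0.09387332946062088), 25.046594619750977)
```

View pics/w6.png

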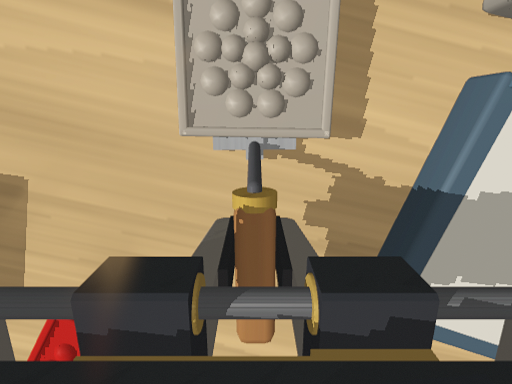

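>>> {"name": "carry_out", "arguments": {"motion": [{"dx": 0.002, "dy": 0, "dz": 0, "wx": 0, "wy": 0, "wz": 0, "gripper": 0.0}, {"dx": 0.002, "dy": 0, "dz": 0, "wx": 0, "wy": 0, "wz": 0, "gripper": 0.0}, {"dx": 0, "dy": 0, "dz": -0.004, "wx": 0, "wy": 0, "wz": 0, "gripper": 0.0}, {"dx": 0, "dy": 0, "dz": -0.003, "wx": 0, "wy": 0, "wz": 0, "gripper": 0.0}, {"dx": 0, "dy": 0, "dz": -0.003, "wx": 0, "wy": 0, "wz": 0, "gripper": 0.0}, {"dx": 0, "dy": 0, "dz": -0.006, "wx": 0, "wy": 0, "wz": 0, "gripper": 0.0}, {"dx": 0, "dy": 0, "dz": -0.01, "wx": 0, "wy": 0, "wz": 0, "gripper": 0.0}, {"dx": 0, "dy": 0, "dz": -0.01, "wx": 0, "wy": 0, "wz": 0, "gripper": 0.0}, {"dx": 0, "dy": 0, "dz": -0.01, "wx": 0, "wy": 0, "wz": 0, "gripper": 0.0}, {"dx": 0, "dy": 0, "dz": -0.005, "wx": 0, "wy": 0, "wz": 0, "gripper": 0.0}]}}

```text
time_s: 17.35
ee_pos: [0.5484, 0.1637, 0.1139]
tcp_rot: [0.0, 0.994, 0.113, -0.002]
wrist_force: [0.8, 0.1, -3.7]
width: 0.237
```

Run:
```python
from h import *
plan([(.4663,-.0472,.15,-7)],[20],g=0.0)
c,im=shot("wrist")
for r in models.cut_out("wrist","plaque_a"): print(r["p"],np.round(r["xy"]),r["region"].sum())
cv2.imwrite("pics/w7.png",im[:,:,::-1])
```

```text
pos [0.5484 0.1637 0.1139] yaw 13.02 tilt [-0.0003  0.0031  0.    ] t 17.35 F [ 0.8  0.1 -3.7] w 0.237 q [ 0.08  0.27  1.71 -0.    1.17  1.42]
[ {"dx":-0.0064,"dy":0.0093,"dz":-0.0018,"wx":-0.0,"wy":0.0002,"wz":0.0175,"gripper":0.0}, {"dx":-0.0062,"dy":0.0095,"dz":-0.0018,"wx":-0.0,"wy":0.0002,"wz":0.0175,"gripper":0.0}, {"dx":-0.006,"dy":0.0096,"dz":-0.0018,"wx":-0.0,"wy":0.0002,"wz":0.0175,"gripper":0.0}, {"dx":-0.0059,"dy":0.0097,"dz":-0.0018,"wx":-0.0,"wy":0.0002,"wz":0.0175,"gripper":0.0}, {"dx":-0.0057,"dy":0.0098,"dz":-0.0018,"wx":-0.0,"wy":0.0002,"wz":0.0175,"gripper":0.0}, {"dx":-0.0055,"dy":0.0099,"dz":-0.0018,"wx":-0.0,"wy":0.0002,"wz":0.0175,"gripper":0.0}, {"dx":-0.0054,"dy":0.01,"dz":-0.0018,"wx":-0.0,"wy":0.0002,"wz":0.0175,"gripper":0.0}, {"dx":-0.0052,"dy":0.0101,"dz":-0.0018,"wx":-0.0,"wy":0.0002,"wz":0.0175,"gripper":0.0}, {"dx":-0.005,"dy":0.0101,"dz":-0.0018,"wx":-0.0,"wy":0.0002,"wz":0.0175,"gripper":0.0}, {"dx":-0.0048,"dy":0.0102,"dz":-0.0018,"wx":-0.0,"wy":0.0002,"wz":0.0175,"gripper":0.0} ]
[ {"dx":-0.0047,"dy":0.0103,"dz":-0.0018,"wx":-0.0,"wy":0.0002,"wz":
[... 164 characters left out ...]
":0.0002,"wz":0.0175,"gripper":0.0}, {"dx":-0.0041,"dy":0.0105,"dz":-0.0018,"wx":-0.0,"wy":0.0002,"wz":0.0175,"gripper":0.0}, {"dx":-0.0039,"dy":0.0106,"dz":-0.0018,"wx":-0.0,"wy":0.0002,"wz":0.0175,"gripper":0.0}, {"dx":-0.0037,"dy":0.0107,"dz":-0.0018,"wx":-0.0,"wy":0.0002,"wz":0.0175,"gripper":0.0}, {"dx":-0.0035,"dy":0.0107,"dz":-0.0018,"wx":-0.0,"wy":0.0002,"wz":0.0175,"gripper":0.0}, {"dx":-0.0034,"dy":0.0108,"dz":-0.0018,"wx":-0.0,"wy":0.0002,"wz":0.0175,"gripper":0.0}, {"dx":-0.0032,"dy":0.0109,"dz":-0.0018,"wx":-0.0,"wy":0.0002,"wz":0.0175,"gripper":0.0}, {"dx":-0.003,"dy":0.0109,"dz":-0.0018,"wx":-0.0,"wy":0.0002,"wz":0.0175,"gripper":0.0} ]
0.7 [ 14. 214.] 3725
0.6 [ 70. 340.] 627
```

View pics/w7.png

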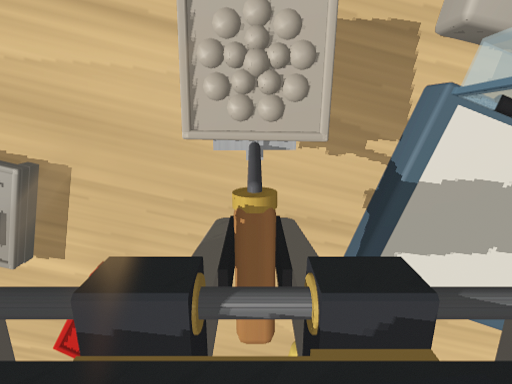

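>>> {"name": "carry_out", "arguments": {"motion": [{"dx": -0.0064, "dy": 0.0093, "dz": -0.003, "wx": 0, "wy": 0, "wz": 0.0175, "gripper": 0.0}, {"dx": -0.0062, "dy": 0.0095, "dz": -0.003, "wx": 0, "wy": 0, "wz": 0.0175, "gripper": 0.0}, {"dx": -0.006, "dy": 0.0096, "dz": -0.003, "wx": 0, "wy": 0, "wz": 0.0175, "gripper": 0.0}, {"dx": -0.006, "dy": 0.0097, "dz": -0.003, "wx": 0, "wy": 0, "wz": 0.0175, "gripper": 0.0}, {"dx": -0.0057, "dy": 0.0098, "dz": -0.003, "wx": 0, "wy": 0, "wz": 0.0175, "gripper": 0.0}, {"dx": -0.0055, "dy": 0.01, "dz": -0.003, "wx": 0, "wy": 0, "wz": 0.0175, "gripper": 0.0}, {"dx": -0.0054, "dy": 0.01, "dz": -0.003, "wx": 0, "wy": 0, "wz": 0.0175, "gripper": 0.0}, {"dx": -0.0052, "dy": 0.01, "dz": -0.003, "wx": 0, "wy": 0, "wz": 0.0175, "gripper": 0.0}, {"dx": -0.005, "dy": 0.01, "dz": -0.003, "wx": 0, "wy": 0, "wz": 0.0175, "gripper": 0.0}, {"dx": -0.0048, "dy": 0.01, "dz": -0.003, "wx": 0, "wy": 0, "wz": 0.0175, "gripper": 0.0}]}}

```text
time_s: 18.7
ee_pos: [0.503, 0.0509, 0.1449]
tcp_rot: [0.001, 1.0, 0.02, -0.003]
wrist_force: [-0.2, 0.1, -3.0]
width: 0.235
```

>>> {"name": "carry_out", "arguments": {"motion": [{"dx": -0.0047, "dy": 0.0103, "dz": -0.001, "wx": 0, "wy": 0, "wz": 0.0175, "gripper": 0.0}, {"dx": -0.0045, "dy": 0.0104, "dz": -0.001, "wx": 0, "wy": 0, "wz": 0.0175, "gripper": 0.0}, {"dx": -0.0043, "dy": 0.0105, "dz": -0.001, "wx": 0, "wy": 0, "wz": 0.0175, "gripper": 0.0}, {"dx": -0.0041, "dy": 0.0105, "dz": 0, "wx": 0, "wy": 0, "wz": 0.0175, "gripper": 0.0}, {"dx": -0.004, "dy": 0.0106, "dz": 0, "wx": 0, "wy": 0, "wz": 0.0175, "gripper": 0.0}, {"dx": -0.0037, "dy": 0.0107, "dz": 0, "wx": 0, "wy": 0, "wz": 0.0175, "gripper": 0.0}, {"dx": -0.0035, "dy": 0.0107, "dz": 0, "wx": 0, "wy": 0, "wz": 0.0175, "gripper": 0.0}, {"dx": -0.0034, "dy": 0.0108, "dz": 0, "wx": 0, "wy": 0, "wz": 0.0175, "gripper": 0.0}, {"dx": -0.0032, "dy": 0.0109, "dz": 0, "wx": 0, "wy": 0, "wz": 0.0175, "gripper": 0.0}, {"dx": -0.003, "dy": 0.0109, "dz": 0, "wx": 0, "wy": 0, "wz": 0.0175, "gripper": 0.0}]}}

```text
time_s: 19.95
ee_pos: [0.4567, -0.0611, 0.1486]
tcp_rot: [0.001, 0.997, -0.074, -0.002]
wrist_force: [0.7, 0.6, -4.1]
width: 0.236
```

Run:
```python
from h import *
plan([(.4663,-.0472,.115,-7)],[6],g=0.0)
c,im=shot("wrist"); cv2.imwrite("pics/w8.png",im[:,:,::-1])
c,im=shot("top"); cv2.imwrite("pics/t8.png",im[:,:,::-1])
for r in models.cut_out("top","plaque_a"): print(r["p"],np.round(r["xy"]),rectw(c,r["region"],.09))
```

```text
pos [ 0.4567 -0.0611  0.1486] yaw -8.46 tilt [0.0022 0.0046 0.    ] t 19.95 F [ 0.7  0.6 -4.1] w 0.236 q [-0.39 -0.06  1.99 -0.    1.22  1.33]
[ {"dx":0.0012,"dy":-0.0025,"dz":0.0056,"wx":0.0004,"wy":0.0008,"wz":-0.0043,"gripper":0.0}, {"dx":0.0013,"dy":-0.0025,"dz":0.0056,"wx":0.0004,"wy":0.0008,"wz":-0.0043,"gripper":0.0}, {"dx":0.0013,"dy":-0.0025,"dz":0.0056,"wx":0.0004,"wy":0.0008,"wz":-0.0043,"gripper":0.0}, {"dx":0.0013,"dy":-0.0025,"dz":0.0056,"wx":0.0004,"wy":0.0008,"wz":-0.0043,"gripper":0.0}, {"dx":0.0013,"dy":-0.0025,"dz":0.0056,"wx":0.0004,"wy":0.0008,"wz":-0.0043,"gripper":0.0}, {"dx":0.0013,"dy":-0.0025,"dz":0.0056,"wx":0.0004,"wy":0.0008,"wz":-0.0043,"gripper":0.0} ]
0.87 [108. 182.] ((0.5454015731811523, 0.5917479395866394), (0.09894922375679016, 0.0926109328866005), 76.33026123046875)
0.78 [200. 279.] ((0.2162354588508606, 0.2653355002403259), (0.09256137162446976, 0.09354249387979507), 7.841503620147705)
0.71 [206. 231.] ((0.3780707120895386, 0.25836774706840515), (0.09493519365787506, 0.0944887027144432), 72.35344696044922)
0.66 [167. 201.] ((0.4686434268951416, 0.39538490772247314), (0.0935070663690567, 0.09941816329956055), 0.06490158289670944)
0.61 [296. 165.] ((0.5893357992172241, -0.03729221224784851), (0.011738005094230175, 0.04019046574831009), 60.82707977294922)
```

View pics/w8.png

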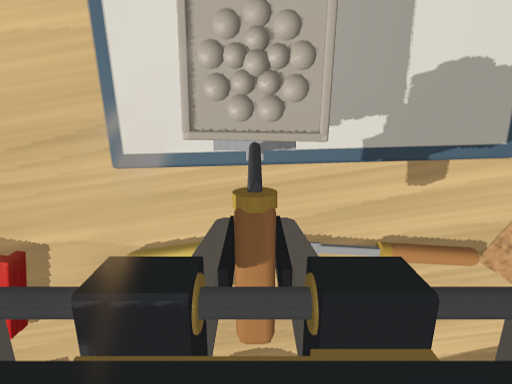

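Run:
```python
from h import *
c=cam("wrist")
for u in((112,167),(123,153),(250,164),(250,152)): 
    P=px2w(c,u,.036); d=P[:2]-[.562,-.1245]; a=np.radians(-7); print(u,P,"box xy",d@[np.cos(a),np.sin(a)],d@[-np.sin(a),np.cos(a)])
```

```text
(112, 167) [0.49770547 0.06389665 0.036     ] box xy -0.08677506633851076 0.17915683549259387
(123, 153) [0.50857295 0.05075253 0.036     ] box xy -0.07438672151613145 0.16743510075088747
(250, 164) [ 0.48180366 -0.05997805  0.036     ] box xy -0.08746181724596985 0.05426754040852787
(250, 152) [ 0.49253627 -0.06163755  0.036     ] box xy -0.07660696121910737 0.05392837971691823
```

>>> {"name": "carry_out", "arguments": {"motion": [{"dx": 0.001, "dy": -0.0018, "dz": 0.007, "wx": 0, "wy": 0.001, "wz": -0.0043, "gripper": 0.0}, {"dx": 0.001, "dy": -0.0018, "dz": 0.007, "wx": 0, "wy": 0.001, "wz": -0.0043, "gripper": 0.0}, {"dx": 0.001, "dy": -0.0018, "dz": 0.007, "wx": 0, "wy": 0.001, "wz": -0.0043, "gripper": 0.0}, {"dx": 0.001, "dy": -0.0018, "dz": 0.007, "wx": 0, "wy": 0.001, "wz": -0.0043, "gripper": 0.0}, {"dx": 0.001, "dy": -0.0018, "dz": 0.006, "wx": 0, "wy": 0, "wz": -0.0043, "gripper": 0.0}, {"dx": 0.001, "dy": -0.0018, "dz": 0.005, "wx": 0, "wy": 0, "wz": -0.0043, "gripper": 0.0}, {"dx": 0, "dy": 0, "dz": 0, "wx": 0, "wy": 0, "wz": 0, "gripper": 0.0}, {"dx": 0, "dy": 0, "dz": 0, "wx": 0, "wy": 0, "wz": 0, "gripper": 0.0}, {"dx": 0, "dy": 0, "dz": 0, "wx": 0, "wy": 0, "wz": 0, "gripper": 0.0}, {"dx": 0, "dy": 0, "dz": 0, "wx": 0, "wy": 0, "wz": 0, "gripper": 0.0}]}}

```text
time_s: 21.35
ee_pos: [0.465, -0.0492, 0.1066]
tcp_rot: [0.001, 0.998, -0.059, -0.0]
wrist_force: [-0.3, 0.4, -4.6]
width: 0.24
```

Run:
```python
from h import *
plan([(.4652,-.0506,.096,-7)],[6],g=0.0)
```

```text
pos [ 0.465  -0.0492  0.1066] yaw -6.77 tilt [ 0.0013  0.0005 -0.    ] t 21.35 F [-0.3  0.4 -4.6] w 0.24 q [-0.36  0.01  2.01 -0.    1.12  1.33]
[ {"dx":0.0001,"dy":0.0002,"dz":0.0018,"wx":0.0002,"wy":0.0001,"wz":0.0007,"gripper":0.0}, {"dx":0.0001,"dy":0.0002,"dz":0.0018,"wx":0.0002,"wy":0.0001,"wz":0.0007,"gripper":0.0}, {"dx":0.0001,"dy":0.0002,"dz":0.0018,"wx":0.0002,"wy":0.0001,"wz":0.0007,"gripper":0.0}, {"dx":0.0001,"dy":0.0002,"dz":0.0018,"wx":0.0002,"wy":0.0001,"wz":0.0007,"gripper":0.0}, {"dx":0.0001,"dy":0.0002,"dz":0.0018,"wx":0.0002,"wy":0.0001,"wz":0.0007,"gripper":0.0}, {"dx":0.0001,"dy":0.0002,"dz":0.0018,"wx":0.0002,"wy":0.0001,"wz":0.0007,"gripper":0.0} ]
```

>>> {"name": "carry_out", "arguments": {"motion": [{"dx": 0, "dy": 0, "dz": 0.0018, "wx": 0, "wy": 0, "wz": 0, "gripper": 0.0}, {"dx": 0, "dy": 0, "dz": 0.0018, "wx": 0, "wy": 0, "wz": 0, "gripper": 0.0}, {"dx": 0, "dy": 0, "dz": 0.0018, "wx": 0, "wy": 0, "wz": 0, "gripper": 0.0}, {"dx": 0, "dy": 0, "dz": 0.0018, "wx": 0, "wy": 0, "wz": 0, "gripper": 0.0}, {"dx": 0, "dy": 0, "dz": 0.0018, "wx": 0, "wy": 0, "wz": 0, "gripper": 0.0}, {"dx": 0, "dy": 0, "dz": 0.0018, "wx": 0, "wy": 0, "wz": 0, "gripper": 0.0}, {"dx": 0, "dy": 0, "dz": 0, "wx": 0, "wy": 0, "wz": 0, "gripper": 0.0}, {"dx": 0, "dy": 0, "dz": 0, "wx": 0, "wy": 0, "wz": 0, "gripper": 0.0}, {"dx": 0, "dy": 0, "dz": 0, "wx": 0, "wy": 0, "wz": 0, "gripper": 0.0}, {"dx": 0, "dy": 0, "dz": 0, "wx": 0, "wy": 0, "wz": 0, "gripper": 0.0}]}}

```text
time_s: 22.6
ee_pos: [0.4667, -0.0499, 0.0966]
tcp_rot: [0.001, 0.998, -0.059, 0.002]
wrist_force: [-0.3, 0.5, -1.5]
width: 0.24
```

>>> {"name": "carry_out", "arguments": {"motion": [{"dx": -0.01, "dy": 0, "dz": 0, "wx": 0, "wy": 0, "wz": 0, "gripper": 0.0}, {"dx": -0.011, "dy": 0, "dz": 0, "wx": 0, "wy": 0, "wz": 0, "gripper": 0.0}, {"dx": -0.011, "dy": 0, "dz": 0, "wx": 0, "wy": 0, "wz": 0, "gripper": 0.0}, {"dx": -0.011, "dy": 0, "dz": 0, "wx": 0, "wy": 0, "wz": 0, "gripper": 0.0}, {"dx": -0.011, "dy": 0, "dz": 0, "wx": 0, "wy": 0, "wz": 0, "gripper": 0.0}, {"dx": -0.011, "dy": 0, "dz": 0, "wx": 0, "wy": 0, "wz": 0, "gripper": 0.0}, {"dx": -0.011, "dy": 0, "dz": 0, "wx": 0, "wy": 0, "wz": 0, "gripper": 0.0}, {"dx": -0.011, "dy": 0, "dz": 0, "wx": 0, "wy": 0, "wz": 0, "gripper": 0.0}, {"dx": -0.011, "dy": 0, "dz": 0, "wx": 0, "wy": 0, "wz": 0, "gripper": 0.0}, {"dx": -0.011, "dy": 0, "dz": 0, "wx": 0, "wy": 0, "wz": 0, "gripper": 0.0}]}}

```text
time_s: 23.85
ee_pos: [0.3508, -0.036, 0.0961]
tcp_rot: [0.001, 0.998, -0.059, 0.002]
wrist_force: [-0.2, -0.3, -1.3]
width: 0.239
```

Run:
```python
from h import *
c,im=shot("top")
for r in models.cut_out("top","plaque_a"): print(r["p"],np.round(r["xy"]),rectw(c,r["region"],.018),rectw(c,r["region"],.054)[0])
T=np.array([.4798,.4090]);y=0
plan([(.36,-.02,.22,-7),(.30,.26,.30,0)],[8,12],g=0.0)
```

```text
0.74 [201. 280.] ((0.21235507726669312, 0.27195116877555847), (0.09907234460115433, 0.10177865624427795), 7.011909008026123) (0.2138391137123108, 0.2675406336784363)
0.62 [109. 181.] ((0.5603885650634766, 0.6171936988830566), (0.10721635818481445, 0.0992574393749237), 76.31411743164062) (0.5530283451080322, 0.6040098071098328)
0.59 [205. 230.] ((0.3829008936882019, 0.2668192684650421), (0.09924475848674774, 0.09543416649103165), 72.35345458984375) (0.38005101680755615, 0.26253920793533325)
0.57 [164. 200.] ((0.47971391677856445, 0.4113456606864929), (0.10023120045661926, 0.09836755692958832), 89.3027572631836) (0.4744037687778473, 0.40339288115501404)
pos [ 0.3504 -0.0357  0.0958] yaw -6.79 tilt [ 0.0023 -0.0033  0.    ] t 23.95 F [-0.5  0.5 -1.2] w 0.236 q [-0.45 -0.32  2.32 -0.    1.14  1.24]
[ {"dx":0.001,"dy":-0.0021,"dz":-0.0155,"wx":0.0003,"wy":-0.0004,"wz":0.0005,"gripper":0.0}, {"dx":0.001,"dy":-0.0021,"dz":-0.0155,"wx":0.0003,"wy":-0.0004,"wz":0.0005,"gripper":0.0}, {"dx":0.001,"dy":-0.0021,"dz":-0.0155,"wx":0.0003,"wy":-0.0004,"wz":0.0005,"gripper":0.0}, {"dx":0.001,"dy":-0
[... 781 characters left out ...]
0.0}, {"dx":-0.0069,"dy":-0.0228,"dz":-0.0067,"wx":0.0,"wy":0.0,"wz":-0.0102,"gripper":0.0}, {"dx":-0.0066,"dy":-0.0229,"dz":-0.0067,"wx":0.0,"wy":0.0,"wz":-0.0102,"gripper":0.0}, {"dx":-0.0064,"dy":-0.023,"dz":-0.0067,"wx":0.0,"wy":0.0,"wz":-0.0102,"gripper":0.0}, {"dx":-0.0062,"dy":-0.023,"dz":-0.0067,"wx":0.0,"wy":0.0,"wz":-0.0102,"gripper":0.0}, {"dx":-0.0059,"dy":-0.0231,"dz":-0.0067,"wx":0.0,"wy":0.0,"wz":-0.0102,"gripper":0.0}, {"dx":-0.0057,"dy":-0.0232,"dz":-0.0067,"wx":0.0,"wy":0.0,"wz":-0.0102,"gripper":0.0}, {"dx":-0.0055,"dy":-0.0232,"dz":-0.0067,"wx":0.0,"wy":0.0,"wz":-0.0102,"gripper":0.0}, {"dx":-0.0052,"dy":-0.0233,"dz":-0.0067,"wx":0.0,"wy":0.0,"wz":-0.0102,"gripper":0.0} ]
```

>>> {"name": "carry_out", "arguments": {"motion": [{"dx": 0, "dy": 0, "dz": -0.025, "wx": 0, "wy": 0, "wz": 0, "gripper": 0.0}, {"dx": 0, "dy": 0, "dz": -0.03, "wx": 0, "wy": 0, "wz": 0, "gripper": 0.0}, {"dx": 0, "dy": -0.02, "dz": -0.03, "wx": 0, "wy": 0, "wz": -0.01, "gripper": 0.0}, {"dx": 0, "dy": -0.03, "dz": -0.03, "wx": 0, "wy": 0, "wz": -0.015, "gripper": 0.0}, {"dx": 0, "dy": -0.04, "dz": -0.03, "wx": 0, "wy": 0, "wz": -0.015, "gripper": 0.0}, {"dx": -0.002, "dy": -0.04, "dz": -0.025, "wx": 0, "wy": 0, "wz": -0.015, "gripper": 0.0}, {"dx": -0.003, "dy": -0.04, "dz": -0.02, "wx": 0, "wy": 0, "wz": -0.015, "gripper": 0.0}, {"dx": -0.003, "dy": -0.04, "dz": -0.02, "wx": 0, "wy": 0, "wz": -0.015, "gripper": 0.0}, {"dx": -0.003, "dy": -0.04, "dz": -0.02, "wx": 0, "wy": 0, "wz": -0.015, "gripper": 0.0}, {"dx": -0.003, "dy": -0.03, "dz": -0.01, "wx": 0, "wy": 0, "wz": -0.015, "gripper": 0.0}]}}

```text
time_s: 25.2
ee_pos: [0.3564, 0.2529, 0.3441]
tcp_rot: [-0.0, 1.0, -0.003, 0.005]
wrist_force: [1.1, 0.3, -1.5]
width: 0.24
```

Run:
```python
from h import *
plan([(.33,.3,.34,0)],[1],g=0.0)
c,im=shot("wrist"); cv2.imwrite("pics/w9.png",im[:,:,::-1])
for r in models.cut_out("wrist","plaque_a"): print(r["p"],np.round(r["xy"]),rectw(c,r["region"],.018))
c,im=shot("top"); cv2.imwrite("pics/t9.png",cv2.resize(im,(800,600))[:,:,::-1])
for r in models.cut_out("top","plaque_a"): print(r["p"],np.round(r["xy"]),rectw(c,r["region"],.018))
plan([(.2775,.405,.22,0),(.2775,.41,.1,0)],[5,5],g=0.0)
```

```text
pos [0.3564 0.2529 0.3441] yaw -0.37 tilt [-0.0003 -0.0098 -0.    ] t 25.2 F [ 1.1  0.3 -1.5] w 0.24 q [ 0.34 -0.27  1.78 -0.    1.62  1.92]
[ {"dx":-0.0267,"dy":-0.0469,"dz":0.0041,"wx":-0.0003,"wy":-0.0098,"wz":-0.0065,"gripper":0.0} ]
0.97 [20. 30.] ((0.5508449077606201, 0.5899904370307922), (0.06586205959320068, 0.0869801789522171), 77.843505859375)
0.87 [480.  24.] ((0.5481647253036499, -0.0731985867023468), (0.10856129229068756, 0.0659591481089592), 89.51354217529297)
0.75 [244. 160.] ((0.3591980040073395, 0.2909407913684845), (0.059294428676366806, 0.031849004328250885), 72.5521240234375)
0.67 [151.  77.] ((0.48235321044921875, 0.4077616333961487), (0.10409771651029587, 0.09547994285821915), 89.51984405517578)
0.48 [216. 217.] ((0.25871774554252625, 0.3182000517845154), (0.010333031415939331, 0.007148152217268944), 89.55011749267578)
0.72 [197. 274.] ((0.23439350724220276, 0.28602421283721924), (0.05488033965229988, 0.0835273414850235), 13.950526237487793)
0.67 [105. 181.] ((0.5591772794723511, 0.6186033487319946), (0.10965406149625778, 0.1018909141421318), 75.1849594116211)
0
[... 782 characters left out ...]
0.0015,"wz":-0.0014,"gripper":0.0}, {"dx":-0.0159,"dy":-0.0307,"dz":0.0245,"wx":0.0003,"wy":-0.0015,"wz":-0.0014,"gripper":0.0}, {"dx":-0.0158,"dy":-0.0308,"dz":0.0245,"wx":0.0003,"wy":-0.0015,"wz":-0.0014,"gripper":0.0}, {"dx":-0.0158,"dy":-0.0308,"dz":0.0245,"wx":0.0003,"wy":-0.0015,"wz":-0.0014,"gripper":0.0}, {"dx":0.0,"dy":-0.001,"dz":0.024,"wx":0.0,"wy":0.0,"wz":-0.0,"gripper":0.0}, {"dx":0.0,"dy":-0.001,"dz":0.024,"wx":0.0,"wy":0.0,"wz":-0.0,"gripper":0.0}, {"dx":0.0,"dy":-0.001,"dz":0.024,"wx":0.0,"wy":0.0,"wz":-0.0,"gripper":0.0}, {"dx":0.0,"dy":-0.001,"dz":0.024,"wx":0.0,"wy":0.0,"wz":-0.0,"gripper":0.0}, {"dx":0.0,"dy":-0.001,"dz":0.024,"wx":0.0,"wy":0.0,"wz":-0.0,"gripper":0.0} ]
```

View pics/w9.png

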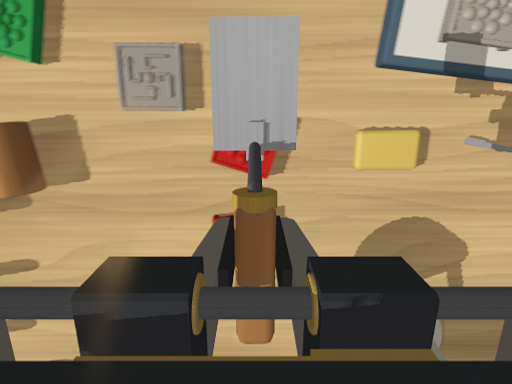

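>>> {"name": "carry_out", "arguments": {"motion": [{"dx": -0.0155, "dy": -0.0305, "dz": 0.0245, "wx": 0, "wy": -0.0015, "wz": -0.005, "gripper": 0.0}, {"dx": -0.0155, "dy": -0.0305, "dz": 0.0245, "wx": 0, "wy": -0.0015, "wz": -0.005, "gripper": 0.0}, {"dx": -0.0155, "dy": -0.0305, "dz": 0.0245, "wx": 0, "wy": -0.0015, "wz": -0.005, "gripper": 0.0}, {"dx": -0.0155, "dy": -0.0305, "dz": 0.0245, "wx": 0, "wy": -0.0015, "wz": -0.005, "gripper": 0.0}, {"dx": -0.0155, "dy": -0.0305, "dz": 0.0245, "wx": 0, "wy": -0.0015, "wz": -0.005, "gripper": 0.0}, {"dx": 0, "dy": 0, "dz": 0.028, "wx": 0, "wy": 0, "wz": 0, "gripper": 0.0}, {"dx": 0, "dy": 0, "dz": 0.028, "wx": 0, "wy": 0, "wz": 0, "gripper": 0.0}, {"dx": 0, "dy": 0, "dz": 0.028, "wx": 0, "wy": 0, "wz": 0, "gripper": 0.0}, {"dx": 0, "dy": 0, "dz": 0.028, "wx": 0, "wy": 0, "wz": 0, "gripper": 0.0}, {"dx": 0, "dy": 0, "dz": 0.02, "wx": 0, "wy": 0, "wz": 0, "gripper": 0.0}]}}

```text
time_s: 26.65
ee_pos: [0.2831, 0.3939, 0.0751]
tcp_rot: [0.004, 1.0, -0.001, -0.0]
wrist_force: [-0.6, 0.2, -2.2]
width: 0.238
```

Run:
```python
from h import *
plan([(.2785,.4055,.0615,1)],[5],g=0.0)
c,im=shot("wrist")
for r in models.cut_out("wrist","plaque_c"): print(r["p"],np.round(r["xy"]),rectw(c,r["region"],.018))
c,im=shot("top")
for r in models.cut_out("top","plaque_c"): print(r["p"],np.round(r["xy"]),rectw(c,r["region"],.018))
```

```text
pos [0.2831 0.3939 0.0751] yaw -0.13 tilt [0.0082 0.0003 0.    ] t 26.65 F [-0.6  0.2 -2.2] w 0.238 q [ 0.7   0.12  1.97 -0.01  1.06  2.28]
[ {"dx":-0.0009,"dy":-0.0023,"dz":0.0027,"wx":0.0016,"wy":0.0001,"wz":-0.0039,"gripper":0.0}, {"dx":-0.0009,"dy":-0.0023,"dz":0.0027,"wx":0.0016,"wy":0.0001,"wz":-0.0039,"gripper":0.0}, {"dx":-0.0009,"dy":-0.0023,"dz":0.0027,"wx":0.0016,"wy":0.0001,"wz":-0.0039,"gripper":0.0}, {"dx":-0.0009,"dy":-0.0023,"dz":0.0027,"wx":0.0016,"wy":0.0001,"wz":-0.0039,"gripper":0.0}, {"dx":-0.0009,"dy":-0.0023,"dz":0.0027,"wx":0.0016,"wy":0.0001,"wz":-0.0039,"gripper":0.0} ]
0.89 [446.  74.] ((0.38237279653549194, 0.26406678557395935), (0.10607855767011642, 0.09516407549381256), 72.31661224365234)
0.78 [436. 253.] ((0.24124930799007416, 0.27494651079177856), (0.05996950715780258, 0.10424722731113434), 7.819951057434082)
0.98 [203. 281.] ((0.2128879725933075, 0.2736622095108032), (0.09638650715351105, 0.0982404500246048), 7.838648319244385)
0.91 [207. 229.] ((0.3829694092273712, 0.2661589980125427), (0.10025180131196976, 0.09842973947525024), 72.16424560546875)
0.9 [167. 200.] ((0.47923827171325684, 0.4129597246646881), (0.09851373732089996, 0.10453717410564423), 0.06393679976463318)
0.88 [298. 176.] ((0.5710160732269287, -0.06350944936275482), (0.10264361649751663, 0.1041162759065628), 81.78996276855469)
0.82 [107. 179.] ((0.560185968875885, 0.6174728274345398), (0.10730583220720291, 0.09839506447315216), 76.05517578125)
```

>>> {"name": "carry_out", "arguments": {"motion": [{"dx": -0.0009, "dy": -0.0025, "dz": 0.0027, "wx": 0.0016, "wy": 0, "wz": -0.004, "gripper": 0.0}, {"dx": -0.0009, "dy": -0.0025, "dz": 0.0027, "wx": 0.0016, "wy": 0, "wz": -0.004, "gripper": 0.0}, {"dx": -0.0009, "dy": -0.0025, "dz": 0.0027, "wx": 0.0016, "wy": 0, "wz": -0.004, "gripper": 0.0}, {"dx": -0.0009, "dy": -0.0025, "dz": 0.0027, "wx": 0.0016, "wy": 0, "wz": -0.004, "gripper": 0.0}, {"dx": -0.0009, "dy": -0.0025, "dz": 0.0027, "wx": 0.0016, "wy": 0, "wz": -0.004, "gripper": 0.0}, {"dx": 0, "dy": 0, "dz": 0, "wx": 0, "wy": 0, "wz": 0, "gripper": 0.0}, {"dx": 0, "dy": 0, "dz": 0, "wx": 0, "wy": 0, "wz": 0, "gripper": 0.0}, {"dx": 0, "dy": 0, "dz": 0, "wx": 0, "wy": 0, "wz": 0, "gripper": 0.0}, {"dx": 0, "dy": 0, "dz": 0, "wx": 0, "wy": 0, "wz": 0, "gripper": 0.0}, {"dx": 0, "dy": 0, "dz": 0, "wx": 0, "wy": 0, "wz": 0, "gripper": 0.0}]}}

```text
time_s: 28.1
ee_pos: [0.2807, 0.4097, 0.0657]
tcp_rot: [-0.003, 1.0, 0.01, 0.003]
wrist_force: [0.1, 0.0, -1.6]
width: 0.241
```

Run:
```python
from h import *
plan([(.3815,.4073,.0605,1)],[9],g=0.0)
c,im=shot("top")
for r in models.cut_out("top","plaque_c"): print(r["p"],np.round(r["xy"]),rectw(c,r["region"],.018))
```

```text
pos [0.2807 0.4097 0.0657] yaw 1.13 tilt [-0.0053 -0.0055 -0.    ] t 28.1 F [ 0.1  0.  -1.6] w 0.241 q [0.73 0.15 1.96 0.   1.03 2.28]
[ {"dx":0.0112,"dy":0.0005,"dz":0.0006,"wx":-0.0006,"wy":-0.0006,"wz":0.0002,"gripper":0.0}, {"dx":0.0112,"dy":0.0005,"dz":0.0006,"wx":-0.0006,"wy":-0.0006,"wz":0.0002,"gripper":0.0}, {"dx":0.0112,"dy":0.0005,"dz":0.0006,"wx":-0.0006,"wy":-0.0006,"wz":0.0002,"gripper":0.0}, {"dx":0.0112,"dy":0.0005,"dz":0.0006,"wx":-0.0006,"wy":-0.0006,"wz":0.0002,"gripper":0.0}, {"dx":0.0112,"dy":0.0005,"dz":0.0006,"wx":-0.0006,"wy":-0.0006,"wz":0.0002,"gripper":0.0}, {"dx":0.0112,"dy":0.0005,"dz":0.0006,"wx":-0.0006,"wy":-0.0006,"wz":0.0002,"gripper":0.0}, {"dx":0.0112,"dy":0.0005,"dz":0.0006,"wx":-0.0006,"wy":-0.0006,"wz":0.0002,"gripper":0.0}, {"dx":0.0112,"dy":0.0005,"dz":0.0006,"wx":-0.0006,"wy":-0.0006,"wz":0.0002,"gripper":0.0}, {"dx":0.0112,"dy":0.0005,"dz":0.0006,"wx":-0.0006,"wy":-0.0006,"wz":0.0002,"gripper":0.0} ]
0.74 [201. 280.] ((0.2133188247680664, 0.27320781350135803), (0.09622671455144882, 0.09826826304197311), 8.0816068649292)
0.66 [167. 199.] ((0.47923800349235535, 0.41321030259132385), (0.09851373732089996, 0.1043548434972763), 0.06388768553733826)
0.57 [206. 227.] ((0.3820505440235138, 0.2659251391887665), (0.10003785789012909, 0.09869088977575302), 72.9906005859375)
0.57 [108. 181.] ((0.5595021843910217, 0.6182823181152344), (0.1095307245850563, 0.09853383898735046), 74.68021392822266)
```

>>> {"name": "carry_out", "arguments": {"motion": [{"dx": 0, "dy": 0.001, "dz": 0.002, "wx": -0.002, "wy": -0.002, "wz": 0, "gripper": 0.0}, {"dx": 0, "dy": 0.001, "dz": 0.002, "wx": -0.002, "wy": -0.002, "wz": 0, "gripper": 0.0}, {"dx": 0, "dy": 0, "dz": 0.001, "wx": 0, "wy": 0, "wz": 0, "gripper": 0.0}, {"dx": 0, "dy": 0, "dz": 0, "wx": 0, "wy": 0, "wz": 0, "gripper": 0.0}, {"dx": 0, "dy": 0, "dz": 0, "wx": 0, "wy": 0, "wz": 0, "gripper": 0.0}, {"dx": 0, "dy": 0, "dz": 0, "wx": 0, "wy": 0, "wz": 0, "gripper": 0.0}, {"dx": 0.004, "dy": 0, "dz": 0, "wx": 0, "wy": 0, "wz": 0, "gripper": 0.0}, {"dx": 0.004, "dy": 0, "dz": 0, "wx": 0, "wy": 0, "wz": 0, "gripper": 0.0}, {"dx": 0, "dy": 0, "dz": 0, "wx": 0, "wy": 0, "wz": 0, "gripper": 0.0}, {"dx": 0, "dy": 0, "dz": 0, "wx": 0, "wy": 0, "wz": 0, "gripper": 0.0}]}}

```text
time_s: 29.45
ee_pos: [0.2896, 0.4078, 0.0604]
tcp_rot: [-0.001, 1.0, 0.01, 0.001]
wrist_force: [-0.2, -0.2, -1.5]
width: 0.24
```

Run:
```python
from h import *
plan([(.3815,.4073,.0605,1)],[9],g=0.0)
```

```text
pos [0.2896 0.4078 0.0604] yaw 1.12 tilt [-0.0012 -0.0015 -0.    ] t 29.45 F [-0.2 -0.2 -1.5] w 0.24 q [ 0.71  0.17  1.94 -0.    1.02  2.26]
[ {"dx":0.0102,"dy":0.0003,"dz":-0.0,"wx":-0.0001,"wy":-0.0002,"wz":0.0002,"gripper":0.0}, {"dx":0.0102,"dy":0.0003,"dz":-0.0,"wx":-0.0001,"wy":-0.0002,"wz":0.0002,"gripper":0.0}, {"dx":0.0102,"dy":0.0002,"dz":-0.0,"wx":-0.0001,"wy":-0.0002,"wz":0.0002,"gripper":0.0}, {"dx":0.0102,"dy":0.0002,"dz":-0.0,"wx":-0.0001,"wy":-0.0002,"wz":0.0002,"gripper":0.0}, {"dx":0.0102,"dy":0.0002,"dz":-0.0,"wx":-0.0001,"wy":-0.0002,"wz":0.0002,"gripper":0.0}, {"dx":0.0102,"dy":0.0002,"dz":-0.0,"wx":-0.0001,"wy":-0.0002,"wz":0.0002,"gripper":0.0}, {"dx":0.0102,"dy":0.0002,"dz":-0.0,"wx":-0.0001,"wy":-0.0002,"wz":0.0002,"gripper":0.0}, {"dx":0.0102,"dy":0.0002,"dz":-0.0,"wx":-0.0001,"wy":-0.0002,"wz":0.0002,"gripper":0.0}, {"dx":0.0102,"dy":0.0002,"dz":-0.0,"wx":-0.0001,"wy":-0.0002,"wz":0.0002,"gripper":0.0} ]
```

>>> {"name": "carry_out", "arguments": {"motion": [{"dx": 0.0102, "dy": 0.0003, "dz": 0, "wx": 0, "wy": 0, "wz": 0, "gripper": 0.0}, {"dx": 0.0102, "dy": 0.0003, "dz": 0, "wx": 0, "wy": 0, "wz": 0, "gripper": 0.0}, {"dx": 0.0102, "dy": 0.0002, "dz": 0, "wx": 0, "wy": 0, "wz": 0, "gripper": 0.0}, {"dx": 0.0102, "dy": 0.0002, "dz": 0, "wx": 0, "wy": 0, "wz": 0, "gripper": 0.0}, {"dx": 0.0102, "dy": 0.0002, "dz": 0, "wx": 0, "wy": 0, "wz": 0, "gripper": 0.0}, {"dx": 0.0102, "dy": 0.0002, "dz": 0, "wx": 0, "wy": 0, "wz": 0, "gripper": 0.0}, {"dx": 0.0102, "dy": 0.0002, "dz": 0, "wx": 0, "wy": 0, "wz": 0, "gripper": 0.0}, {"dx": 0.0102, "dy": 0.0002, "dz": 0, "wx": 0, "wy": 0, "wz": 0, "gripper": 0.0}, {"dx": 0.006, "dy": 0, "dz": 0, "wx": 0, "wy": 0, "wz": 0, "gripper": 0.0}, {"dx": 0, "dy": 0, "dz": 0, "wx": 0, "wy": 0, "wz": 0, "gripper": 0.0}]}}

```text
time_s: 30.7
ee_pos: [0.3842, 0.4075, 0.0604]
tcp_rot: [-0.001, 1.0, 0.009, 0.001]
wrist_force: [0.2, 0.2, -1.5]
width: 0.237
```

Run:
```python
from h import *
plan([(.3815,.4073,.0605,1)],[1],g=0.0)
c,im=shot("wrist"); cv2.imwrite("pics/w10.png",im[:230,100:420,::-1])
for r in models.cut_out("wrist","plaque_c"): print(r["p"],np.round(r["xy"]),rectw(c,r["region"],.018))
```

```text
pos [0.3842 0.4075 0.0604] yaw 1.07 tilt [-0.0012 -0.0017 -0.    ] t 30.7 F [ 0.2  0.2 -1.5] w 0.237 q [0.6  0.31 1.77 0.   1.05 2.15]
[ {"dx":-0.0027,"dy":0.0001,"dz":-0.0001,"wx":-0.0012,"wy":-0.0017,"wz":0.0013,"gripper":0.0} ]
0.96 [455. 355.] ((0.2751077115535736, 0.24600817263126373), (0.01996431313455105, 0.028325334191322327), 1.0814762115478516)
0.67 [448. 216.] ((0.38409513235092163, 0.2656513750553131), (0.11234884709119797, 0.09890729188919067), 72.19338989257812)
0.56 [257.  74.] ((0.47634050250053406, 0.40872153639793396), (0.09928058832883835, 0.08723410218954086), 89.65812683105469)
```

View pics/w10.png

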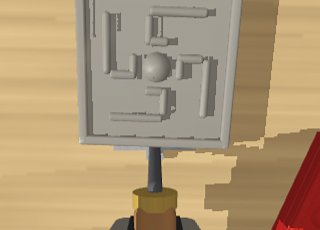

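>>> {"name": "carry_out", "arguments": {"motion": [{"dx": 0, "dy": 0, "dz": -0.004, "wx": 0, "wy": 0, "wz": 0, "gripper": 0.0}, {"dx": 0, "dy": 0, "dz": -0.003, "wx": 0, "wy": 0, "wz": 0, "gripper": 0.0}, {"dx": 0, "dy": 0, "dz": -0.003, "wx": 0, "wy": 0, "wz": 0, "gripper": 0.0}, {"dx": 0, "dy": 0, "dz": -0.006, "wx": 0, "wy": 0, "wz": 0, "gripper": 0.0}, {"dx": 0, "dy": 0, "dz": -0.01, "wx": 0, "wy": 0, "wz": 0, "gripper": 0.0}, {"dx": 0, "dy": 0, "dz": -0.015, "wx": 0, "wy": 0, "wz": 0, "gripper": 0.0}, {"dx": 0, "dy": 0, "dz": -0.02, "wx": 0, "wy": 0, "wz": 0, "gripper": 0.0}, {"dx": 0, "dy": 0, "dz": -0.02, "wx": 0, "wy": 0, "wz": 0, "gripper": 0.0}, {"dx": 0, "dy": 0, "dz": -0.015, "wx": 0, "wy": 0, "wz": 0, "gripper": 0.0}, {"dx": 0, "dy": 0, "dz": -0.005, "wx": 0, "wy": 0, "wz": 0, "gripper": 0.0}]}}

```text
time_s: 32.05
ee_pos: [0.3824, 0.4074, 0.1685]
tcp_rot: [-0.001, 1.0, 0.01, 0.001]
wrist_force: [-0.1, 0.8, -2.9]
width: 0.235
```

Run:
```python
from h import *
plan([(.4546,-.172,.16,-6)],[28],g=0.0)
```

```text
pos [0.3824 0.4074 0.1685] yaw 1.15 tilt [-0.0013 -0.0011  0.    ] t 32.05 F [-0.1  0.8 -2.9] w 0.235 q [0.6  0.17 1.71 0.   1.26 2.15]
[ {"dx":0.0022,"dy":0.0207,"dz":0.0003,"wx":-0.0,"wy":-0.0,"wz":0.0045,"gripper":0.0}, {"dx":0.0023,"dy":0.0207,"dz":0.0003,"wx":-0.0,"wy":-0.0,"wz":0.0045,"gripper":0.0}, {"dx":0.0023,"dy":0.0207,"dz":0.0003,"wx":-0.0,"wy":-0.0,"wz":0.0045,"gripper":0.0}, {"dx":0.0024,"dy":0.0207,"dz":0.0003,"wx":-0.0,"wy":-0.0,"wz":0.0045,"gripper":0.0}, {"dx":0.0025,"dy":0.0207,"dz":0.0003,"wx":-0.0,"wy":-0.0,"wz":0.0045,"gripper":0.0}, {"dx":0.0026,"dy":0.0207,"dz":0.0003,"wx":-0.0,"wy":-0.0,"wz":0.0045,"gripper":0.0}, {"dx":0.0027,"dy":0.0207,"dz":0.0003,"wx":-0.0,"wy":-0.0,"wz":0.0045,"gripper":0.0}, {"dx":0.0028,"dy":0.0207,"dz":0.0003,"wx":-0.0,"wy":-0.0,"wz":0.0045,"gripper":0.0}, {"dx":0.0029,"dy":0.0207,"dz":0.0003,"wx":-0.0,"wy":-0.0,"wz":0.0045,"gripper":0.0}, {"dx":0.003,"dy":0.0206,"dz":0.0003,"wx":-0.0,"wy":-0.0,"wz":0.0045,"gripper":0.0} ]
[ {"dx":0.0031,"dy":0.0206,"dz":0.0003,"wx":-0.0,"wy":-0.0,"wz":0.0045,"gripper":0.0}, {"dx":0.0032,"dy":0.0206,
[... 722 characters left out ...]
5,"gripper":0.0} ]
[ {"dx":0.004,"dy":0.0205,"dz":0.0003,"wx":-0.0,"wy":-0.0,"wz":0.0045,"gripper":0.0}, {"dx":0.0041,"dy":0.0204,"dz":0.0003,"wx":-0.0,"wy":-0.0,"wz":0.0045,"gripper":0.0}, {"dx":0.0042,"dy":0.0204,"dz":0.0003,"wx":-0.0,"wy":-0.0,"wz":0.0045,"gripper":0.0}, {"dx":0.0043,"dy":0.0204,"dz":0.0003,"wx":-0.0,"wy":-0.0,"wz":0.0045,"gripper":0.0}, {"dx":0.0044,"dy":0.0204,"dz":0.0003,"wx":-0.0,"wy":-0.0,"wz":0.0045,"gripper":0.0}, {"dx":0.0045,"dy":0.0204,"dz":0.0003,"wx":-0.0,"wy":-0.0,"wz":0.0045,"gripper":0.0}, {"dx":0.0045,"dy":0.0204,"dz":0.0003,"wx":-0.0,"wy":-0.0,"wz":0.0045,"gripper":0.0}, {"dx":0.0046,"dy":0.0203,"dz":0.0003,"wx":-0.0,"wy":-0.0,"wz":0.0045,"gripper":0.0} ]
```

>>> {"name": "carry_out", "arguments": {"motion": [{"dx": 0.001, "dy": 0.008, "dz": 0, "wx": 0, "wy": 0, "wz": 0.004, "gripper": 0.0}, {"dx": 0.002, "dy": 0.014, "dz": 0, "wx": 0, "wy": 0, "wz": 0.004, "gripper": 0.0}, {"dx": 0.002, "dy": 0.02, "dz": 0, "wx": 0, "wy": 0, "wz": 0.004, "gripper": 0.0}, {"dx": 0.002, "dy": 0.02, "dz": 0, "wx": 0, "wy": 0, "wz": 0.004, "gripper": 0.0}, {"dx": 0.002, "dy": 0.02, "dz": 0, "wx": 0, "wy": 0, "wz": 0.004, "gripper": 0.0}, {"dx": 0.002, "dy": 0.02, "dz": 0, "wx": 0, "wy": 0, "wz": 0.004, "gripper": 0.0}, {"dx": 0.003, "dy": 0.02, "dz": 0, "wx": 0, "wy": 0, "wz": 0.004, "gripper": 0.0}, {"dx": 0.003, "dy": 0.02, "dz": 0, "wx": 0, "wy": 0, "wz": 0.004, "gripper": 0.0}, {"dx": 0.003, "dy": 0.02, "dz": 0, "wx": 0, "wy": 0, "wz": 0.004, "gripper": 0.0}, {"dx": 0.003, "dy": 0.02, "dz": 0, "wx": 0, "wy": 0, "wz": 0.004, "gripper": 0.0}]}}

```text
time_s: 33.3
ee_pos: [0.4016, 0.2083, 0.1627]
tcp_rot: [0.003, 1.0, -0.013, -0.004]
wrist_force: [0.6, 0.7, -3.5]
width: 0.237
```

>>> {"name": "carry_out", "arguments": {"motion": [{"dx": 0.003, "dy": 0.02, "dz": 0, "wx": 0, "wy": 0, "wz": 0.004, "gripper": 0.0}, {"dx": 0.003, "dy": 0.02, "dz": 0, "wx": 0, "wy": 0, "wz": 0.004, "gripper": 0.0}, {"dx": 0.003, "dy": 0.02, "dz": 0, "wx": 0, "wy": 0, "wz": 0.004, "gripper": 0.0}, {"dx": 0.003, "dy": 0.02, "dz": 0, "wx": 0, "wy": 0, "wz": 0.004, "gripper": 0.0}, {"dx": 0.003, "dy": 0.02, "dz": 0, "wx": 0, "wy": 0, "wz": 0.004, "gripper": 0.0}, {"dx": 0.003, "dy": 0.02, "dz": 0, "wx": 0, "wy": 0, "wz": 0.004, "gripper": 0.0}, {"dx": 0.004, "dy": 0.02, "dz": 0, "wx": 0, "wy": 0, "wz": 0.004, "gripper": 0.0}, {"dx": 0.004, "dy": 0.02, "dz": 0, "wx": 0, "wy": 0, "wz": 0.004, "gripper": 0.0}, {"dx": 0.004, "dy": 0.02, "dz": 0, "wx": 0, "wy": 0, "wz": 0.004, "gripper": 0.0}, {"dx": 0.004, "dy": 0.02, "dz": 0, "wx": 0, "wy": 0, "wz": 0.004, "gripper": 0.0}]}}

```text
time_s: 34.55
ee_pos: [0.4163, -0.0105, 0.1577]
tcp_rot: [0.006, 0.999, -0.039, -0.01]
wrist_force: [0.5, -0.2, -2.4]
width: 0.237
```

Run:
```python
from h import *
plan([(.4546,-.182,.14,-6)],[9],g=0.0)
```

```text
pos [ 0.4163 -0.0105  0.1577] yaw -4.45 tilt [ 0.0125  0.0199 -0.    ] t 34.55 F [ 0.5 -0.2 -2.4] w 0.237 q [-0.3  -0.19  2.08 -0.02  1.26  1.35]
[ {"dx":0.0057,"dy":0.0187,"dz":0.002,"wx":0.0014,"wy":0.0022,"wz":0.003,"gripper":0.0}, {"dx":0.0058,"dy":0.0186,"dz":0.002,"wx":0.0014,"wy":0.0022,"wz":0.003,"gripper":0.0}, {"dx":0.0058,"dy":0.0186,"dz":0.002,"wx":0.0014,"wy":0.0022,"wz":0.003,"gripper":0.0}, {"dx":0.0059,"dy":0.0186,"dz":0.002,"wx":0.0014,"wy":0.0022,"wz":0.003,"gripper":0.0}, {"dx":0.0059,"dy":0.0186,"dz":0.002,"wx":0.0014,"wy":0.0022,"wz":0.003,"gripper":0.0}, {"dx":0.006,"dy":0.0186,"dz":0.002,"wx":0.0014,"wy":0.0022,"wz":0.003,"gripper":0.0}, {"dx":0.0061,"dy":0.0186,"dz":0.002,"wx":0.0014,"wy":0.0022,"wz":0.003,"gripper":0.0}, {"dx":0.0061,"dy":0.0185,"dz":0.002,"wx":0.0014,"wy":0.0022,"wz":0.003,"gripper":0.0}, {"dx":0.0062,"dy":0.0185,"dz":0.002,"wx":0.0014,"wy":0.0022,"wz":0.003,"gripper":0.0} ]
```

>>> {"name": "carry_out", "arguments": {"motion": [{"dx": 0.006, "dy": 0.0186, "dz": 0, "wx": 0.0014, "wy": 0.0022, "wz": 0.003, "gripper": 0.0}, {"dx": 0.006, "dy": 0.0186, "dz": 0, "wx": 0.0014, "wy": 0.0022, "wz": 0.003, "gripper": 0.0}, {"dx": 0.006, "dy": 0.0186, "dz": 0, "wx": 0.0014, "wy": 0.0022, "wz": 0.003, "gripper": 0.0}, {"dx": 0.006, "dy": 0.0186, "dz": 0, "wx": 0.0014, "wy": 0.0022, "wz": 0.003, "gripper": 0.0}, {"dx": 0.006, "dy": 0.0186, "dz": 0, "wx": 0.0014, "wy": 0.0022, "wz": 0.003, "gripper": 0.0}, {"dx": 0.006, "dy": 0.0186, "dz": 0, "wx": 0.0014, "wy": 0.0022, "wz": 0.003, "gripper": 0.0}, {"dx": 0.006, "dy": 0.018, "dz": 0.002, "wx": 0.0014, "wy": 0.0022, "wz": 0.003, "gripper": 0.0}, {"dx": 0.006, "dy": 0.014, "dz": 0.003, "wx": 0.0014, "wy": 0.0022, "wz": 0.003, "gripper": 0.0}, {"dx": 0.003, "dy": 0.008, "dz": 0.003, "wx": 0, "wy": 0, "wz": 0, "gripper": 0.0}, {"dx": 0, "dy": 0.003, "dz": 0.003, "wx": 0, "wy": 0, "wz": 0, "gripper": 0.0}]}}

```text
time_s: 35.8
ee_pos: [0.4433, -0.1813, 0.1417]
tcp_rot: [0.001, 0.998, -0.056, -0.006]
wrist_force: [0.7, 0.2, -3.3]
width: 0.239
```

Run:
```python
from h import *
plan([(.4546,-.182,.107,-6)],[7],g=0.0)
c,im=shot("wrist"); cv2.imwrite("pics/w11.png",im[:,:,::-1])
```

```text
pos [ 0.4433 -0.1813  0.1417] yaw -6.39 tilt [ 0.0021  0.0116 -0.    ] t 35.8 F [ 0.7  0.2 -3.3] w 0.239 q [-0.64  0.    1.94 -0.01  1.21  1.05]
[ {"dx":0.0016,"dy":-0.0001,"dz":0.005,"wx":0.0003,"wy":0.0017,"wz":-0.001,"gripper":0.0}, {"dx":0.0016,"dy":-0.0001,"dz":0.005,"wx":0.0003,"wy":0.0017,"wz":-0.001,"gripper":0.0}, {"dx":0.0016,"dy":-0.0001,"dz":0.005,"wx":0.0003,"wy":0.0017,"wz":-0.001,"gripper":0.0}, {"dx":0.0016,"dy":-0.0001,"dz":0.005,"wx":0.0003,"wy":0.0017,"wz":-0.001,"gripper":0.0}, {"dx":0.0016,"dy":-0.0001,"dz":0.005,"wx":0.0003,"wy":0.0017,"wz":-0.001,"gripper":0.0}, {"dx":0.0016,"dy":-0.0001,"dz":0.005,"wx":0.0003,"wy":0.0017,"wz":-0.001,"gripper":0.0}, {"dx":0.0016,"dy":-0.0001,"dz":0.005,"wx":0.0003,"wy":0.0017,"wz":-0.001,"gripper":0.0} ]
```

View pics/w11.png

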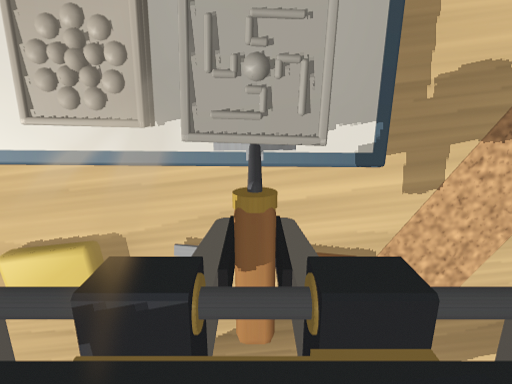

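>>> {"name": "carry_out", "arguments": {"motion": [{"dx": 0.0017, "dy": 0, "dz": 0.006, "wx": 0, "wy": 0.0017, "wz": -0.001, "gripper": 0.0}, {"dx": 0.0017, "dy": 0, "dz": 0.006, "wx": 0, "wy": 0.0017, "wz": -0.001, "gripper": 0.0}, {"dx": 0.0017, "dy": 0, "dz": 0.006, "wx": 0, "wy": 0.0017, "wz": -0.001, "gripper": 0.0}, {"dx": 0.0017, "dy": 0, "dz": 0.005, "wx": 0, "wy": 0.0017, "wz": -0.001, "gripper": 0.0}, {"dx": 0.0017, "dy": 0, "dz": 0.005, "wx": 0, "wy": 0.0017, "wz": -0.001, "gripper": 0.0}, {"dx": 0.0017, "dy": 0, "dz": 0.003, "wx": 0, "wy": 0.0017, "wz": -0.001, "gripper": 0.0}, {"dx": 0, "dy": 0, "dz": 0, "wx": 0, "wy": 0, "wz": 0, "gripper": 0.0}, {"dx": 0, "dy": 0, "dz": 0, "wx": 0, "wy": 0, "wz": 0, "gripper": 0.0}, {"dx": 0, "dy": 0, "dz": 0, "wx": 0, "wy": 0, "wz": 0, "gripper": 0.0}, {"dx": 0, "dy": 0, "dz": 0, "wx": 0, "wy": 0, "wz": 0, "gripper": 0.0}]}}

```text
time_s: 37.1
ee_pos: [0.4536, -0.181, 0.1079]
tcp_rot: [0.001, 0.999, -0.051, -0.001]
wrist_force: [1.4, 0.3, -2.9]
width: 0.238
```

Run:
```python
from h import *
plan([(.4546,-.182,.096,-6)],[1],g=0.0)
```

```text
pos [ 0.4536 -0.181   0.1079] yaw -5.89 tilt [0.0015 0.0017 0.    ] t 37.1 F [ 1.4  0.3 -2.9] w 0.238 q [-0.63  0.07  1.95 -0.    1.13  1.05]
[ {"dx":0.0011,"dy":0.0009,"dz":0.0119,"wx":0.0015,"wy":0.0017,"wz":0.0019,"gripper":0.0} ]
```

>>> {"name": "carry_out", "arguments": {"motion": [{"dx": 0, "dy": 0, "dz": 0.002, "wx": 0, "wy": 0, "wz": 0, "gripper": 0.0}, {"dx": 0, "dy": 0, "dz": 0.002, "wx": 0, "wy": 0, "wz": 0, "gripper": 0.0}, {"dx": 0, "dy": 0, "dz": 0.002, "wx": 0, "wy": 0, "wz": 0, "gripper": 0.0}, {"dx": 0, "dy": 0, "dz": 0.002, "wx": 0, "wy": 0, "wz": 0, "gripper": 0.0}, {"dx": 0, "dy": 0, "dz": 0.002, "wx": 0, "wy": 0, "wz": 0, "gripper": 0.0}, {"dx": 0, "dy": 0, "dz": 0.002, "wx": 0, "wy": 0, "wz": 0, "gripper": 0.0}, {"dx": 0, "dy": 0, "dz": 0, "wx": 0, "wy": 0, "wz": 0, "gripper": 0.0}, {"dx": 0, "dy": 0, "dz": 0, "wx": 0, "wy": 0, "wz": 0, "gripper": 0.0}, {"dx": 0, "dy": 0, "dz": 0, "wx": 0, "wy": 0, "wz": 0, "gripper": 0.0}, {"dx": 0, "dy": 0, "dz": 0, "wx": 0, "wy": 0, "wz": 0, "gripper": 0.0}]}}

```text
time_s: 38.35
ee_pos: [0.4547, -0.1817, 0.0962]
tcp_rot: [0.001, 0.999, -0.051, 0.0]
wrist_force: [0.2, 0.0, -3.1]
width: 0.236
```

>>> {"name": "carry_out", "arguments": {"motion": [{"dx": 0, "dy": 0, "dz": 0.001, "wx": 0, "wy": 0, "wz": 0, "gripper": 0.0}, {"dx": 0, "dy": 0, "dz": 0, "wx": 0, "wy": 0, "wz": 0, "gripper": 0.0}, {"dx": 0, "dy": 0, "dz": 0, "wx": 0, "wy": 0, "wz": 0, "gripper": 0.0}, {"dx": 0, "dy": 0, "dz": 0, "wx": 0, "wy": 0, "wz": 0, "gripper": 0.0}, {"dx": 0, "dy": 0, "dz": 0, "wx": 0, "wy": 0, "wz": 0, "gripper": 0.0}, {"dx": -0.002, "dy": 0, "dz": 0, "wx": 0, "wy": 0, "wz": 0, "gripper": 0.0}, {"dx": -0.004, "dy": 0, "dz": 0, "wx": 0, "wy": 0, "wz": 0, "gripper": 0.0}, {"dx": -0.006, "dy": 0, "dz": 0, "wx": 0, "wy": 0, "wz": 0, "gripper": 0.0}, {"dx": -0.006, "dy": 0, "dz": 0, "wx": 0, "wy": 0, "wz": 0, "gripper": 0.0}, {"dx": -0.006, "dy": 0, "dz": 0, "wx": 0, "wy": 0, "wz": 0, "gripper": 0.0}]}}

```text
time_s: 39.6
ee_pos: [0.4293, -0.1791, 0.0952]
tcp_rot: [0.001, 0.999, -0.051, 0.001]
wrist_force: [0.2, 0.4, -2.5]
width: 0.236
```

Run:
```python
from h import *
plan([(.4546,-.182,.096,-6)],[1],g=0.0)
for n in ("wrist","top"):
    c,im=shot(n)
    for r in models.cut_out(n,"plaque_c"): print(n,r["p"],np.round(r["xy"]),rectw(c,r["region"],.054))
```

```text
pos [ 0.4293 -0.1791  0.0952] yaw -5.89 tilt [ 0.0029 -0.0012 -0.    ] t 39.6 F [ 0.2  0.4 -2.5] w 0.236 q [-0.65  0.02  2.02 -0.    1.09  1.02]
[ {"dx":0.0255,"dy":0.0003,"dz":-0.0008,"wx":0.0029,"wy":-0.0012,"wz":0.0019,"gripper":0.0} ]
wrist 0.78 [254.  52.] ((0.5340828895568848, -0.18914806842803955), (0.09889496117830276, 0.06052134931087494), 82.505615234375)
wrist 0.72 [66. 59.] ((0.5457805395126343, -0.07284443080425262), (0.08381397277116776, 0.061486564576625824), 82.12650299072266)
top 0.93 [107. 179.] ((0.5519309043884277, 0.6058958768844604), (0.10214249789714813, 0.09523308277130127), 75.89079284667969)
top 0.89 [302. 175.] ((0.5639812350273132, -0.05890142172574997), (0.09636388719081879, 0.09686174988746643), 82.03627014160156)
top 0.89 [336. 174.] ((0.5496869087219238, -0.1871587634086609), (0.09845700114965439, 0.0997549369931221), 82.72184753417969)
top 0.72 [201. 277.] ((0.21604833006858826, 0.27068644762039185), (0.0936337411403656, 0.09849560260772705), 9.944280624389648)
top 0.63 [206. 230.] ((0.38123583793640137, 0.26200032234191895), (0.10132546722888947, 0.09802581369876862), 71.88802337646484)
```

>>> {"name": "carry_out", "arguments": {"motion": [{"dx": -0.01, "dy": 0, "dz": 0, "wx": 0, "wy": 0, "wz": 0, "gripper": 0.0}, {"dx": -0.01, "dy": 0, "dz": 0, "wx": 0, "wy": 0, "wz": 0, "gripper": 0.0}, {"dx": -0.01, "dy": 0, "dz": 0, "wx": 0, "wy": 0, "wz": 0, "gripper": 0.0}, {"dx": -0.01, "dy": 0, "dz": 0, "wx": 0, "wy": 0, "wz": 0, "gripper": 0.0}, {"dx": -0.01, "dy": 0, "dz": 0, "wx": 0, "wy": 0, "wz": 0, "gripper": 0.0}, {"dx": -0.01, "dy": 0, "dz": 0, "wx": 0, "wy": 0, "wz": 0, "gripper": 0.0}, {"dx": -0.01, "dy": 0, "dz": 0, "wx": 0, "wy": 0, "wz": 0, "gripper": 0.0}, {"dx": -0.01, "dy": 0, "dz": 0, "wx": 0, "wy": 0, "wz": 0, "gripper": 0.0}, {"dx": -0.01, "dy": 0, "dz": 0, "wx": 0, "wy": 0, "wz": 0, "gripper": 0.0}, {"dx": 0, "dy": 0, "dz": 0, "wx": 0, "wy": 0, "wz": 0, "gripper": 0.0}]}}

```text
time_s: 41.05
ee_pos: [0.3336, -0.1691, 0.095]
tcp_rot: [0.002, 0.999, -0.052, 0.001]
wrist_force: [-0.9, -0.8, -1.8]
width: 0.236
```

Run:
```python
from h import *
plan([(.33,-.25,.20,-20),(.3391,-.3743,.12,-40)],[8,8],g=0.0)
c,im=shot("top")
for r in models.cut_out("top","plaque_c"): print(r["p"],np.round(r["xy"]),rectw(c,r["region"],.054))
```

```text
pos [ 0.3336 -0.1691  0.095 ] yaw -5.91 tilt [ 0.0032 -0.0014 -0.    ] t 41.05 F [-0.9 -0.8 -1.8] w 0.236 q [-0.79 -0.24  2.26 -0.    1.12  0.88]
[ {"dx":0.0006,"dy":0.0101,"dz":-0.0131,"wx":0.0004,"wy":-0.0002,"wz":0.0307,"gripper":0.0}, {"dx":0.0009,"dy":0.0101,"dz":-0.0131,"wx":0.0004,"wy":-0.0002,"wz":0.0307,"gripper":0.0}, {"dx":0.0012,"dy":0.01,"dz":-0.0131,"wx":0.0004,"wy":-0.0002,"wz":0.0307,"gripper":0.0}, {"dx":0.0015,"dy":0.01,"dz":-0.0131,"wx":0.0004,"wy":-0.0002,"wz":0.0307,"gripper":0.0}, {"dx":0.0018,"dy":0.01,"dz":-0.0131,"wx":0.0004,"wy":-0.0002,"wz":0.0307,"gripper":0.0}, {"dx":0.0021,"dy":0.0099,"dz":-0.0131,"wx":0.0004,"wy":-0.0002,"wz":0.0307,"gripper":0.0}, {"dx":0.0024,"dy":0.0098,"dz":-0.0131,"wx":0.0004,"wy":-0.0002,"wz":0.0307,"gripper":0.0}, {"dx":0.0027,"dy":0.0097,"dz":-0.0131,"wx":0.0004,"wy":-0.0002,"wz":0.0307,"gripper":0.0}, {"dx":0.0064,"dy":0.0142,"dz":0.01,"wx":0.0,"wy":0.0,"wz":0.0436,"gripper":0.0}, {"dx":0.007,"dy":0.0139,"dz":0.01,"wx":0.0,"wy":0.0,"wz":0.0436,"gripper":0.0} ]
[ {"dx":0.0076,"dy":0.0136,"dz":0.01,"wx":0.0,"wy":0.0,"wz":0.0436,"
[... 340 characters left out ...]
"dx":0.0104,"dy":0.0116,"dz":0.01,"wx":0.0,"wy":0.0,"wz":0.0436,"gripper":0.0} ]
0.93 [339. 179.] ((0.5492125749588013, -0.18823960423469543), (0.09952212870121002, 0.09989745169878006), 82.16637420654297)
0.85 [300. 174.] ((0.5633066296577454, -0.058794811367988586), (0.0972035750746727, 0.09949667751789093), 82.02301025390625)
0.79 [198. 280.] ((0.21524958312511444, 0.2692408263683319), (0.0950092077255249, 0.09616171568632126), 7.011906623840332)
0.76 [206. 231.] ((0.38027942180633545, 0.26132863759994507), (0.09644658863544464, 0.09453439712524414), 72.15640258789062)
0.65 [110. 181.] ((0.5524193048477173, 0.6037654876708984), (0.1056845635175705, 0.09593264013528824), 76.52843475341797)
```

>>> {"name": "carry_out", "arguments": {"motion": [{"dx": 0, "dy": 0.01, "dz": -0.013, "wx": 0, "wy": 0, "wz": 0.031, "gripper": 0.0}, {"dx": 0.001, "dy": 0.01, "dz": -0.013, "wx": 0, "wy": 0, "wz": 0.031, "gripper": 0.0}, {"dx": 0.001, "dy": 0.01, "dz": -0.013, "wx": 0, "wy": 0, "wz": 0.031, "gripper": 0.0}, {"dx": 0.0015, "dy": 0.01, "dz": -0.013, "wx": 0, "wy": 0, "wz": 0.031, "gripper": 0.0}, {"dx": 0.002, "dy": 0.01, "dz": -0.013, "wx": 0, "wy": 0, "wz": 0.031, "gripper": 0.0}, {"dx": 0.002, "dy": 0.01, "dz": -0.013, "wx": 0, "wy": 0, "wz": 0.031, "gripper": 0.0}, {"dx": 0.0024, "dy": 0.01, "dz": -0.013, "wx": 0, "wy": 0, "wz": 0.031, "gripper": 0.0}, {"dx": 0.0027, "dy": 0.01, "dz": -0.013, "wx": 0, "wy": 0, "wz": 0.031, "gripper": 0.0}, {"dx": 0.0064, "dy": 0.014, "dz": 0.01, "wx": 0, "wy": 0, "wz": 0.0436, "gripper": 0.0}, {"dx": 0.007, "dy": 0.014, "dz": 0.01, "wx": 0, "wy": 0, "wz": 0.0436, "gripper": 0.0}]}}

```text
time_s: 42.4
ee_pos: [0.332, -0.2904, 0.1905]
tcp_rot: [0.004, 0.974, -0.228, 0.004]
wrist_force: [0.1, -0.7, -2.0]
width: 0.238
```

>>> {"name": "carry_out", "arguments": {"motion": [{"dx": 0.0076, "dy": 0.0136, "dz": 0.01, "wx": 0, "wy": 0, "wz": 0.0436, "gripper": 0.0}, {"dx": 0.008, "dy": 0.013, "dz": 0.01, "wx": 0, "wy": 0, "wz": 0.0436, "gripper": 0.0}, {"dx": 0.009, "dy": 0.013, "dz": 0.01, "wx": 0, "wy": 0, "wz": 0.0436, "gripper": 0.0}, {"dx": 0.009, "dy": 0.0125, "dz": 0.01, "wx": 0, "wy": 0, "wz": 0.0436, "gripper": 0.0}, {"dx": 0.01, "dy": 0.012, "dz": 0.01, "wx": 0, "wy": 0, "wz": 0.0436, "gripper": 0.0}, {"dx": 0.01, "dy": 0.0116, "dz": 0.01, "wx": 0, "wy": 0, "wz": 0.0436, "gripper": 0.0}, {"dx": 0, "dy": 0, "dz": 0, "wx": 0, "wy": 0, "wz": 0, "gripper": 0.0}, {"dx": 0, "dy": 0, "dz": 0, "wx": 0, "wy": 0, "wz": 0, "gripper": 0.0}, {"dx": 0, "dy": 0, "dz": 0, "wx": 0, "wy": 0, "wz": 0, "gripper": 0.0}, {"dx": 0, "dy": 0, "dz": 0, "wx": 0, "wy": 0, "wz": 0, "gripper": 0.0}]}}

```text
time_s: 43.65
ee_pos: [0.3357, -0.3897, 0.1324]
tcp_rot: [0.002, 0.933, -0.36, 0.004]
wrist_force: [0.3, 0.3, -1.5]
width: 0.235
```

Run:
```python
from h import *
plan([(.337,-.374,.062,-40.5)],[8],g=0.0)
```

```text
pos [ 0.3357 -0.3897  0.1324] yaw -42.23 tilt [ 0.002  -0.0083 -0.    ] t 43.65 F [ 0.3  0.3 -1.5] w 0.235 q [-1.1   0.09  1.87  0.    1.17  1.21]
[ {"dx":-0.0012,"dy":-0.0016,"dz":0.0088,"wx":0.0002,"wy":-0.001,"wz":-0.0038,"gripper":0.0}, {"dx":-0.0012,"dy":-0.0016,"dz":0.0088,"wx":0.0002,"wy":-0.001,"wz":-0.0038,"gripper":0.0}, {"dx":-0.0012,"dy":-0.0016,"dz":0.0088,"wx":0.0002,"wy":-0.001,"wz":-0.0038,"gripper":0.0}, {"dx":-0.0012,"dy":-0.0016,"dz":0.0088,"wx":0.0002,"wy":-0.001,"wz":-0.0038,"gripper":0.0}, {"dx":-0.0012,"dy":-0.0016,"dz":0.0088,"wx":0.0002,"wy":-0.001,"wz":-0.0038,"gripper":0.0}, {"dx":-0.0012,"dy":-0.0016,"dz":0.0088,"wx":0.0002,"wy":-0.001,"wz":-0.0038,"gripper":0.0}, {"dx":-0.0012,"dy":-0.0016,"dz":0.0088,"wx":0.0002,"wy":-0.001,"wz":-0.0038,"gripper":0.0}, {"dx":-0.0012,"dy":-0.0016,"dz":0.0088,"wx":0.0002,"wy":-0.001,"wz":-0.0038,"gripper":0.0} ]
```

>>> {"name": "carry_out", "arguments": {"motion": [{"dx": -0.0012, "dy": -0.0017, "dz": 0.0088, "wx": 0, "wy": -0.001, "wz": -0.004, "gripper": 0.0}, {"dx": -0.0012, "dy": -0.0017, "dz": 0.0088, "wx": 0, "wy": -0.001, "wz": -0.004, "gripper": 0.0}, {"dx": -0.0012, "dy": -0.0017, "dz": 0.0088, "wx": 0, "wy": -0.001, "wz": -0.004, "gripper": 0.0}, {"dx": -0.0012, "dy": -0.0017, "dz": 0.0088, "wx": 0, "wy": -0.001, "wz": -0.004, "gripper": 0.0}, {"dx": -0.0012, "dy": -0.0017, "dz": 0.0088, "wx": 0, "wy": -0.001, "wz": -0.004, "gripper": 0.0}, {"dx": -0.0012, "dy": -0.0017, "dz": 0.0088, "wx": 0, "wy": -0.001, "wz": -0.004, "gripper": 0.0}, {"dx": -0.0012, "dy": -0.0017, "dz": 0.0085, "wx": 0, "wy": -0.001, "wz": -0.004, "gripper": 0.0}, {"dx": -0.0012, "dy": -0.0017, "dz": 0.005, "wx": 0, "wy": -0.001, "wz": -0.004, "gripper": 0.0}, {"dx": 0, "dy": 0, "dz": 0, "wx": 0, "wy": 0, "wz": 0, "gripper": 0.0}, {"dx": 0, "dy": 0, "dz": 0, "wx": 0, "wy": 0, "wz": 0, "gripper": 0.0}]}}

```text
time_s: 44.9
ee_pos: [0.3379, -0.3719, 0.0615]
tcp_rot: [0.001, 0.939, -0.344, -0.001]
wrist_force: [0.0, 0.6, -2.0]
width: 0.239
```

Run:
```python
from h import *
plan([(.338,-.374,.0603,-40.5)],[3],g=0.0)
```

```text
pos [ 0.3379 -0.3719  0.0615] yaw -40.23 tilt [ 0.0022  0.0004 -0.    ] t 44.9 F [ 0.   0.6 -2. ] w 0.239 q [-1.07  0.18  1.94 -0.    1.03  1.2 ]
[ {"dx":0.0005,"dy":0.0005,"dz":0.0004,"wx":0.0007,"wy":0.0001,"wz":0.0016,"gripper":0.0}, {"dx":0.0005,"dy":0.0005,"dz":0.0004,"wx":0.0007,"wy":0.0001,"wz":0.0016,"gripper":0.0}, {"dx":0.0005,"dy":0.0005,"dz":0.0004,"wx":0.0007,"wy":0.0001,"wz":0.0016,"gripper":0.0} ]
```

>>> {"name": "carry_out", "arguments": {"motion": [{"dx": 0, "dy": 0, "dz": 0.0008, "wx": 0.001, "wy": 0, "wz": 0, "gripper": 0.0}, {"dx": 0, "dy": 0, "dz": 0.0005, "wx": 0.001, "wy": 0, "wz": 0, "gripper": 0.0}, {"dx": 0, "dy": 0, "dz": 0, "wx": 0, "wy": 0, "wz": 0, "gripper": 0.0}, {"dx": 0, "dy": 0, "dz": 0, "wx": 0, "wy": 0, "wz": 0, "gripper": 0.06}, {"dx": 0, "dy": 0, "dz": 0, "wx": 0, "wy": 0, "wz": 0, "gripper": 0.06}, {"dx": 0, "dy": 0, "dz": 0, "wx": 0, "wy": 0, "wz": 0, "gripper": 0.06}, {"dx": 0, "dy": 0, "dz": 0, "wx": 0, "wy": 0, "wz": 0, "gripper": 0.06}, {"dx": 0, "dy": 0, "dz": -0.002, "wx": 0, "wy": 0, "wz": 0, "gripper": 0.06}, {"dx": 0, "dy": 0, "dz": -0.005, "wx": 0, "wy": 0, "wz": 0, "gripper": 0.06}, {"dx": 0, "dy": 0, "dz": -0.005, "wx": 0, "wy": 0, "wz": 0, "gripper": 0.06}]}}

```text
time_s: 46.15
ee_pos: [0.3384, -0.3728, 0.0738]
tcp_rot: [0.001, 0.939, -0.344, 0.001]
wrist_force: [-0.4, 0.2, -0.0]
width: 0.653
```

>>> {"name": "carry_out", "arguments": {"motion": [{"dx": 0, "dy": 0, "dz": -0.02, "wx": 0, "wy": 0, "wz": 0, "gripper": 0.06}, {"dx": 0, "dy": 0, "dz": -0.03, "wx": 0, "wy": 0, "wz": 0, "gripper": 0.06}, {"dx": 0, "dy": 0, "dz": -0.04, "wx": 0, "wy": 0, "wz": 0, "gripper": 0.06}, {"dx": 0, "dy": 0, "dz": -0.05, "wx": 0, "wy": 0, "wz": 0, "gripper": 0.06}, {"dx": 0, "dy": 0, "dz": -0.05, "wx": 0, "wy": 0, "wz": 0, "gripper": 0.06}, {"dx": 0, "dy": 0, "dz": -0.05, "wx": 0, "wy": 0, "wz": 0, "gripper": 0.0}, {"dx": 0, "dy": 0, "dz": -0.04, "wx": 0, "wy": 0, "wz": 0, "gripper": 0.0}, {"dx": 0, "dy": 0, "dz": -0.03, "wx": 0, "wy": 0, "wz": 0, "gripper": 0.0}, {"dx": 0, "dy": 0, "dz": -0.02, "wx": 0, "wy": 0, "wz": 0, "gripper": 0.0}, {"dx": 0, "dy": 0, "dz": -0.01, "wx": 0, "wy": 0, "wz": 0, "gripper": 0.0}]}}

```text
time_s: 47.4
ee_pos: [0.3371, -0.3704, 0.4287]
tcp_rot: [0.002, 0.939, -0.344, 0.002]
wrist_force: [0.2, -0.2, -0.2]
width: 0.131
```

Run:
```python
from h import *
plan([(.338,-.374,.36,-40.5)],[1],g=0.0)
c,im=shot("wrist"); cv2.imwrite("pics/w12.png",im[:,:,::-1])
hsv=cv2.cvtColor(im,cv2.COLOR_RGB2HSV); 
for r in models.cut_out("wrist","trowel"): print(r["p"],np.round(r["xy"]),rectw(c,r["region"],.03))
for r in models.cut_out("wrist","tool_mat"): print("mat",r["p"],np.round(r["xy"]),rectw(c,r["region"],.003))
# cover geometry from top & scene
for n in("top","scene"):
    c,im=shot(n); h=cv2.cvtColor(im,cv2.COLOR_RGB2HSV)
    m=((h[...,0]>5)&(h[...,0]<16)&(h[...,1]>190)&(h[...,2]>130)).astype(np.uint8)
    k,l,st,ce=cv2.connectedComponentsWithStats(m)
    print(n,[(np.round(ce[i],1).tolist(),st[i,4]) for i in range(1,k) if st[i,4]>8])
    # predict latch hinge + front for angles
    ctr=np.array([.5625,-.128]); a=np.radians(-7); X=np.array([np.cos(a),np.sin(a)]); Y=np.array([-X[1],X[0]])
    for th in (1.5,1.6,1.72):
        out=[]
        for bx,by,bz in((-.172,.1,.009),(-.172,-.1,.009),(-.168,0,.042)):
            x=bx*np.cos(th)+bz*np.sin(th); z=-bx*np.sin(th)+bz*np.cos(th)
            P=np.r_[ctr+X*(.08+x)+Y*by,.0365+z]; out.append(np.round(w2px(c,P)[0],1).tolist()+np.round(P,3).tolist())
        print(th,out)
```

```text
pos [ 0.3371 -0.3704  0.4287] yaw -40.24 tilt [ 0.0019 -0.0051 -0.    ] t 47.4 F [ 0.2 -0.2 -0.2] w 0.131 q [-1.07 -0.09  1.46  0.    1.76  1.2 ]
[ {"dx":0.003,"dy":0.0022,"dz":0.0687,"wx":0.0019,"wy":-0.0051,"wz":0.0046,"gripper":0.0} ]
0.74 [253. 110.] ((0.3637303411960602, -0.3897746503353119), (0.056216515600681305, 0.19366386532783508), 48.8751106262207)
mat 0.83 [236. 102.] ((0.392373651266098, -0.41064563393592834), (0.10282663255929947, 0.2518100440502167), 47.466819763183594)
top []
1.5 [[298.7, 138.3, 0.651, -0.038, 0.209], [363.1, 145.9, 0.627, -0.237, 0.209], [331.7, 132.1, 0.672, -0.141, 0.207]]
1.6 [[299.3, 133.0, 0.668, -0.04, 0.208], [363.5, 140.7, 0.644, -0.239, 0.208], [332.0, 127.3, 0.688, -0.143, 0.203]]
1.72 [[299.9, 127.1, 0.688, -0.043, 0.205], [363.7, 134.7, 0.664, -0.241, 0.205], [332.1, 122.1, 0.708, -0.146, 0.196]]
scene [([150.9, 135.5], np.int32(15)), ([186.3, 168.2], np.int32(22))]
1.5 [[191.9, 166.3, 0.651, -0.038, 0.209], [156.0, 133.9, 0.627, -0.237, 0.209], [163.9, 154.4, 0.672, -0.141, 0.207]]
1.6 [[187.0, 168.9, 0.668, -0.04, 0.208], [151.2, 136.2, 0.644, -0.239, 0.208], [159.2, 157.7, 0.688, -0.143, 0.203]]
1.72 [[181.1, 172.7, 0.688, -0.043, 0.205], [145.6, 139.5, 0.664, -0.241, 0.205], [153.8, 162.2, 0.708, -0.146, 0.196]]
```

```bash
cat >> h.py <<'E'
CTR=np.array([.5625,-.128]); BX=np.array([np.cos(np.radians(-7)),np.sin(np.radians(-7))]); BY=np.array([-BX[1],BX[0]])
def box(x,y,z,yaw=-7): return (*(CTR+BX*x+BY*y),z,yaw)
def tobox(p): d=np.array(p[:2])-CTR; return np.round([d@BX,d@BY,p[2]],4)
def arc(th,b=-.13,y=0.): return box(.08+b*np.cos(th)+.042*np.sin(th)+.010,y,.0365-b*np.sin(th)+.042*np.cos(th)+.014)
E
python3 - <<'E'
from h import *
plan([box(.167,0,.34)],[10],g=0.0)
E
```

```text
pos [ 0.3369 -0.37    0.4258] yaw -40.24 tilt [ 0.0003 -0.001  -0.    ] t 47.65 F [ 0.2  0.2 -1.1] w 0.001 q [-1.07 -0.09  1.47  0.    1.76  1.2 ]
[ {"dx":0.0156,"dy":-0.0422,"dz":0.0086,"wx":0.0,"wy":-0.0001,"wz":-0.058,"gripper":0.0}, {"dx":0.018,"dy":-0.0412,"dz":0.0086,"wx":0.0,"wy":-0.0001,"wz":-0.058,"gripper":0.0}, {"dx":0.0203,"dy":-0.0401,"dz":0.0086,"wx":0.0,"wy":-0.0001,"wz":-0.058,"gripper":0.0}, {"dx":0.0226,"dy":-0.0389,"dz":0.0086,"wx":0.0,"wy":-0.0001,"wz":-0.058,"gripper":0.0}, {"dx":0.0248,"dy":-0.0375,"dz":0.0086,"wx":0.0,"wy":-0.0001,"wz":-0.058,"gripper":0.0}, {"dx":0.027,"dy":-0.036,"dz":0.0086,"wx":0.0,"wy":-0.0001,"wz":-0.058,"gripper":0.0}, {"dx":0.029,"dy":-0.0344,"dz":0.0086,"wx":0.0,"wy":-0.0001,"wz":-0.058,"gripper":0.0}, {"dx":0.031,"dy":-0.0326,"dz":0.0086,"wx":0.0,"wy":-0.0001,"wz":-0.058,"gripper":0.0}, {"dx":0.0328,"dy":-0.0308,"dz":0.0086,"wx":0.0,"wy":-0.0001,"wz":-0.058,"gripper":0.0}, {"dx":0.0345,"dy":-0.0288,"dz":0.0086,"wx":0.0,"wy":-0.0001,"wz":-0.058,"gripper":0.0} ]
```

View pics/w12.png

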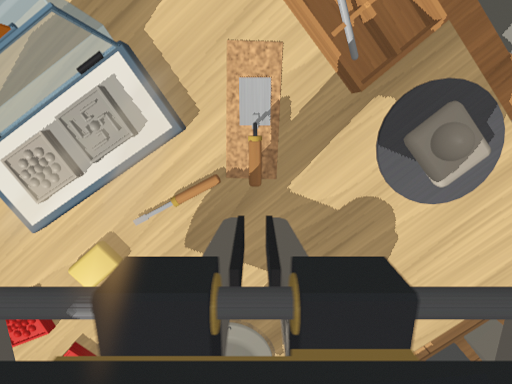

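The trowel lies flat on its mat at (255,110), and both plaques are side by side on the slab at (45,165) and (97,125). Next I go behind the cover.

>>> {"name": "carry_out", "arguments": {"motion": [{"dx": 0.0156, "dy": -0.042, "dz": 0.0086, "wx": 0, "wy": 0, "wz": -0.058, "gripper": 0.0}, {"dx": 0.018, "dy": -0.041, "dz": 0.0086, "wx": 0, "wy": 0, "wz": -0.058, "gripper": 0.0}, {"dx": 0.0203, "dy": -0.04, "dz": 0.0086, "wx": 0, "wy": 0, "wz": -0.058, "gripper": 0.0}, {"dx": 0.0226, "dy": -0.039, "dz": 0.0086, "wx": 0, "wy": 0, "wz": -0.058, "gripper": 0.0}, {"dx": 0.025, "dy": -0.0375, "dz": 0.0086, "wx": 0, "wy": 0, "wz": -0.058, "gripper": 0.0}, {"dx": 0.027, "dy": -0.036, "dz": 0.0086, "wx": 0, "wy": 0, "wz": -0.058, "gripper": 0.0}, {"dx": 0.029, "dy": -0.034, "dz": 0.0086, "wx": 0, "wy": 0, "wz": -0.058, "gripper": 0.0}, {"dx": 0.031, "dy": -0.0325, "dz": 0.0086, "wx": 0, "wy": 0, "wz": -0.058, "gripper": 0.0}, {"dx": 0.033, "dy": -0.031, "dz": 0.0086, "wx": 0, "wy": 0, "wz": -0.058, "gripper": 0.0}, {"dx": 0.0345, "dy": -0.029, "dz": 0.0086, "wx": 0, "wy": 0, "wz": -0.058, "gripper": 0.0}]}}

```text
time_s: 48.9
ee_pos: [0.733, -0.1392, 0.3207]
tcp_rot: [-0.004, 0.998, -0.055, -0.009]
wrist_force: [0.4, -0.5, 0.6]
width: 0.005
```

Run:
```python
from h import *
T,s=tool(); print(tobox(T[:3,3]))
plan([box(.167,0,.33),box(.162,0,.18)],[3,7],g=0.0)
```

```text
[0.1706 0.0097 0.3207]
pos [ 0.733  -0.1392  0.3207] yaw -6.3 tilt [-0.0076  0.019   0.    ] t 48.9 F [ 0.4 -0.5  0.6] w 0.005 q [-0.35  0.61  0.84  0.    1.71  1.33]
[ {"dx":-0.0012,"dy":0.0032,"dz":-0.0031,"wx":-0.0025,"wy":0.0063,"wz":0.0041,"gripper":0.0}, {"dx":-0.0012,"dy":0.0032,"dz":-0.0031,"wx":-0.0025,"wy":0.0063,"wz":0.0041,"gripper":0.0}, {"dx":-0.0012,"dy":0.0032,"dz":-0.0031,"wx":-0.0025,"wy":0.0063,"wz":0.0041,"gripper":0.0}, {"dx":-0.0007,"dy":0.0,"dz":0.0214,"wx":0.0,"wy":0.0,"wz":-0.0,"gripper":0.0}, {"dx":-0.0007,"dy":0.0,"dz":0.0214,"wx":0.0,"wy":0.0,"wz":-0.0,"gripper":0.0}, {"dx":-0.0007,"dy":0.0,"dz":0.0214,"wx":0.0,"wy":0.0,"wz":-0.0,"gripper":0.0}, {"dx":-0.0007,"dy":0.0,"dz":0.0214,"wx":0.0,"wy":0.0,"wz":-0.0,"gripper":0.0}, {"dx":-0.0007,"dy":0.0,"dz":0.0214,"wx":0.0,"wy":0.0,"wz":-0.0,"gripper":0.0}, {"dx":-0.0007,"dy":0.0,"dz":0.0214,"wx":0.0,"wy":0.0,"wz":-0.0,"gripper":0.0}, {"dx":-0.0007,"dy":0.0,"dz":0.0214,"wx":0.0,"wy":0.0,"wz":-0.0,"gripper":0.0} ]
```

>>> {"name": "carry_out", "arguments": {"motion": [{"dx": -0.002, "dy": 0.003, "dz": 0, "wx": -0.0025, "wy": 0.0063, "wz": 0.004, "gripper": 0.0}, {"dx": -0.002, "dy": 0.003, "dz": 0, "wx": -0.0025, "wy": 0.0063, "wz": 0.004, "gripper": 0.0}, {"dx": 0, "dy": 0.003, "dz": 0.01, "wx": -0.0025, "wy": 0.0063, "wz": 0.004, "gripper": 0.0}, {"dx": 0, "dy": 0, "dz": 0.02, "wx": 0, "wy": 0, "wz": 0, "gripper": 0.0}, {"dx": 0, "dy": 0, "dz": 0.02, "wx": 0, "wy": 0, "wz": 0, "gripper": 0.0}, {"dx": 0, "dy": 0, "dz": 0.02, "wx": 0, "wy": 0, "wz": 0, "gripper": 0.0}, {"dx": 0, "dy": 0, "dz": 0.02, "wx": 0, "wy": 0, "wz": 0, "gripper": 0.0}, {"dx": 0, "dy": 0, "dz": 0.02, "wx": 0, "wy": 0, "wz": 0, "gripper": 0.0}, {"dx": 0, "dy": 0, "dz": 0.02, "wx": 0, "wy": 0, "wz": 0, "gripper": 0.0}, {"dx": 0, "dy": 0, "dz": 0.005, "wx": 0, "wy": 0, "wz": 0, "gripper": 0.0}]}}

```text
time_s: 50.15
ee_pos: [0.722, -0.1526, 0.1778]
tcp_rot: [0.001, 0.998, -0.065, -0.001]
wrist_force: [-0.3, 0.5, 0.1]
width: 0.003
```

Run:
```python
from h import *
T,s=tool(); print(tobox(T[:3,3]))
ths=np.linspace(1.55,0.05,18)
plan([box(.14,0,.18)]+[arc(t) for t in ths]+[arc(.05)],[1]+[1]*18+[1],g=0.0)
```

```text
[ 0.1613 -0.005   0.1778]
pos [ 0.722  -0.1526  0.1778] yaw -7.49 tilt [0.0012 0.0017 0.    ] t 50.15 F [-0.3  0.5  0.1] w 0.003 q [-0.37  0.62  1.11 -0.    1.42  1.33]
[ {"dx":-0.0213,"dy":-0.0048,"dz":-0.0022,"wx":0.0012,"wy":0.0017,"wz":-0.0086,"gripper":0.0}, {"dx":-0.0107,"dy":0.0,"dz":-0.0013,"wx":0.0,"wy":0.0,"wz":-0.0,"gripper":0.0}, {"dx":-0.0117,"dy":-0.0,"dz":-0.003,"wx":0.0,"wy":0.0,"wz":-0.0,"gripper":0.0}, {"dx":-0.0119,"dy":0.0,"dz":-0.0019,"wx":0.0,"wy":0.0,"wz":-0.0,"gripper":0.0}, {"dx":-0.012,"dy":-0.0,"dz":-0.0009,"wx":0.0,"wy":0.0,"wz":-0.0,"gripper":0.0}, {"dx":-0.012,"dy":-0.0,"dz":0.0002,"wx":0.0,"wy":0.0,"wz":-0.0,"gripper":0.0}, {"dx":-0.012,"dy":0.0,"dz":0.0013,"wx":0.0,"wy":0.0,"wz":-0.0,"gripper":0.0}, {"dx":-0.0118,"dy":-0.0,"dz":0.0023,"wx":0.0,"wy":0.0,"wz":-0.0,"gripper":0.0}, {"dx":-0.0116,"dy":-0.0,"dz":0.0034,"wx":0.0,"wy":0.0,"wz":-0.0,"gripper":0.0}, {"dx":-0.0112,"dy":0.0,"dz":0.0044,"wx":0.0,"wy":0.0,"wz":-0.0,"gripper":0.0} ]
[ {"dx":-0.0108,"dy":0.0,"dz":0.0053,"wx":0.0,"wy":0.0,"wz":-0.0,"gripper":0.0}, {"dx":-0.0103,"dy":-0.0,"dz":0.0063,"wx":0.0,"wy":0.0,"wz":-0.0,"gripper":0.0}, {"dx":-0.0097,"dy":0.0,"dz":0.0071,"wx":0.0,"wy":0.0,"wz":-0.0,"gripper":0.0}, {"dx":-0.009,"dy":-0.0,"dz":0.008,"wx":0.0,"wy":0.0,"wz":-0.0,"gripper":0.0}, {"dx":-0.0083,"dy":0.0,"dz":0.0087,"wx":0.0,"wy":0.0,"wz":-0.0,"gripper":0.0}, {"dx":-0.0075,"dy":-0.0,"dz":0.0094,"wx":0.0,"wy":0.0,"wz":-0.0,"gripper":0.0}, {"dx":-0.0066,"dy":0.0,"dz":0.0101,"wx":0.0,"wy":0.0,"wz":-0.0,"gripper":0.0}, {"dx":-0.0057,"dy":-0.0,"dz":0.0106,"wx":0.0,"wy":0.0,"wz":-0.0,"gripper":0.0}, {"dx":-0.0048,"dy":0.0,"dz":0.0111,"wx":0.0,"wy":0.0,"wz":-0.0,"gripper":0.0}, {"dx":0.0,"dy":-0.0,"dz":-0.0,"wx":0.0,"wy":0.0,"wz":-0.0,"gripper":0.0} ]
```

>>> {"name": "carry_out", "arguments": {"motion": [{"dx": -0.02, "dy": -0.004, "dz": -0.002, "wx": 0.001, "wy": 0.001, "wz": -0.008, "gripper": 0.0}, {"dx": -0.011, "dy": 0, "dz": -0.001, "wx": 0, "wy": 0, "wz": 0, "gripper": 0.0}, {"dx": -0.012, "dy": 0, "dz": -0.003, "wx": 0, "wy": 0, "wz": 0, "gripper": 0.0}, {"dx": -0.012, "dy": 0, "dz": -0.002, "wx": 0, "wy": 0, "wz": 0, "gripper": 0.0}, {"dx": -0.012, "dy": 0, "dz": -0.001, "wx": 0, "wy": 0, "wz": 0, "gripper": 0.0}, {"dx": -0.012, "dy": 0, "dz": 0, "wx": 0, "wy": 0, "wz": 0, "gripper": 0.0}, {"dx": -0.012, "dy": 0, "dz": 0.001, "wx": 0, "wy": 0, "wz": 0, "gripper": 0.0}, {"dx": -0.012, "dy": 0, "dz": 0.002, "wx": 0, "wy": 0, "wz": 0, "gripper": 0.0}, {"dx": -0.0115, "dy": 0, "dz": 0.003, "wx": 0, "wy": 0, "wz": 0, "gripper": 0.0}, {"dx": -0.011, "dy": 0, "dz": 0.004, "wx": 0, "wy": 0, "wz": 0, "gripper": 0.0}]}}

```text
time_s: 51.4
ee_pos: [0.6095, -0.135, 0.1851]
tcp_rot: [0.003, 0.998, -0.061, 0.022]
wrist_force: [2.4, 0.7, 3.9]
width: 0.006
```

Run:
```python
from h import *
T,s=tool(); print(tobox(T[:3,3]),tobox(arc(.847)),s["wrist_force"])
ths=np.linspace(.78,0.08,9)
plan([arc(t) for t in ths],[1]*9,g=0.0)
c,im=shot("scene"); h=cv2.cvtColor(im,cv2.COLOR_RGB2HSV)
m=((h[...,0]>5)&(h[...,0]<16)&(h[...,1]>190)&(h[...,2]>130)).astype(np.uint8)
k,l,st,ce=cv2.connectedComponentsWithStats(m)
print([(np.round(ce[i],1).tolist(),st[i,4]) for i in range(1,k) if st[i,4]>6])
for th in(1.,.9,.8,.7):
    print(th,[np.round(w2px(c,np.array(box(.08-.172*np.cos(th)+.009*np.sin(th),y,.0365+.172*np.sin(th)+.009*np.cos(th))[:3]))[0],1) for y in(.1,-.1)])
```

```text
[ 0.0475 -0.0013  0.1851] [0.0354 0.     0.1757] [2.41731322 0.65225862 3.8631704 ]
pos [ 0.6095 -0.135   0.1851] yaw -7.04 tilt [ 0.0039 -0.0437 -0.    ] t 51.4 F [2.4 0.7 3.9] w 0.006 q [-0.42  0.28  1.54  0.01  1.28  1.28]
[ {"dx":-0.0204,"dy":-0.0013,"dz":0.0133,"wx":0.0039,"wy":-0.0437,"wz":-0.0008,"gripper":0.0}, {"dx":-0.0104,"dy":-0.0,"dz":0.006,"wx":0.0,"wy":0.0,"wz":-0.0,"gripper":0.0}, {"dx":-0.0098,"dy":0.0,"dz":0.0068,"wx":0.0,"wy":0.0,"wz":-0.0,"gripper":0.0}, {"dx":-0.0092,"dy":-0.0,"dz":0.0077,"wx":0.0,"wy":0.0,"wz":-0.0,"gripper":0.0}, {"dx":-0.0085,"dy":0.0,"dz":0.0084,"wx":0.0,"wy":0.0,"wz":-0.0,"gripper":0.0}, {"dx":-0.0077,"dy":-0.0,"dz":0.0091,"wx":0.0,"wy":0.0,"wz":-0.0,"gripper":0.0}, {"dx":-0.0069,"dy":-0.0,"dz":0.0098,"wx":0.0,"wy":0.0,"wz":-0.0,"gripper":0.0}, {"dx":-0.006,"dy":0.0,"dz":0.0103,"wx":0.0,"wy":0.0,"wz":-0.0,"gripper":0.0}, {"dx":-0.005,"dy":-0.0,"dz":0.0108,"wx":0.0,"wy":0.0,"wz":-0.0,"gripper":0.0} ]
[([217.9, 158.6], np.int32(36))]
1.0 [array([215.2, 160.5]), array([178.9, 129.7])]
0.9 [array([219.2, 160.8]), array([182.9, 130.3])]
0.8 [array([222.9, 161.6]), array([186.7, 131.3])]
0.7 [array([226.3, 162.9]), array([190.1, 132.8])]
```

>>> {"name": "carry_out", "arguments": {"motion": [{"dx": -0.011, "dy": 0, "dz": 0.006, "wx": 0, "wy": -0.01, "wz": 0, "gripper": 0.0}, {"dx": -0.0108, "dy": 0, "dz": 0.006, "wx": 0, "wy": -0.01, "wz": 0, "gripper": 0.0}, {"dx": -0.0105, "dy": 0, "dz": 0.007, "wx": 0, "wy": -0.01, "wz": 0, "gripper": 0.0}, {"dx": -0.01, "dy": 0, "dz": 0.008, "wx": 0, "wy": -0.01, "wz": 0, "gripper": 0.0}, {"dx": -0.0095, "dy": 0, "dz": 0.0085, "wx": 0, "wy": -0.005, "wz": 0, "gripper": 0.0}, {"dx": -0.0085, "dy": 0, "dz": 0.009, "wx": 0, "wy": -0.003, "wz": 0, "gripper": 0.0}, {"dx": -0.0075, "dy": 0, "dz": 0.0095, "wx": 0, "wy": -0.003, "wz": 0, "gripper": 0.0}, {"dx": -0.007, "dy": 0, "dz": 0.01, "wx": 0, "wy": 0, "wz": 0, "gripper": 0.0}, {"dx": -0.0055, "dy": 0, "dz": 0.0105, "wx": 0, "wy": 0, "wz": 0, "gripper": 0.0}, {"dx": -0.004, "dy": 0, "dz": 0.008, "wx": 0, "wy": 0, "wz": 0, "gripper": 0.0}]}}

```text
time_s: 52.7
ee_pos: [0.5204, -0.1251, 0.0978]
tcp_rot: [0.002, 0.998, -0.062, -0.005]
wrist_force: [0.7, -0.4, 1.4]
width: 0.01
```

Run:
```python
from h import *
T,s=tool(); print(tobox(T[:3,3]),s["wrist_force"])
plan([box(-.055,0,.0925)],[5],g=0.0)
c,im=shot("scene"); h=cv2.cvtColor(im,cv2.COLOR_RGB2HSV)
m=((h[...,0]>5)&(h[...,0]<16)&(h[...,1]>190)&(h[...,2]>130)).astype(np.uint8)
k,l,st,ce=cv2.connectedComponentsWithStats(m)
print([(np.round(ce[i],1).tolist(),st[i,4]) for i in range(1,k) if st[i,4]>6])
for th in(.3,.2,.1,0):
    print(th,[np.round(w2px(c,np.array(box(.08-.172*np.cos(th)+.009*np.sin(th),y,.0365+.172*np.sin(th)+.009*np.cos(th))[:3]))[0],1) for y in(.1,-.1)])
```

```text
[-0.0422 -0.0023  0.0978] [ 0.70889311 -0.39937986  1.44014069]
pos [ 0.5204 -0.1251  0.0978] yaw -7.05 tilt [ 0.0055  0.0102 -0.    ] t 52.7 F [ 0.7 -0.4  1.4] w 0.01 q [-0.46  0.21  1.82 -0.01  1.13  1.24]
[ {"dx":-0.0026,"dy":-0.0005,"dz":0.0011,"wx":0.0011,"wy":0.002,"wz":-0.0002,"gripper":0.0}, {"dx":-0.0026,"dy":-0.0005,"dz":0.0011,"wx":0.0011,"wy":0.002,"wz":-0.0002,"gripper":0.0}, {"dx":-0.0026,"dy":-0.0005,"dz":0.0011,"wx":0.0011,"wy":0.002,"wz":-0.0002,"gripper":0.0}, {"dx":-0.0026,"dy":-0.0005,"dz":0.0011,"wx":0.0011,"wy":0.002,"wz":-0.0002,"gripper":0.0}, {"dx":-0.0026,"dy":-0.0005,"dz":0.0011,"wx":0.0011,"wy":0.002,"wz":-0.0002,"gripper":0.0} ]
[]
0.3 [array([235.8, 171.9]), array([200.4, 142.2])]
0.2 [array([237.2, 174.9]), array([202. , 145.3])]
0.1 [array([238.2, 178.3]), array([203.1, 148.7])]
0 [array([238.7, 181.8]), array([203.9, 152.2])]
```

>>> {"name": "carry_out", "arguments": {"motion": [{"dx": -0.004, "dy": 0, "dz": 0.0005, "wx": 0, "wy": 0.003, "wz": 0, "gripper": 0.0}, {"dx": -0.004, "dy": 0, "dz": 0.0005, "wx": 0, "wy": 0.003, "wz": 0, "gripper": 0.0}, {"dx": -0.004, "dy": 0, "dz": 0.0005, "wx": 0, "wy": 0.002, "wz": 0, "gripper": 0.0}, {"dx": -0.004, "dy": 0, "dz": 0.001, "wx": 0, "wy": 0, "wz": 0, "gripper": 0.0}, {"dx": 0, "dy": 0, "dz": 0.0015, "wx": 0, "wy": 0, "wz": 0, "gripper": 0.0}, {"dx": 0, "dy": 0, "dz": 0.0015, "wx": 0, "wy": 0, "wz": 0, "gripper": 0.0}, {"dx": 0, "dy": 0, "dz": 0.0015, "wx": 0, "wy": 0, "wz": 0, "gripper": 0.0}, {"dx": 0, "dy": 0, "dz": 0.0015, "wx": 0, "wy": 0, "wz": 0, "gripper": 0.0}, {"dx": 0, "dy": 0, "dz": 0.0015, "wx": 0, "wy": 0, "wz": 0, "gripper": 0.0}, {"dx": 0, "dy": 0, "dz": 0.0015, "wx": 0, "wy": 0, "wz": 0, "gripper": 0.0}]}}

```text
time_s: 54.0
ee_pos: [0.5025, -0.1229, 0.0928]
tcp_rot: [0.002, 0.998, -0.061, -0.004]
wrist_force: [-6.3, 1.7, 12.8]
width: 0.006
```

Run:
```python
from h import *
T,s=tool(); print(tobox(T[:3,3]),s["wrist_force"],s["time_s"])
```

```text
[-0.0602 -0.0022  0.0928] [-6.34300097  1.73763401 12.75939364] 54.0
```

>>> {"name": "carry_out", "arguments": {"motion": [{"dx": 0, "dy": 0, "dz": 0.003, "wx": 0, "wy": 0, "wz": 0, "gripper": 0.0}, {"dx": 0, "dy": 0, "dz": 0.003, "wx": 0, "wy": 0, "wz": 0, "gripper": 0.0}, {"dx": 0, "dy": 0, "dz": 0.004, "wx": 0, "wy": 0, "wz": 0, "gripper": 0.0}, {"dx": 0, "dy": 0, "dz": 0.004, "wx": 0, "wy": 0, "wz": 0, "gripper": 0.0}, {"dx": 0, "dy": 0, "dz": 0.004, "wx": 0, "wy": 0, "wz": 0, "gripper": 0.0}, {"dx": 0, "dy": 0, "dz": 0.004, "wx": 0, "wy": 0, "wz": 0, "gripper": 0.0}, {"dx": 0, "dy": 0, "dz": 0.004, "wx": 0, "wy": 0, "wz": 0, "gripper": 0.0}, {"dx": 0, "dy": 0, "dz": 0.004, "wx": 0, "wy": 0, "wz": 0, "gripper": 0.0}, {"dx": 0, "dy": 0, "dz": 0.004, "wx": 0, "wy": 0, "wz": 0, "gripper": 0.0}, {"dx": 0, "dy": 0, "dz": 0.004, "wx": 0, "wy": 0, "wz": 0, "gripper": 0.0}]}}

```text
time_s: 55.25
ee_pos: [0.5028, -0.1229, 0.0927]
tcp_rot: [0.002, 0.998, -0.057, -0.012]
wrist_force: [-13.6, 6.6, 30.0]
width: 0.009
```

Run:
```python
from h import *
T,s=tool(); print(tobox(T[:3,3]),s["wrist_force"],s["time_s"])
```

```text
[-0.0598 -0.0022  0.0927] [-13.60610992   6.56243903  30.00200597] 55.25
```

Run:
```python
from h import *
plan([(.5028,-.1229,.14,-7),box(-.102,.1,.12),box(-.102,.1,.075)],[3,5,2],g=0.0)
```

```text
pos [ 0.5028 -0.1229  0.0927] yaw -6.6 tilt [0.006  0.0239 0.    ] t 55.25 F [-13.6   6.6  30. ] w 0.009 q [-0.47  0.18  1.86 -0.02  1.12  1.23]
[ {"dx":-0.0,"dy":-0.0,"dz":-0.0158,"wx":0.002,"wy":0.008,"wz":0.0023,"gripper":0.0}, {"dx":-0.0,"dy":-0.0,"dz":-0.0158,"wx":0.002,"wy":0.008,"wz":0.0023,"gripper":0.0}, {"dx":-0.0,"dy":-0.0,"dz":-0.0158,"wx":0.002,"wy":0.008,"wz":0.0023,"gripper":0.0}, {"dx":-0.0084,"dy":-0.0204,"dz":0.004,"wx":0.0,"wy":0.0,"wz":-0.0,"gripper":0.0}, {"dx":-0.0084,"dy":-0.0204,"dz":0.004,"wx":0.0,"wy":0.0,"wz":-0.0,"gripper":0.0}, {"dx":-0.0084,"dy":-0.0204,"dz":0.004,"wx":0.0,"wy":0.0,"wz":-0.0,"gripper":0.0}, {"dx":-0.0084,"dy":-0.0204,"dz":0.004,"wx":0.0,"wy":0.0,"wz":-0.0,"gripper":0.0}, {"dx":-0.0084,"dy":-0.0204,"dz":0.004,"wx":0.0,"wy":0.0,"wz":-0.0,"gripper":0.0}, {"dx":0.0,"dy":-0.0,"dz":0.0225,"wx":0.0,"wy":0.0,"wz":-0.0,"gripper":0.0}, {"dx":0.0,"dy":-0.0,"dz":0.0225,"wx":0.0,"wy":0.0,"wz":-0.0,"gripper":0.0} ]
```

>>> {"name": "carry_out", "arguments": {"motion": [{"dx": 0, "dy": 0, "dz": -0.015, "wx": 0.002, "wy": 0.006, "wz": 0.002, "gripper": 0.0}, {"dx": 0, "dy": 0, "dz": -0.016, "wx": 0.002, "wy": 0.006, "wz": 0.002, "gripper": 0.0}, {"dx": 0, "dy": 0, "dz": -0.016, "wx": 0.002, "wy": 0.006, "wz": 0.002, "gripper": 0.0}, {"dx": -0.0084, "dy": -0.02, "dz": 0.004, "wx": 0, "wy": 0, "wz": 0, "gripper": 0.0}, {"dx": -0.0084, "dy": -0.0204, "dz": 0.004, "wx": 0, "wy": 0, "wz": 0, "gripper": 0.0}, {"dx": -0.0084, "dy": -0.0204, "dz": 0.004, "wx": 0, "wy": 0, "wz": 0, "gripper": 0.0}, {"dx": -0.0084, "dy": -0.0204, "dz": 0.004, "wx": 0, "wy": 0, "wz": 0, "gripper": 0.0}, {"dx": -0.0084, "dy": -0.0204, "dz": 0.004, "wx": 0, "wy": 0, "wz": 0, "gripper": 0.0}, {"dx": 0, "dy": 0, "dz": 0, "wx": 0, "wy": 0, "wz": 0, "gripper": 0.0}, {"dx": 0, "dy": 0, "dz": 0, "wx": 0, "wy": 0, "wz": 0, "gripper": 0.0}]}}

```text
time_s: 56.5
ee_pos: [0.4669, -0.0056, 0.1164]
tcp_rot: [-0.002, 0.998, -0.059, -0.007]
wrist_force: [1.0, 0.2, 0.4]
width: 0.004
```

Run:
```python
from h import *
T,s=tool(); print(tobox(T[:3,3]),s["wrist_force"],s["time_s"])
plan([box(-.102,.1,.08)],[3],g=0.0)
for n in("wrist","top","scene"):
    c,im=shot(n); h=cv2.cvtColor(im,cv2.COLOR_RGB2HSV)
    m=((h[...,0]>4)&(h[...,0]<18)&(h[...,1]>180)&(h[...,2]>90)).astype(np.uint8)
    k,l,st,ce=cv2.connectedComponentsWithStats(m)
    for i in range(1,k):
        if st[i,4]>12: print(n,np.round(ce[i],1),st[i],tobox(px2w(c,ce[i],.045)))
    print([np.round(w2px(c,np.array(box(-.0935,y,.0455)[:3]))[0],1) for y in(.1,-.1)])
cv2.imwrite("pics/w13.png",shot("wrist")[1][:,:,::-1])
```

```text
[-0.1098  0.1098  0.1164] [1.00467827 0.19717744 0.42980611] 56.5
pos [ 0.4669 -0.0056  0.1164] yaw -6.71 tilt [-0.0029  0.0142 -0.    ] t 56.5 F [1.  0.2 0.4] w 0.004 q [-0.27  0.01  1.99  0.    1.16  1.42]
[ {"dx":0.0026,"dy":0.0033,"dz":0.0121,"wx":-0.001,"wy":0.0047,"wz":0.0017,"gripper":0.0}, {"dx":0.0026,"dy":0.0033,"dz":0.0121,"wx":-0.001,"wy":0.0047,"wz":0.0017,"gripper":0.0}, {"dx":0.0026,"dy":0.0033,"dz":0.0121,"wx":-0.001,"wy":0.0047,"wz":0.0017,"gripper":0.0} ]
wrist [267. 189.] [ 237  178   62   23 1404] [-0.0982  0.1009  0.045 ]
wrist [500.8 190. ] [488 179  24  22 468] [-0.0983 -0.0812  0.045 ]
[array([268.4, 183.3]), array([527. , 184.3])]
top [345.3 208.8] [339 206  14   6  66] [-0.0994 -0.0952  0.045 ]
[array([288.5, 200.1]), array([346.8, 207.3])]
[array([239.1, 181.6]), array([204.3, 152.1])]
```

View pics/w13.png

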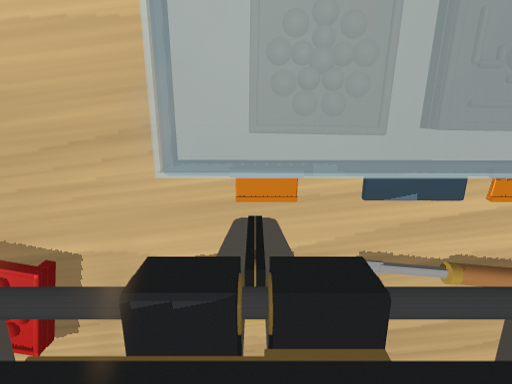

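>>> {"name": "carry_out", "arguments": {"motion": [{"dx": 0.001, "dy": 0.003, "dz": 0.01, "wx": -0.001, "wy": 0.004, "wz": 0.001, "gripper": 0.0}, {"dx": 0.001, "dy": 0.003, "dz": 0.01, "wx": -0.001, "wy": 0.004, "wz": 0.001, "gripper": 0.0}, {"dx": 0.001, "dy": 0.003, "dz": 0.01, "wx": -0.001, "wy": 0.004, "wz": 0.001, "gripper": 0.0}, {"dx": 0, "dy": 0, "dz": 0.01, "wx": 0, "wy": 0, "wz": 0, "gripper": 0.0}, {"dx": 0, "dy": 0, "dz": 0.008, "wx": 0, "wy": 0, "wz": 0, "gripper": 0.0}, {"dx": 0, "dy": 0, "dz": 0.006, "wx": 0, "wy": 0, "wz": 0, "gripper": 0.0}, {"dx": 0, "dy": 0, "dz": 0.006, "wx": 0, "wy": 0, "wz": 0, "gripper": 0.0}, {"dx": 0, "dy": 0, "dz": 0.006, "wx": 0, "wy": 0, "wz": 0, "gripper": 0.0}, {"dx": 0, "dy": 0, "dz": 0.006, "wx": 0, "wy": 0, "wz": 0, "gripper": 0.0}, {"dx": 0, "dy": 0, "dz": 0.006, "wx": 0, "wy": 0, "wz": 0, "gripper": 0.0}]}}

```text
time_s: 57.95
ee_pos: [0.4702, -0.0175, 0.0341]
tcp_rot: [0.0, 0.998, -0.062, 0.0]
wrist_force: [0.5, -0.4, -0.3]
width: 0.004
```

Run:
```python
from h import *
T,s=tool(); print(tobox(T[:3,3]),s["wrist_force"],s["time_s"])
plan([box(-.106,.1,.033)],[3],g=0.0)
```

```text
[-0.1051  0.0984  0.0341] [ 0.5235032  -0.37080017 -0.27620552] 57.95
pos [ 0.4702 -0.0175  0.0341] yaw -7.09 tilt [ 0.0008 -0.0009  0.    ] t 57.95 F [ 0.5 -0.4 -0.3] w 0.004 q [-0.29  0.15  2.03 -0.    0.96  1.4 ]
[ {"dx":-0.0003,"dy":-0.0005,"dz":0.0004,"wx":0.0003,"wy":-0.0003,"wz":-0.0005,"gripper":0.0}, {"dx":-0.0003,"dy":-0.0005,"dz":0.0004,"wx":0.0003,"wy":-0.0003,"wz":-0.0005,"gripper":0.0}, {"dx":-0.0003,"dy":-0.0005,"dz":0.0004,"wx":0.0003,"wy":-0.0003,"wz":-0.0005,"gripper":0.0} ]
```

>>> {"name": "carry_out", "arguments": {"motion": [{"dx": 0.002, "dy": 0, "dz": 0, "wx": 0, "wy": 0, "wz": 0, "gripper": 0.0}, {"dx": 0.002, "dy": 0, "dz": 0, "wx": 0, "wy": 0, "wz": 0, "gripper": 0.0}, {"dx": 0.002, "dy": 0, "dz": 0, "wx": 0, "wy": 0, "wz": 0, "gripper": 0.0}, {"dx": 0.002, "dy": 0, "dz": 0, "wx": 0, "wy": 0, "wz": 0, "gripper": 0.0}, {"dx": 0.002, "dy": 0, "dz": 0, "wx": 0, "wy": 0, "wz": 0, "gripper": 0.0}, {"dx": 0.002, "dy": 0, "dz": 0, "wx": 0, "wy": 0, "wz": 0, "gripper": 0.0}, {"dx": 0.002, "dy": 0, "dz": 0, "wx": 0, "wy": 0, "wz": 0, "gripper": 0.0}, {"dx": 0.002, "dy": 0, "dz": 0, "wx": 0, "wy": 0, "wz": 0, "gripper": 0.0}, {"dx": 0.002, "dy": 0, "dz": 0, "wx": 0, "wy": 0, "wz": 0, "gripper": 0.0}, {"dx": 0.002, "dy": 0, "dz": 0, "wx": 0, "wy": 0, "wz": 0, "gripper": 0.0}]}}

```text
time_s: 59.2
ee_pos: [0.4744, -0.0177, 0.0319]
tcp_rot: [-0.001, 0.998, -0.06, -0.021]
wrist_force: [-10.5, -0.2, 7.5]
width: 0.005
```

Run:
```python
from h import *
T,s=tool(); print(tobox(T[:3,3]),s["wrist_force"],s["time_s"])
```

```text
[-0.1008  0.0987  0.0319] [-10.51814913  -0.17604781   7.45326367] 59.2
```

Run:
```python
from h import *
plan([box(-.12,.099,.034),box(-.12,.099,.13),box(-.12,-.05,.13),box(-.11,-.1,.11)],[3,5,7,5],g=0.0)
```

```text
pos [ 0.4744 -0.0177  0.0319] yaw -6.83 tilt [ 0.001   0.0428 -0.    ] t 59.2 F [-10.5  -0.2   7.5] w 0.005 q [-0.29  0.2   1.99 -0.01  1.    1.41]
[ {"dx":-0.0064,"dy":-0.0001,"dz":-0.0007,"wx":0.0003,"wy":0.0143,"wz":0.001,"gripper":0.0}, {"dx":-0.0064,"dy":-0.0001,"dz":-0.0007,"wx":0.0003,"wy":0.0143,"wz":0.001,"gripper":0.0}, {"dx":-0.0064,"dy":-0.0001,"dz":-0.0007,"wx":0.0003,"wy":0.0143,"wz":0.001,"gripper":0.0}, {"dx":0.0,"dy":-0.0,"dz":-0.0192,"wx":0.0,"wy":0.0,"wz":-0.0,"gripper":0.0}, {"dx":0.0,"dy":-0.0,"dz":-0.0192,"wx":0.0,"wy":0.0,"wz":-0.0,"gripper":0.0}, {"dx":0.0,"dy":-0.0,"dz":-0.0192,"wx":0.0,"wy":0.0,"wz":-0.0,"gripper":0.0}, {"dx":0.0,"dy":-0.0,"dz":-0.0192,"wx":0.0,"wy":0.0,"wz":-0.0,"gripper":0.0}, {"dx":0.0,"dy":-0.0,"dz":-0.0192,"wx":0.0,"wy":0.0,"wz":-0.0,"gripper":0.0}, {"dx":0.0,"dy":0.0213,"dz":-0.0,"wx":0.0,"wy":0.0,"wz":-0.0,"gripper":0.0}, {"dx":0.0,"dy":0.0213,"dz":-0.0,"wx":0.0,"wy":0.0,"wz":-0.0,"gripper":0.0} ]
[ {"dx":0.0,"dy":0.0213,"dz":-0.0,"wx":0.0,"wy":0.0,"wz":-0.0,"gripper":0.0}, {"dx":0.0,"dy":0.0213,"dz":-0.0,"wx":0.0,"wy":0.0,"wz":-0.0,"gripper":0.0}, {"dx":0.0,"dy":0.0213,"dz":-0.0,"wx":0.0,"wy":0.0,"wz":-0.0,"gripper":0.0}, {"dx":0.0,"dy":0.0213,"dz":-0.0,"wx":0.0,"wy":0.0,"wz":-0.0,"gripper":0.0}, {"dx":0.0,"dy":0.0213,"dz":-0.0,"wx":0.0,"wy":0.0,"wz":-0.0,"gripper":0.0}, {"dx":0.002,"dy":0.01,"dz":0.004,"wx":0.0,"wy":0.0,"wz":-0.0,"gripper":0.0}, {"dx":0.002,"dy":0.01,"dz":0.004,"wx":0.0,"wy":0.0,"wz":-0.0,"gripper":0.0}, {"dx":0.002,"dy":0.01,"dz":0.004,"wx":0.0,"wy":0.0,"wz":-0.0,"gripper":0.0}, {"dx":0.002,"dy":0.01,"dz":0.004,"wx":0.0,"wy":0.0,"wz":-0.0,"gripper":0.0}, {"dx":0.002,"dy":0.01,"dz":0.004,"wx":0.0,"wy":0.0,"wz":-0.0,"gripper":0.0} ]
```

>>> {"name": "carry_out", "arguments": {"motion": [{"dx": -0.006, "dy": 0, "dz": 0, "wx": 0, "wy": 0.012, "wz": 0, "gripper": 0.0}, {"dx": -0.0064, "dy": 0, "dz": 0, "wx": 0, "wy": 0.013, "wz": 0, "gripper": 0.0}, {"dx": -0.0064, "dy": 0, "dz": -0.002, "wx": 0, "wy": 0.013, "wz": 0, "gripper": 0.0}, {"dx": 0, "dy": 0, "dz": -0.019, "wx": 0, "wy": 0, "wz": 0, "gripper": 0.0}, {"dx": 0, "dy": 0, "dz": -0.019, "wx": 0, "wy": 0, "wz": 0, "gripper": 0.0}, {"dx": 0, "dy": 0, "dz": -0.019, "wx": 0, "wy": 0, "wz": 0, "gripper": 0.0}, {"dx": 0, "dy": 0, "dz": -0.019, "wx": 0, "wy": 0, "wz": 0, "gripper": 0.0}, {"dx": 0, "dy": 0, "dz": -0.019, "wx": 0, "wy": 0, "wz": 0, "gripper": 0.0}, {"dx": 0, "dy": 0.021, "dz": 0, "wx": 0, "wy": 0, "wz": 0, "gripper": 0.0}, {"dx": 0, "dy": 0.021, "dz": 0, "wx": 0, "wy": 0, "wz": 0, "gripper": 0.0}]}}

```text
time_s: 60.45
ee_pos: [0.4513, -0.0572, 0.136]
tcp_rot: [0.001, 0.998, -0.059, 0.007]
wrist_force: [-0.2, 0.0, 0.8]
width: 0.005
```

>>> {"name": "carry_out", "arguments": {"motion": [{"dx": 0, "dy": 0.021, "dz": 0, "wx": 0, "wy": 0, "wz": 0, "gripper": 0.0}, {"dx": 0, "dy": 0.021, "dz": 0, "wx": 0, "wy": 0, "wz": 0, "gripper": 0.0}, {"dx": 0, "dy": 0.021, "dz": 0, "wx": 0, "wy": 0, "wz": 0, "gripper": 0.0}, {"dx": 0, "dy": 0.021, "dz": 0, "wx": 0, "wy": 0, "wz": 0, "gripper": 0.0}, {"dx": 0, "dy": 0.021, "dz": 0, "wx": 0, "wy": 0, "wz": 0, "gripper": 0.0}, {"dx": 0.002, "dy": 0.01, "dz": 0.003, "wx": 0, "wy": 0, "wz": 0, "gripper": 0.0}, {"dx": 0.002, "dy": 0.01, "dz": 0.003, "wx": 0, "wy": 0, "wz": 0, "gripper": 0.0}, {"dx": 0.002, "dy": 0.01, "dz": 0.003, "wx": 0, "wy": 0, "wz": 0, "gripper": 0.0}, {"dx": 0.002, "dy": 0.005, "dz": 0.003, "wx": 0, "wy": 0, "wz": 0, "gripper": 0.0}, {"dx": 0, "dy": 0, "dz": 0, "wx": 0, "wy": 0, "wz": 0, "gripper": 0.0}]}}

```text
time_s: 61.7
ee_pos: [0.4427, -0.2022, 0.1256]
tcp_rot: [0.003, 0.998, -0.059, 0.012]
wrist_force: [0.2, -0.9, -0.7]
width: 0.006
```

```bash
cat > o.py <<'E'
from h import *
for n in("wrist","top"):
    c,im=shot(n); h=cv2.cvtColor(im,cv2.COLOR_RGB2HSV)
    m=((h[...,0]>4)&(h[...,0]<18)&(h[...,1]>180)&(h[...,2]>90)).astype(np.uint8)
    k,l,st,ce=cv2.connectedComponentsWithStats(m)
    for i in range(1,k):
        if st[i,4]>8: print(n,np.round(ce[i],1),st[i],tobox(px2w(c,ce[i],.045)))
    if n=="wrist": cv2.imwrite("pics/wl.png",im[:,:,::-1])
    else: cv2.imwrite("pics/tl.png",cv2.resize(im[110:250,240:440],(800,560))[:,:,::-1])
E
python3 - <<'E'
from h import *
T,s=tool(); print(tobox(T[:3,3]),s["wrist_force"],s["time_s"])
plan([box(-.106,-.1,.08)],[4],g=0.0)
exec(open("o.py").read())
E
```

```text
[-0.1098 -0.0883  0.1256] [ 0.2003024  -0.87636243 -0.69858141] 61.7
pos [ 0.4427 -0.2022  0.1256] yaw -6.76 tilt [ 0.0045 -0.0248 -0.    ] t 61.7 F [ 0.2 -0.9 -0.7] w 0.006 q [-0.68  0.02  1.96  0.01  1.14  1.  ]
[ {"dx":0.0009,"dy":0.0029,"dz":0.0114,"wx":0.0011,"wy":-0.0062,"wz":0.001,"gripper":0.0}, {"dx":0.0009,"dy":0.0029,"dz":0.0114,"wx":0.0011,"wy":-0.0062,"wz":0.001,"gripper":0.0}, {"dx":0.0009,"dy":0.0029,"dz":0.0114,"wx":0.0011,"wy":-0.0062,"wz":0.001,"gripper":0.0}, {"dx":0.001,"dy":0.0029,"dz":0.0114,"wx":0.0011,"wy":-0.0062,"wz":0.001,"gripper":0.0} ]
wrist [267.9 188.5] [ 239  177   59   23 1300] [-0.0973 -0.0989  0.045 ]
```

>>> {"name": "carry_out", "arguments": {"motion": [{"dx": 0.001, "dy": 0.003, "dz": 0.011, "wx": 0.001, "wy": -0.006, "wz": 0.001, "gripper": 0.0}, {"dx": 0.001, "dy": 0.003, "dz": 0.011, "wx": 0.001, "wy": -0.006, "wz": 0.001, "gripper": 0.0}, {"dx": 0.001, "dy": 0.003, "dz": 0.011, "wx": 0.001, "wy": -0.006, "wz": 0.001, "gripper": 0.0}, {"dx": 0.001, "dy": 0.003, "dz": 0.011, "wx": 0.001, "wy": -0.006, "wz": 0.001, "gripper": 0.0}, {"dx": 0, "dy": 0, "dz": 0.009, "wx": 0, "wy": 0, "wz": 0, "gripper": 0.0}, {"dx": 0, "dy": 0, "dz": 0.008, "wx": 0, "wy": 0, "wz": 0, "gripper": 0.0}, {"dx": 0, "dy": 0, "dz": 0.008, "wx": 0, "wy": 0, "wz": 0, "gripper": 0.0}, {"dx": 0, "dy": 0, "dz": 0.007, "wx": 0, "wy": 0, "wz": 0, "gripper": 0.0}, {"dx": 0, "dy": 0, "dz": 0.007, "wx": 0, "wy": 0, "wz": 0, "gripper": 0.0}, {"dx": 0, "dy": 0, "dz": 0.006, "wx": 0, "wy": 0, "wz": 0, "gripper": 0.0}]}}

```text
time_s: 63.05
ee_pos: [0.4465, -0.2151, 0.0311]
tcp_rot: [0.0, 0.998, -0.06, 0.0]
wrist_force: [-0.9, 1.0, -0.1]
width: 0.007
```

Run:
```python
from h import *
T,s=tool(); print(tobox(T[:3,3]),s["wrist_force"],s["time_s"])
plan([box(-.106,-.1,.034)],[2],g=0.0)
```

```text
[-0.1045 -0.1006  0.0311] [-0.86448015  1.04968094 -0.06610779] 63.05
pos [ 0.4465 -0.2151  0.0311] yaw -6.93 tilt [ 0.0007 -0.0001 -0.    ] t 63.05 F [-0.9  1.  -0.1] w 0.007 q [-0.69  0.21  1.96 -0.    0.96  1.  ]
[ {"dx":-0.0007,"dy":-0.0003,"dz":-0.0015,"wx":0.0003,"wy":-0.0,"wz":0.0006,"gripper":0.0}, {"dx":-0.0007,"dy":-0.0003,"dz":-0.0015,"wx":0.0003,"wy":-0.0,"wz":0.0006,"gripper":0.0} ]
```

>>> {"name": "carry_out", "arguments": {"motion": [{"dx": 0.002, "dy": 0, "dz": -0.001, "wx": 0, "wy": 0, "wz": 0, "gripper": 0.0}, {"dx": 0.002, "dy": 0, "dz": 0, "wx": 0, "wy": 0, "wz": 0, "gripper": 0.0}, {"dx": 0.002, "dy": 0, "dz": 0, "wx": 0, "wy": 0, "wz": 0, "gripper": 0.0}, {"dx": 0.002, "dy": 0, "dz": 0, "wx": 0, "wy": 0, "wz": 0, "gripper": 0.0}, {"dx": 0.002, "dy": 0, "dz": 0, "wx": 0, "wy": 0, "wz": 0, "gripper": 0.0}, {"dx": 0.002, "dy": 0, "dz": 0, "wx": 0, "wy": 0, "wz": 0, "gripper": 0.0}, {"dx": 0.002, "dy": 0, "dz": 0, "wx": 0, "wy": 0, "wz": 0, "gripper": 0.0}, {"dx": 0.002, "dy": 0, "dz": 0, "wx": 0, "wy": 0, "wz": 0, "gripper": 0.0}, {"dx": 0.002, "dy": 0, "dz": 0, "wx": 0, "wy": 0, "wz": 0, "gripper": 0.0}, {"dx": 0.002, "dy": 0, "dz": 0, "wx": 0, "wy": 0, "wz": 0, "gripper": 0.0}]}}

```text
time_s: 64.3
ee_pos: [0.4508, -0.2147, 0.0306]
tcp_rot: [-0.004, 0.998, -0.057, -0.022]
wrist_force: [-11.6, -0.4, 6.7]
width: 0.001
```

Run:
```python
from h import *
T,s=tool(); print(tobox(T[:3,3]),s["wrist_force"],s["time_s"])
plan([box(-.12,-.1,.034)],[3],g=0.0)
```

```text
[-0.1003 -0.0997  0.0306] [-11.55665458  -0.39438846   6.69840576] 64.3
pos [ 0.4508 -0.2147  0.0306] yaw -6.53 tilt [-0.0046  0.0434 -0.    ] t 64.3 F [-11.6  -0.4   6.7] w 0.001 q [-0.67  0.25  1.92 -0.02  1.01  1.02]
[ {"dx":-0.0066,"dy":0.0,"dz":-0.0011,"wx":-0.0015,"wy":0.0145,"wz":0.0027,"gripper":0.0}, {"dx":-0.0066,"dy":0.0001,"dz":-0.0011,"wx":-0.0015,"wy":0.0145,"wz":0.0027,"gripper":0.0}, {"dx":-0.0066,"dy":0.0001,"dz":-0.0011,"wx":-0.0015,"wy":0.0145,"wz":0.0027,"gripper":0.0} ]
```

>>> {"name": "carry_out", "arguments": {"motion": [{"dx": -0.005, "dy": 0, "dz": 0, "wx": 0, "wy": 0.02, "wz": 0.002, "gripper": 0.0}, {"dx": 0, "dy": 0, "dz": -0.006, "wx": -0.002, "wy": 0.02, "wz": 0.002, "gripper": 0.0}, {"dx": 0, "dy": 0, "dz": -0.006, "wx": -0.002, "wy": 0.003, "wz": 0.002, "gripper": 0.0}, {"dx": 0.003, "dy": 0, "dz": 0, "wx": 0, "wy": 0, "wz": 0, "gripper": 0.0}, {"dx": 0.003, "dy": 0, "dz": 0, "wx": 0, "wy": 0, "wz": 0, "gripper": 0.0}, {"dx": 0.003, "dy": 0, "dz": 0, "wx": 0, "wy": 0, "wz": 0, "gripper": 0.0}, {"dx": 0.003, "dy": 0, "dz": 0, "wx": 0, "wy": 0, "wz": 0, "gripper": 0.0}, {"dx": 0.003, "dy": 0, "dz": 0, "wx": 0, "wy": 0, "wz": 0, "gripper": 0.0}, {"dx": 0.003, "dy": 0, "dz": 0, "wx": 0, "wy": 0, "wz": 0, "gripper": 0.0}, {"dx": 0.003, "dy": 0, "dz": 0, "wx": 0, "wy": 0, "wz": 0, "gripper": 0.0}]}}

```text
time_s: 65.55
ee_pos: [0.4515, -0.2158, 0.0457]
tcp_rot: [-0.002, 0.998, -0.056, -0.022]
wrist_force: [-14.2, 0.9, 12.4]
width: 0.005
```

Run:
```python
from h import *
T,s=tool(); print(tobox(T[:3,3]),s["wrist_force"],s["time_s"])
plan([box(-.14,-.1,.05),box(-.15,-.04,.2)],[4,6],g=0.0)
```

```text
[-0.0995 -0.1007  0.0457] [-14.20650245   0.94513214  12.41755503] 65.55
pos [ 0.4515 -0.2158  0.0457] yaw -6.41 tilt [-0.0017  0.0439 -0.    ] t 65.55 F [-14.2   0.9  12.4] w 0.005 q [-0.67  0.23  1.91 -0.03  1.04  1.02]
[ {"dx":-0.0101,"dy":-0.0003,"dz":-0.0011,"wx":-0.0004,"wy":0.011,"wz":0.0026,"gripper":0.0}, {"dx":-0.0101,"dy":-0.0003,"dz":-0.0011,"wx":-0.0004,"wy":0.011,"wz":0.0026,"gripper":0.0}, {"dx":-0.0101,"dy":-0.0002,"dz":-0.0011,"wx":-0.0004,"wy":0.011,"wz":0.0026,"gripper":0.0}, {"dx":-0.0101,"dy":-0.0002,"dz":-0.0011,"wx":-0.0004,"wy":0.011,"wz":0.0026,"gripper":0.0}, {"dx":-0.0017,"dy":-0.01,"dz":-0.025,"wx":0.0,"wy":0.0,"wz":-0.0,"gripper":0.0}, {"dx":-0.0017,"dy":-0.01,"dz":-0.025,"wx":0.0,"wy":0.0,"wz":-0.0,"gripper":0.0}, {"dx":-0.0017,"dy":-0.01,"dz":-0.025,"wx":0.0,"wy":0.0,"wz":-0.0,"gripper":0.0}, {"dx":-0.0017,"dy":-0.01,"dz":-0.025,"wx":0.0,"wy":0.0,"wz":-0.0,"gripper":0.0}, {"dx":-0.0017,"dy":-0.01,"dz":-0.025,"wx":0.0,"wy":0.0,"wz":-0.0,"gripper":0.0}, {"dx":-0.0017,"dy":-0.01,"dz":-0.025,"wx":0.0,"wy":0.0,"wz":-0.0,"gripper":0.0} ]
```

>>> {"name": "carry_out", "arguments": {"motion": [{"dx": -0.01, "dy": 0, "dz": 0, "wx": 0, "wy": 0.011, "wz": 0.002, "gripper": 0.0}, {"dx": -0.02, "dy": 0, "dz": 0, "wx": 0, "wy": 0.011, "wz": 0.002, "gripper": 0.0}, {"dx": -0.02, "dy": 0, "dz": -0.01, "wx": 0, "wy": 0.011, "wz": 0.002, "gripper": 0.0}, {"dx": -0.01, "dy": -0.01, "dz": -0.03, "wx": 0, "wy": 0.011, "wz": 0, "gripper": 0.0}, {"dx": -0.01, "dy": -0.02, "dz": -0.04, "wx": 0, "wy": 0, "wz": 0, "gripper": 0.0}, {"dx": -0.01, "dy": -0.02, "dz": -0.05, "wx": 0, "wy": 0, "wz": 0, "gripper": 0.0}, {"dx": -0.01, "dy": -0.02, "dz": -0.05, "wx": 0, "wy": 0, "wz": 0, "gripper": 0.0}, {"dx": 0, "dy": -0.02, "dz": -0.03, "wx": 0, "wy": 0.15, "wz": 0, "gripper": 0.0}, {"dx": 0, "dy": 0, "dz": 0, "wx": 0, "wy": 0.17, "wz": 0, "gripper": 0.0}, {"dx": 0, "dy": 0, "dz": 0, "wx": 0, "wy": 0.17, "wz": 0, "gripper": 0.0}]}}

```text
time_s: 66.8
ee_pos: [0.3737, -0.113, 0.2675]
tcp_rot: [0.017, 0.965, -0.054, 0.255]
wrist_force: [-0.8, 0.6, 0.3]
width: 0.004
```

Run:
```python
from h import *
T,s=tool(); print(tobox(T[:3,3]),T[:3,2],s["time_s"])
exec(open("o.py").read())
c,im=shot("wrist")
# predicted pixel of box front features (with ctr shifted -3 mm in x)
for nm,p in dict(hingeL=(-.086,.1,.0455),tip14L=(-.091,.1,.0228),tip12L=(-.0935,.1,.024),tip1L=(-.0975,.1,.0255),hR=(-.086,-.1,.0455),tip14R=(-.091,-.1,.0228)).items(): print(nm,np.round(w2px(c,np.array(box(*p)[:3]))[0],1))
p=w2px(c,np.array(box(-.088,0,.04)[:3]))[0].astype(int); y0=max(0,p[1]-70)
cv2.imwrite("pics/lat.png",cv2.resize(im[y0:y0+140,110:410],(800,373),interpolation=cv2.INTER_CUBIC)[:,:,::-1]); print(y0)
```

```text
[-0.1892 -0.0081  0.2675] [ 0.49128925 -0.05984298 -0.86893825] 66.8
hingeL [174.5 174.7]
tip14L [178.5 182.8]
tip12L [178.1 184.3]
tip1L [177.7 186.8]
hR [323.4 174.6]
tip14R [320.1 182.7]
107
```

View pics/lat.png

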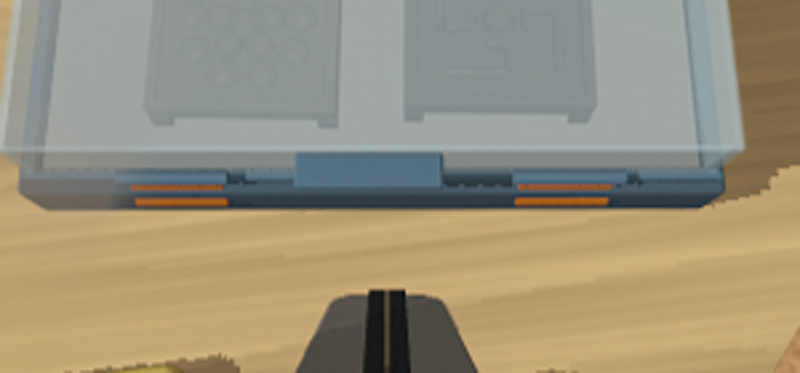

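Run:
```python
from h import *
c,im=shot("top")
for t,z in(("chisel_a",.01),("sponge",.02),("trowel",.03),("tool_mat",.003)): print(t,[(np.round(px2w(c,r["xy"],z)[:2],3).tolist(),round(r["p"],2)) for r in models.find_in("top",t)][:2])
print(robot.read_state()["time_s"],robot.job_done())
```

```text
chisel_a [([0.776, 0.183], 0.63), ([0.569, -0.119], 0.44)]
sponge [([0.368, 0.033], 0.8)]
trowel [([0.382, -0.406], 0.57)]
tool_mat [([0.385, -0.388], 0.98), ([0.785, 0.171], 0.3)]
the job is handed in; nothing more can be done
67.2 None
```

I put away both plaques that were on the bench, a flower one and the fret one. I lifted each with the trowel and laid them side by side, flat, on the slab. The trowel went back flat on its mat. I then folded the cover down, pressed it home, and folded down the left latch followed by the right. The job was handed in at about 67 s.

**Last checks:**
- **Plaques:** both show side by side under the shut cover in the final wrist picture.
- **Cover:** it stopped at its expected seated height, and the height did not change under a 30 N press.
- **Latches:** both tips appear at the same height in the picture, where I predicted fully folded (1.4 rad), to about a pixel.
- **Trowel and sponge:** the trowel is on its mat, and the sponge is where it started.

**Checks that failed or disagreed:**
- **Chisel:** the last overhead search did not find the chisel in front of the box. I saw it lying clear just before I pressed the latches, but have no measured confirmation after that.
- **Camera agreement:** the cameras differed by a few millimetres on the box position, which I allowed for in the moves.
- **Second plaque:** the force reading was unclear when I set it down. It did not move as the blade came out, so I took it as resting on the slab.
- **Pictures:** I viewed 18, over the budget of 14 and past the one or two extra allowed.

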